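# Fetch the specimen block from behind the stain bottles

### The job

The clear block with the beetle is wanted under the viewer, but the amber bottle, the square flask and the slide box stand around it: first stand all three on the cork mat, then stand the block upright in the middle of the viewer's round stage, and finally stand each of the three back on the middle of its own dark pad (round, square or oblong like its base, the slide box turned the same way as its pad). Keep all four things upright throughout and leave the glass beaker where it is.

Things in the scene. Friction and masses are not known exactly. Their poses are not given: they have to be found in the camera images.
- bottle_mid (a point): Loose round amber glass bottle with a black screw cap, upright: body 44 mm in diameter up to 54 mm above its foot, then a shoulder and a cap 29 mm in diameter, 76 mm tall in all, about 0.12 kg. This point is on its axis, 38 mm above its foot. z up along its axis. Starts on pad_round.
- flask_mid (a point): Loose square white plastic flask, upright: body 40 x 40 mm up to 56 mm above its foot, then a short neck and a round grey cap 29 mm in diameter, 74 mm tall in all, about 0.10 kg. This point is on its axis, 37 mm above its foot. x and y are square to its flat sides, z up. Starts on pad_square.
- slidebox_mid (a point): Loose oblong wooden slide box standing on end: 32 mm along its x, 54 mm along its y, 74 mm tall, about 0.11 kg. This point is its centre, 37 mm above its foot. z up. Starts on pad_oblong, its x and y along the pad's.
- block_mid (a point): Loose clear resin block with a dark beetle inside, standing upright: 30 x 30 mm, 40 mm tall, about 0.045 kg. This point is its centre, 20 mm above its foot. x and y square to its sides, z up. It starts directly on the grey board, whose top is 4 mm above the bench, between the three things above: they stand about 55 mm from it (centre to centre), one on the robot's side and one to the left and right of it, so that a gripper cannot come down around it until they are gone.
- pad_round: Fixed dark flat rubber pad, a disc 64 mm in diameter and 3 mm thick on the grey board (150 x 210 mm, 4 mm thick). The bottle's own place. Origin at the centre of its underside, 4 mm above the bench; its top is 3 mm above the origin.
- pad_square: Fixed dark flat rubber pad, 60 x 60 mm and 3 mm thick, on the grey board. The flask's own place. Origin at the centre of its underside, 4 mm above the bench; its top is 3 mm above the origin. x and y along its sides.
- pad_oblong: Fixed dark flat rubber pad, 52 mm along its x, 72 mm along its y and 3 mm thick, on the grey board. The slide box's own place. Origin at the centre of its underside, 4 mm above the bench; its top is 3 mm above the origin.
- mat: Fixed flat cork mat lying clear at one side, where the three things are set down meanwhile: 270 mm along its x, 120 mm along its y, 3 mm thick. Origin at the centre of its underside, on the bench. Empty at the start; room for three things 80 mm apart along its x.
- stage (a point): Middle of the top of the viewer's round grey stage, a flat disc 68 mm in diameter, 30 mm above the bench, on a fixed white base 130 mm wide (its y) that is 25 mm high. z up. A thin steel column, 165 mm high above the bench, stands 95 mm from this point along +x (away from the robot); its magnifier is swung away beyond it.
- beaker_mid (a point): Loose empty glass beaker, a bystander to leave alone: 54 mm in diameter, 62 mm tall, standing on the bench on the robot's side of the grey board. This point is on its axis, 31 mm up.
There are look-alikes about, which are no part of the job. What is shaped like the part that bears bottle_mid but blue or purple is not meant.

How it is judged:
On the way, in this order (a step that is already met when the one before it is completed fails the run):
1. the bottle, the flask and the slide box all stand on the cork mat (x of bottle_mid in the frame of mat between -0.125 and 0.125 m and y of bottle_mid in the frame of mat between -0.055 and 0.055 m and height (world z) of bottle_mid below 0.047 m and angle between each of bottle_mid, flask_mid, slidebox_mid's own z axis and vertical below 0.12 rad and linear speed of each of bottle, flask, slidebox below 0.03 m/s and x of flask_mid in the frame of mat between -0.125 and 0.125 m and y of flask_mid in the frame of mat between -0.055 and 0.055 m and height (world z) of each of flask_mid, slidebox_mid below 0.046 m and x of slidebox_mid in the frame of mat between -0.125 and 0.125 m and y of slidebox_mid in the frame of mat between -0.055 and 0.055 m), for 0.2 s.
2. the block stands in the middle of the viewer's stage (horizontal distance between block_mid and stage below 0.012 m and z of block_mid in the frame of stage between 0.014 and 0.026 m and angle between block_mid's own z axis and vertical below 0.12 rad and linear speed of block below 0.03 m/s), for 0.2 s.
At the end, for the whole second after the job is handed in: The block stands upright on the viewer's stage, within 12 mm of its middle; the bottle, the flask and the slide box stand upright each on its own pad, within 12 mm of the pad's middle, the slide box within 0.3 rad of the pad's direction; all is at rest (all of step 2 and horizontal distance between bottle_mid and pad_round below 0.012 m and z of bottle_mid in the frame of pad_round below 0.047 m and angle between each of bottle_mid, flask_mid, slidebox_mid's own z axis and vertical below 0.12 rad and linear speed of each of bottle, flask, slidebox below 0.03 m/s and horizontal distance between flask_mid and pad_square below 0.012 m and z of flask_mid in the frame of pad_square below 0.046 m and horizontal distance between slidebox_mid and pad_oblong below 0.012 m and z of slidebox_mid in the frame of pad_oblong below 0.046 m and angle between the y axis of slidebox_mid and the y axis of pad_oblong, either way round below 0.3 rad); the robot touches nothing.
It fails at once if one of the four things is tipped by more than about 35 degrees (angle between any of bottle_mid, flask_mid, slidebox_mid, block_mid's own z axis and vertical above 0.6 rad).
It fails at once if the glass beaker is shifted by more than 30 mm or knocked over (distance of beaker_mid from where it was at the start of the episode above 0.03 m or angle between beaker_mid's own z axis and vertical above 0.5 rad).
It also fails if it takes over 136 s, if anything falls off the work surface, if the arm or the gripper's body presses on something with over 40 N, if the wrist force passes 120 N, or if a joint passes its speed limit or range.

### The arm

A 6-joint arm with a two-finger parallel gripper is mounted at the origin on the work surface. World frame = base frame: x ahead of the robot, y to its left, z up, the work surface at z = 0. Lengths are in m, angles in rad, forces in N, time in s.
With the tool pointing down it reaches from about 0.35 to 0.85 m from the base axis. Payload 8.1 kg.
Tool frame: the origin (TCP) lies on the mounting face of the last link; the fingertips stand 173 mm ahead of it and the grasp point (between the pads) lies 155 mm ahead of it (tips_ahead is the distance from the TCP to the fingertips, in m); z points along the fingers, y is the direction in which the jaws open and shut (so a half turn about z gives the same grasp; the last joint's range is limited). The gripper opens to 85 mm and grips with 20 to 120 N. Pads are 22 mm wide; open, the fingers measure 114 mm over their backs; the gripper's body (76 mm by 85 mm) begins 54 mm behind the grasp point. The pads swing forward as they close: fully open they stand 13 mm farther back than shut.
Start: joints at [-1.279, 0.13, 1.488, -0, 1.523, -0.085], TCP at [0.221, -0.558, 0.405] pointing down, gripper open.
Joint ranges: [-2.96, 2.96], [-0.89, 2.26], [0.02, 2.5], [-1.34, 4.48], [0, 2.73], [-2.66, 2.66]. Speed limits (rad/s): [2.39, 2.39, 2.79, 3.14, 3.14, 3.14].

### API

Orientations are given as a unit quaternion [x, y, z, w].
In Python, from rig import get_obs, camera, camera_params, close_job, tips_ahead gives the robot as it stands.
- The arm moves only by the tool apply_moves, never from a script. Its argument "plan" is a list of rows, each an object with "slide": the shift along the tool's x, y, z in units of 30 mm (1.0 is 30 mm), a list of three; "rot": the turn, a rotation vector about the tool's x, y, z in rad, a list of three; "grip": the closure, from 0 (fully open) to 1 (shut). A call has 1 to 8 rows; each row shifts and turns the pose as measured when the row begins, along the tool's axes as they then stand; what a row does not reach is not made up. A row lasts 1/12 s, in which the tool goes at most 41.7 mm and 7.16 degrees, less where a joint would pass 70% of its speed; a pose out of reach is approached as far as the arm can. A call is refused whole if a number of a shift passes 1 or a number of a turn 0.125, either way. A call with a gripper value outside its range is refused whole. The fingers move at their own pace and stop on an object; "squeeze" is the grip in N (left out, the last holds). Time passes only in rows, so rows that do not move let the fingers close. It gives the time, the measured TCP pose, the force and the opening at its end, in the units of the state.
- get_obs(): the state, without advancing time (a new reading comes with each control period).
- camera(name): name is "side" or "top" or "wrist"; returns the picture (384x512x3 uint8, red, green, blue); there is no depth.
- camera_params(name): a dict with "mtx" (3x3 intrinsics, pixels), "D" ([k1, k2, p1, p2, k3] as OpenCV has them; the pictures are not rectified), "rvec" (rotation vector, rad) and "tvec" (3), from world to camera coordinates, as OpenCV has them; the wrist camera has in their place "mount" (4x4, takes a point from camera to tool coordinates, whose origin is the TCP and whose axes are the flange's). Camera axes: x right, y down, z forward; pixel columns grow to the right and rows downward; lengths in m; the calibration is good to about 2 mm. A picture is of the moment at which its call begins: read the wrist's pose just before it. camera_params takes no time and is no camera call.
- close_job(): hands the job in, once; it reports no verdict.
The state is a dict: "time": time; "joint_positions": joint angles; "joint_vel": joint speeds; "effort": joint torques, N m; "eef_pos": TCP position; "eef_rot": TCP orientation; "ft_force": force on the tool from outside, world axes, zero at the start; "ft_torque": the same for the moment, N m; "finger_gap": finger opening in m.
Only numpy, scipy, OpenCV 4.12 (cv2) and the standard library are available. Lean on these libraries where they do the work, as an engineer would, in place of code of your own. Each camera call takes 0.05 s, during which the arm holds its last target.

## Working session

There is one attempt and no reset: what is moved stays moved. The work goes in short steps, Python scripts to look and compute and a tool call to move; the robot and the scene stay as the last step left them, time stands still between calls to the robot, and variables do not carry over. Pictures are saved under pics/ and viewed, and the job is handed in when it is done.

Besides the shell and the picture viewer there is one more tool, called as name([rows], argument=value, ...), one row to a line, values as JSON. apply_moves: Moves the arm, as the interface text tells. Its arguments: {"type":"object","properties":{"plan":{"type":"array"},"squeeze":{"type":"number"}},"required":["plan"]}

```bash
mkdir -p pics; ls; python3 - <<'E'
from rig import *
import cv2
o=get_obs(); print({k:(v if not hasattr(v,'round') else v) for k,v in o.items()})
for n in ['side','top','wrist']:
    p=camera_params(n); print(n,p)
    im=camera(n); cv2.imwrite(f'pics/{n}0.png',im[:,:,::-1])
print(tips_ahead)
E
```

```text
pics
{'time': 0.0, 'joint_positions': array([-1.27942983e+00,  1.31161112e-01,  1.48930995e+00,  8.06772394e-06,
        1.52297017e+00, -8.53817809e-02]), 'joint_vel': array([ 0.0003004 , -0.00092449,  0.0007287 ,  0.00164642, -0.0002272 ,
        0.00092483]), 'effort': array([ 5.64181755e-04, -5.69400179e+01, -5.00547659e+01, -1.28106408e-04,
        1.48261338e-02,  4.14177782e-05]), 'eef_pos': array([ 0.22070452, -0.55768292,  0.40362731]), 'eef_rot': array([ 9.82309612e-01,  1.87261772e-01, -9.10187168e-05, -9.19804789e-04]), 'ft_force': array([ 1.06085789,  1.18091851, -0.31558449]), 'ft_torque': array([ 0.05948123, -0.05695476, -0.06154142]), 'finger_gap': 0.08539707822960857}
side {'mtx': array([[383.97575575,   0.        , 254.33655274],
       [  0.        , 383.97575575, 179.88284243],
       [  0.        ,   0.        ,   1.        ]]), 'D': array([-0.08202028,  0.        ,  0.        ,  0.        ,  0.        ]), 'rvec': array([ 2.08250244, -0.05578421,  0.02497431]), 'tvec': array([-0.52990046,  0.06815828,  0.84137039])}
top {'mtx': array([[415.04284685,   0.        ,
[... 211 characters left out ...]
.26511807, -1.89855272,  0.23349949]), 'tvec': array([-0.07370619,  0.54469968,  0.82590123])}
wrist {'mtx': array([[320.95726699,   0.        , 249.81863726],
       [  0.        , 320.95726699, 195.19531744],
       [  0.        ,   0.        ,   1.        ]]), 'D': array([-0.05533756,  0.        ,  0.        ,  0.        ,  0.        ]), 'mount': array([[ 4.47453064e-04, -9.46511517e-01, -3.22669721e-01,
         8.40122833e-02],
       [ 9.99999897e-01,  3.97648812e-04,  2.20268073e-04,
        -3.18008241e-04],
       [-8.01770372e-05, -3.22669786e-01,  9.46511597e-01,
         3.11310193e-02],
       [ 0.00000000e+00,  0.00000000e+00,  0.00000000e+00,
         1.00000000e+00]])}
0.1734
```

View pics/side0.png

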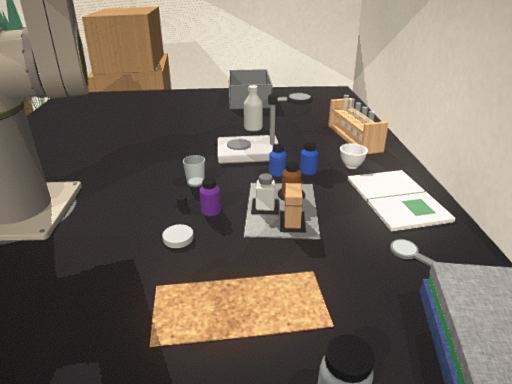

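View pics/top0.png

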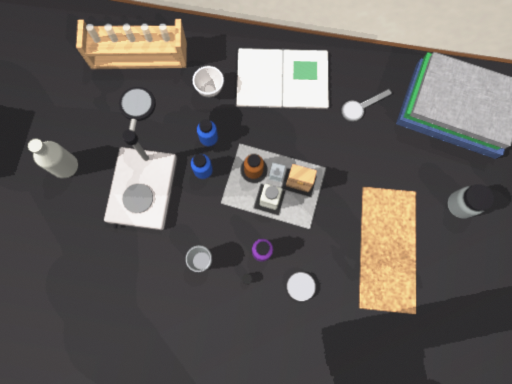

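View pics/wrist0.png

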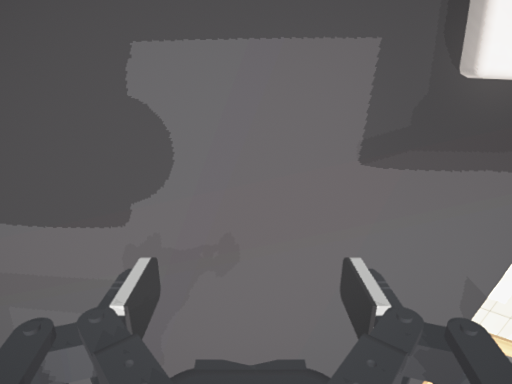

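```bash
cat > h.py <<'E'
import numpy as np, cv2
from rig import *
from scipy.spatial.transform import Rotation as R
def ext(n,o=None):
    p=camera_params(n)
    if 'mount' in p:
        o=o or get_obs(); T=np.eye(4);T[:3,:3]=R.from_quat(o['eef_rot']).as_matrix();T[:3,3]=o['eef_pos']
        W=T@p['mount']; return p,W[:3,:3],W[:3,3]
    M=cv2.Rodrigues(p['rvec'])[0]; return p,M.T,-M.T@p['tvec']
def cast(n,uv,z,o=None):
    p,A,c=ext(n,o); uv=np.array(uv,float).reshape(-1,1,2)
    q=cv2.undistortPoints(uv,p['mtx'],p['D'])[:,0]
    d=np.c_[q,np.ones(len(q))]@A.T
    return c+d*((z-c[2])/d[:,2])[:,None]
def proj(n,P,o=None):
    p,A,c=ext(n,o); P=np.array(P,float).reshape(-1,3)
    r=cv2.Rodrigues(A.T)[0]; return cv2.projectPoints(P,r,-A.T@c,p['mtx'],p['D'])[0][:,0]
E
python3 - <<'E'
from h import *
for n in ['top','side']: print(n,ext(n)[2])
print(cast('top',[[250,190],[388,250],[138,198],[240,150]],0).round(3))
im=cv2.imread('pics/top0.png')
cv2.imwrite('pics/top0c.png',cv2.resize(im[130:240,190:340],None,fx=5,fy=5,interpolation=cv2.INTER_CUBIC))
im=cv2.imread('pics/side0.png')
cv2.imwrite('pics/side0c.png',cv2.resize(im[125:245,210:330],None,fx=5,fy=5,interpolation=cv2.INTER_CUBIC))
im=cv2.imread('pics/top0.png')
cv2.imwrite('pics/top0d.png',cv2.resize(im[130:250,90:220],None,fx=4,fy=4,interpolation=cv2.INTER_CUBIC))
E
```

```text
top [ 0.34245377 -0.0079758   0.93107733]
side [ 0.49656913 -0.72583012  0.46897112]
[[ 0.569  0.027  0.   ]
 [ 0.488 -0.299  0.   ]
 [ 0.506  0.276  0.   ]
 [ 0.661  0.068  0.   ]]
```

View pics/top0c.png

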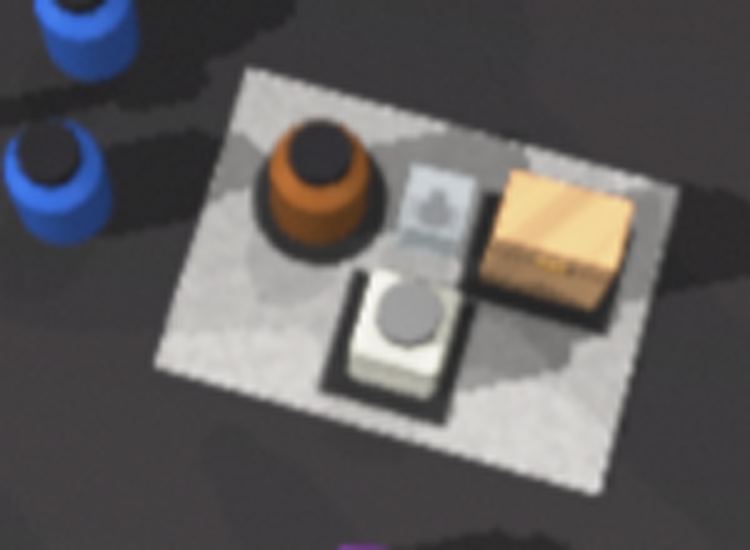

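View pics/side0c.png

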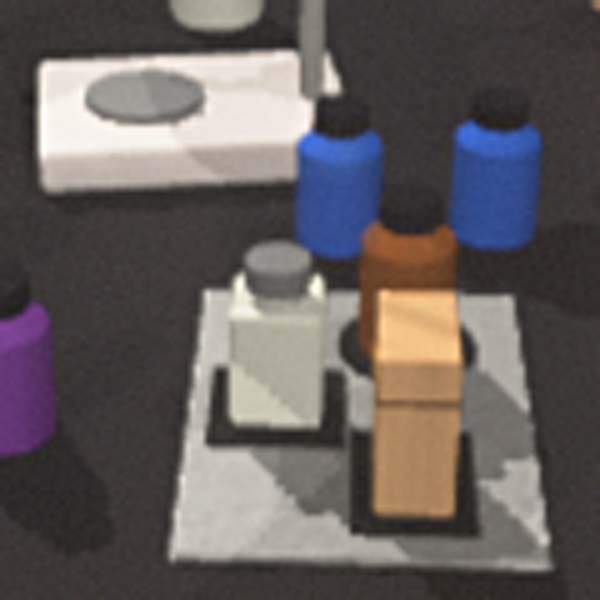

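View pics/top0d.png

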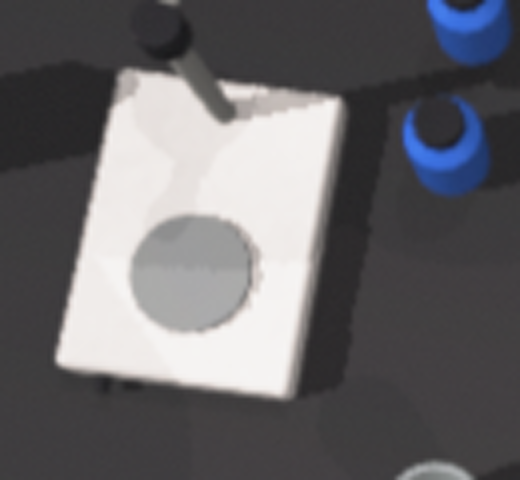

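```bash
python3 - <<'E'
from h import *
def c(pts,f,ox,oy): return (np.array(pts,float)+.5)/f-.5+[ox,oy]
T=lambda pts,z:cast('top',c(pts,5,190,130),z).round(4)[:,:2]
b=T([(248,68),(678,188),(602,494),(155,368)],.004); print('board',b.tolist(),np.linalg.norm(b-np.roll(b,1,0),axis=1),b.mean(0))
for i in range(4): d=b[(i+1)%4]-b[i]; print(np.degrees(np.arctan2(d[1],d[0])).round(1),end=' ')
print('\nbottle cap',T([(320,153)],.083),'blackpad', T([(318,195)],.007))
print('flask cap',T([(411,313)],.081)); print('pad sq',T([(357,270),(320,391),(445,423),(475,300)],.007))
x=T([(512,172),(633,203),(604,270),(490,245)],.081);print('box',x.tolist(),x.mean(0),np.linalg.norm(x-np.roll(x,1,0),axis=1))
x=T([(420,166),(476,178),(462,247),(400,233)],.044);print('block',x.tolist(),x.mean(0),np.linalg.norm(x-np.roll(x,1,0),axis=1))
im=cv2.imread('pics/top0.png'); hsv=cv2.cvtColor(im,cv2.COLOR_BGR2HSV)
m=cv2.inRange(hsv,(8,90,90),(25,255,255)); m[:,:345]=0; m[:180]=0
k=max(cv2.findContours(cv2.morphologyEx(m,cv2.MORPH_CLOSE,np.ones((5,5))),0,2)[0],key=cv2.contourArea)
r=cv2.boxPoints(cv2.minAreaRect(k)); p=cast('top',r,.003)[:,:2]; print('mat',r.tolist(),p.round(4).tolist(),p.mean(0),np.linalg.norm(p-np.roll(p,1,0),axis=1))
# stage
S=c([(191,273)],4,90,130);print('stage',S,cast('top',S,.03))
w=c([(120,68),(345,97),(291,397),(57,365)],4,90,130);p=cast('top',w,.025);print('base',p.tolist(),p.mean(0),np.linalg.norm(p-np.roll(p,1,0),axis=1))
# column foot
print('col',cast('top',c([(228,113)],4,90,130),.025))
print('beaker',cast('top',[(199,259)],.062), 'purple',cast('top',[(263,249)],.08),'dish',cast('top',[(301,286)],.02),'blue',cast('top',c([(50,150),(75,0)],5,190,130),.08))
# side checks
s=lambda pts,z:cast('side',c(pts,5,210,125),z).round(4)[:,:2]
print('side flask cap',s([(278,256)],.081),'bottle cap',s([(412,200)],.083),'stage',s([(146,97)],.03))
x=s([(381,291),(459,297),(462,364),(378,357)],.081);print('side box',x.tolist(),x.mean(0))
x=s([(205,290),(515,296),(551,567),(170,560)],.004);print('side board',x.tolist(),x.mean(0))
E
```

```text
board [[0.6758, 0.0722], [0.6528, -0.1358], [0.5042, -0.1212], [0.5258, 0.0878]] [0.15080902 0.20926777 0.1493155  0.21011321] [ 0.58965 -0.02425]
-96.3 174.4 84.1 -5.9 
bottle cap [[0.6149 0.0281]] blackpad [[0.6191 0.0287]]
flask cap [[ 0.5527 -0.0218]]
pad sq [[ 0.5868  0.0048]
 [ 0.5279  0.0118]
 [ 0.5232 -0.0464]
 [ 0.5822 -0.0509]]
box [[0.6216, -0.0543], [0.617, -0.1072], [0.5856, -0.0992], [0.5879, -0.05]] [ 0.603025 -0.077675] [0.03397322 0.05309962 0.03240309 0.04925373]
block [[0.6293, -0.0153], [0.6282, -0.0409], [0.5955, -0.0397], [0.5971, -0.0116]] [ 0.612525 -0.026875] [0.03241188 0.02562362 0.03272201 0.02814551]
mat [[359.0, 186.99996948242188], [415.0, 186.99996948242188], [415.0, 312.9999694824219], [359.0, 312.9999694824219]] [[0.6195, -0.2188], [0.6419, -0.3448], [0.3639, -0.3666], [0.3424, -0.2496]] [ 0.49191109 -0.29494549] [0.27878955 0.1279916  0.27882033 0.11893649]
stage [[137.375 197.875]] [[0.50029602 0.26864116 0.03      ]]
base [[0.611295641872607, 0.3382078424002719, 0.025000000000000022], [0.617073876474455, 0.20835955548098226, 0.025000000000000022], [0.4429315228102603, 0.20010562611892926, 0.025000000000000022], [0.4381396051381162, 0.32952682941953526, 0.025000000000000022]] [0.52736016 0.26904996 0.025     ] [0.17337351 0.12997679 0.17433785 0.12950989]
col [[0.59588747 0.2716338  0.025     ]]
beaker [[0.39076378 0.10323497 0.062     ]] purple [[ 0.43217944 -0.02338973  0.08      ]] dish [[ 0.37528352 -0.11752532  0.02      ]] blue [[0.5967796  0.14253628 0.08      ]
 [0.66595452 0.14562002 0.08      ]]
side flask cap [[ 0.5528 -0.0207]] bottle cap [[0.6154 0.0233]] stage [[0.5003 0.2611]]
side box [[0.5924, -0.0527], [0.6233, -0.0595], [0.6165, -0.1103], [0.5851, -0.1033]] [ 0.604325 -0.08145 ]
side board [[0.5259, 0.087], [0.6758, 0.0721], [0.6514, -0.1386], [0.5032, -0.1253]] [ 0.589075 -0.0262  ]
```

```bash
cat >> h.py <<'E'
def yaw(o): 
    m=R.from_quat(o['eef_rot']).as_matrix(); return np.arctan2(m[1,0],m[0,0])
def go(pts,psi_deg=None,step=28.,start=None):
    """print distances/rows in tool units to reach successive world TCP points"""
    o=get_obs(); p=o['eef_pos'].copy(); Rm=R.from_quat(o['eef_rot'])
    tgt=R.from_euler('z',yaw(o) if psi_deg is None else np.radians(psi_deg))*R.from_quat([1,0,0,0])
    print('t',round(o['time'],2),'at',p.round(4),'yaw',np.degrees(yaw(o)).round(1),'j',o['joint_positions'].round(2))
    n=0
    for P in pts:
        P=np.array(P,float)
        first=True
        while True:
            d=Rm.inv().apply(P-p)*1000; rv=(Rm.inv()*tgt).as_rotvec()
            if np.abs(d).max()<1 and np.abs(rv).max()<.01: break
            k=min(1,step/max(np.abs(d).max(),1e-9),40/max(np.linalg.norm(d),1e-9)); kr=min(1,.12/max(np.abs(rv).max(),1e-9))
            s=np.round(d*k/30,2); r=np.round(rv*kr,3)+0.
            print(n,(s+0.).tolist(),r.tolist()); n+=1
            p=p+Rm.apply(s*.03); Rm=Rm*R.from_rotvec(r)
        print('--')
E
python3 -c "
from h import *
go([(.553,-.021,.30)],-6)"
```

```text
t 0.15 at [ 0.2207 -0.5577  0.4039] yaw 21.6 j [-1.28  0.13  1.49 -0.    1.52 -0.09]
0 [0.93, -0.69, 0.19] [0.0, 0.0, 0.12]
1 [0.93, -0.89, 0.21] [0.0, 0.0, 0.12]
2 [0.77, -0.93, 0.2] [-0.001, 0.0, 0.12]
3 [0.6, -0.93, 0.18] [0.0, 0.0, 0.12]
4 [0.45, -0.93, 0.17] [0.0, 0.0, 0.001]
5 [0.45, -0.93, 0.17] [0.0, 0.0, 0.0]
6 [0.45, -0.93, 0.17] [0.0, 0.0, 0.0]
7 [0.45, -0.93, 0.17] [0.0, 0.0, 0.0]
8 [0.45, -0.93, 0.17] [0.0, 0.0, 0.0]
9 [0.45, -0.93, 0.17] [0.0, 0.0, 0.0]
10 [0.45, -0.93, 0.17] [0.0, 0.0, 0.0]
11 [0.45, -0.93, 0.17] [0.0, 0.0, 0.0]
12 [0.45, -0.93, 0.17] [0.0, 0.0, 0.0]
13 [0.45, -0.93, 0.17] [0.0, 0.0, 0.0]
14 [0.45, -0.93, 0.17] [0.0, 0.0, 0.0]
15 [0.45, -0.93, 0.17] [0.0, 0.0, 0.0]
16 [0.45, -0.93, 0.17] [0.0, 0.0, 0.0]
17 [0.45, -0.93, 0.17] [0.0, 0.0, 0.0]
18 [0.45, -0.93, 0.18] [0.0, 0.0, 0.0]
19 [0.34, -0.71, 0.13] [0.0, 0.0, 0.0]
--
```

apply_moves([
  {"slide": [0.93, -0.69, 0.19], "rot": [0, 0, 0.12], "grip": 0},
  {"slide": [0.93, -0.89, 0.2], "rot": [0, 0, 0.12], "grip": 0},
  {"slide": [0.77, -0.93, 0.2], "rot": [0, 0, 0.12], "grip": 0},
  {"slide": [0.6, -0.93, 0.2], "rot": [0, 0, 0.12], "grip": 0},
  {"slide": [0.45, -0.93, 0.2], "rot": [0, 0, 0], "grip": 0},
  {"slide": [0.45, -0.93, 0.2], "rot": [0, 0, 0], "grip": 0},
  {"slide": [0.45, -0.93, 0.2], "rot": [0, 0, 0], "grip": 0},
  {"slide": [0.45, -0.93, 0.2], "rot": [0, 0, 0], "grip": 0},
])

```text
time: 0.82
eef_pos: [0.3634, -0.3271, 0.3519]
eef_rot: [0.998, -0.065, -0.001, -0.001]
ft_force: [0.4, 0.3, -0.7]
finger_gap: 0.0852
```

```bash
python3 -c "
from h import *
go([(.553,-.021,.30)],-6)"
```

```text
t 0.82 at [ 0.3634 -0.3271  0.3519] yaw -7.5 j [-0.84 -0.14  1.86 -0.    1.43  0.86]
0 [0.42, -0.93, 0.15] [-0.001, 0.003, -0.025]
1 [0.45, -0.93, 0.15] [0.0, 0.0, 0.0]
2 [0.45, -0.93, 0.15] [0.0, 0.0, 0.0]
3 [0.45, -0.93, 0.15] [0.0, 0.0, 0.0]
4 [0.45, -0.93, 0.15] [0.0, 0.0, 0.0]
5 [0.45, -0.93, 0.15] [0.0, 0.0, 0.0]
6 [0.45, -0.93, 0.15] [0.0, 0.0, 0.0]
7 [0.45, -0.93, 0.15] [0.0, 0.0, 0.0]
8 [0.45, -0.93, 0.15] [0.0, 0.0, 0.0]
9 [0.45, -0.93, 0.14] [0.0, 0.0, 0.0]
10 [0.44, -0.93, 0.15] [0.0, 0.0, 0.0]
11 [0.28, -0.59, 0.09] [0.0, 0.0, 0.0]
--
```

apply_moves([
  {"slide": [0.45, -0.93, 0.15], "rot": [0, 0, -0.025], "grip": 0},
  {"slide": [0.45, -0.93, 0.15], "rot": [0, 0, 0], "grip": 0},
  {"slide": [0.45, -0.93, 0.15], "rot": [0, 0, 0], "grip": 0},
  {"slide": [0.45, -0.93, 0.15], "rot": [0, 0, 0], "grip": 0},
  {"slide": [0.45, -0.93, 0.15], "rot": [0, 0, 0], "grip": 0},
  {"slide": [0.45, -0.93, 0.15], "rot": [0, 0, 0], "grip": 0},
  {"slide": [0.45, -0.93, 0.15], "rot": [0, 0, 0], "grip": 0},
  {"slide": [0.45, -0.93, 0.15], "rot": [0, 0, 0], "grip": 0},
])

```text
time: 1.48
eef_pos: [0.4981, -0.1041, 0.3122]
eef_rot: [0.999, -0.052, -0.002, -0.001]
ft_force: [0.7, 0.1, 0.4]
finger_gap: 0.0853
```

apply_moves([
  {"slide": [0.45, -0.93, 0.15], "rot": [0, 0, 0], "grip": 0},
  {"slide": [0.45, -0.93, 0.15], "rot": [0, 0, 0], "grip": 0},
  {"slide": [0.2, -0.5, 0.1], "rot": [0, 0, 0], "grip": 0},
  {"slide": [0, 0, 0], "rot": [0, 0, 0], "grip": 0},
])

```text
time: 1.82
eef_pos: [0.5407, -0.0281, 0.2976]
eef_rot: [0.999, -0.05, -0.003, -0.002]
ft_force: [0.1, -0.1, -0.6]
finger_gap: 0.0851
```

```bash
python3 - <<'E'
from h import *
o=get_obs(); im=camera('wrist'); cv2.imwrite('pics/w1.png',im[:,:,::-1])
go([(.553,-.021,.30)],-6)
for P in [(.553,-.021,.081),(.615,.026,.083),(.61,-.026,.044),(.6035,-.079,.081)]: print(P,proj('wrist',P,o).round(0))
E
```

```text
t 1.87 at [ 0.5402 -0.0291  0.2976] yaw -5.7 j [-0.15  0.05  1.77  0.    1.33  1.52]
0 [0.4, -0.31, -0.08] [-0.003, 0.007, 0.005]
--
(0.553, -0.021, 0.081) [[239. 207.]]
(0.615, 0.026, 0.083) [[143. 113.]]
(0.61, -0.026, 0.044) [[239. 107.]]
(0.6035, -0.079, 0.081) [[331. 114.]]
```

View pics/w1.png

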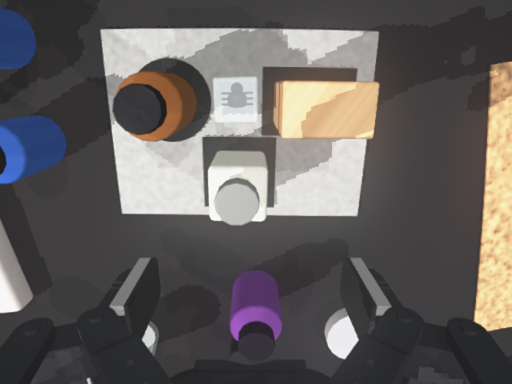

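apply_moves([
  {"slide": [0.45, -0.31, 0], "rot": [0, 0.007, 0], "grip": 0},
  {"slide": [0, 0, 0.9], "rot": [0, 0, 0], "grip": 0},
  {"slide": [0, 0, 0.9], "rot": [0, 0, 0], "grip": 0},
  {"slide": [0, 0, 0.9], "rot": [0, 0, 0], "grip": 0},
  {"slide": [0, 0, 0.2], "rot": [0, 0, 0], "grip": 0},
  {"slide": [0, 0, 0], "rot": [0, 0, 0], "grip": 0},
])

```text
time: 2.37
eef_pos: [0.5549, -0.0254, 0.2107]
eef_rot: [0.999, -0.05, 0.002, -0.0]
ft_force: [0.2, 0.2, 0.3]
finger_gap: 0.085
```

```bash
python3 - <<'E'
from h import *
go([(.554,-.020,.202)],-6)
im=camera('wrist'); cv2.imwrite('pics/w2.png',im[:,:,::-1])
E
```

```text
t 2.37 at [ 0.5549 -0.0254  0.2107] yaw -5.8 j [-0.14  0.19  1.79  0.    1.15  1.53]
0 [-0.05, -0.18, 0.29] [-0.001, -0.005, 0.004]
--
```

View pics/w2.png

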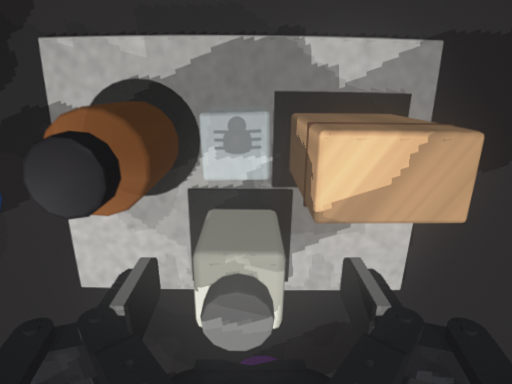

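apply_moves([
  {"slide": [-0.05, -0.18, 0.29], "rot": [0, 0, 0], "grip": 0},
  {"slide": [0, 0, 0], "rot": [0, 0, 0], "grip": 0.7},
  {"slide": [0, 0, 0], "rot": [0, 0, 0], "grip": 0.7},
  {"slide": [0, 0, 0], "rot": [0, 0, 0], "grip": 0.7},
  {"slide": [0, 0, 0], "rot": [0, 0, 0], "grip": 0.7},
  {"slide": [0, 0, 0], "rot": [0, 0, 0], "grip": 0.7},
], squeeze=40)

```text
time: 2.92
eef_pos: [0.5563, -0.0208, 0.2088]
eef_rot: [0.999, -0.051, 0.007, 0.0]
ft_force: [0.8, -0.1, -1.4]
finger_gap: 0.0394
```

apply_moves([
  {"slide": [0, 0, -0.4], "rot": [0, -0.01, 0], "grip": 0.7},
  {"slide": [0, 0, -0.8], "rot": [0, 0, 0], "grip": 0.7},
  {"slide": [0, 0, -0.8], "rot": [0, 0, 0], "grip": 0.7},
  {"slide": [0, 0, -0.8], "rot": [0, 0, 0], "grip": 0.7},
  {"slide": [0, 0, -0.5], "rot": [0, 0, 0], "grip": 0.7},
])

```text
time: 3.33
eef_pos: [0.5537, -0.0204, 0.3072]
eef_rot: [0.999, -0.051, -0.003, -0.0]
ft_force: [0.4, -0.2, -0.2]
finger_gap: 0.0396
```

```bash
python3 - <<'E'
from h import *
go([(.492,-.295,.30)],-6)
im=camera('side'); cv2.imwrite('pics/s1.png',cv2.resize(im[100:300,130:390,::-1],None,fx=3,fy=3))
E
```

```text
t 3.33 at [ 0.5537 -0.0204  0.3072] yaw -5.8 j [-0.13  0.08  1.73  0.    1.34  1.54]
0 [-0.11, 0.93, 0.02] [0.0, 0.006, 0.003]
1 [-0.11, 0.93, 0.02] [0.0, 0.0, 0.0]
2 [-0.11, 0.93, 0.02] [0.0, 0.0, 0.0]
3 [-0.11, 0.93, 0.03] [0.0, 0.0, 0.0]
4 [-0.11, 0.93, 0.02] [0.0, 0.0, 0.0]
5 [-0.11, 0.93, 0.03] [0.0, 0.0, 0.0]
6 [-0.11, 0.93, 0.02] [0.0, 0.0, 0.0]
7 [-0.11, 0.93, 0.03] [0.0, 0.0, 0.0]
8 [-0.1, 0.93, 0.02] [0.0, 0.0, 0.0]
9 [-0.11, 0.93, 0.03] [0.0, 0.0, 0.0]
--
```

View pics/s1.png

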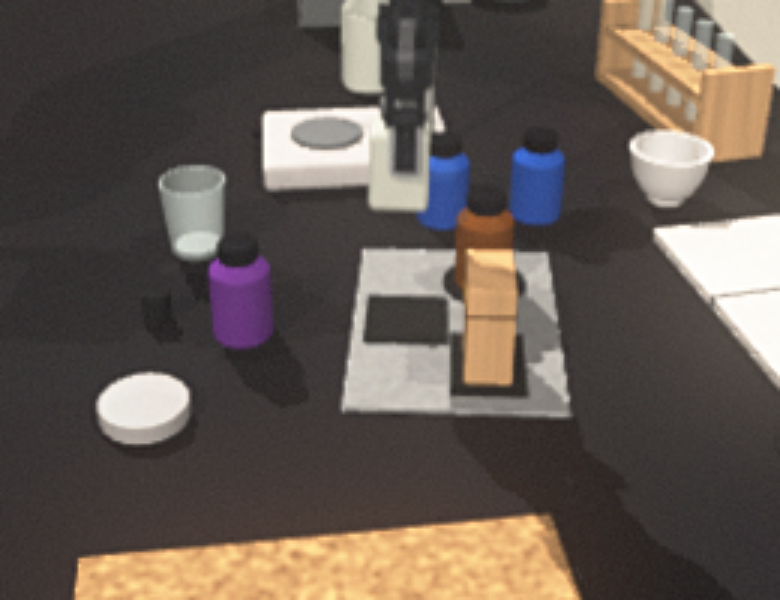

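apply_moves([
  {"slide": [-0.05, 0.5, 0], "rot": [0, 0.006, 0], "grip": 0.7},
  {"slide": [-0.11, 0.93, 0], "rot": [0, 0, 0], "grip": 0.7},
  {"slide": [-0.11, 0.93, 0], "rot": [0, 0, 0], "grip": 0.7},
  {"slide": [-0.11, 0.93, 0], "rot": [0, 0, 0], "grip": 0.7},
  {"slide": [-0.11, 0.93, 0], "rot": [0, 0, 0], "grip": 0.7},
  {"slide": [-0.11, 0.93, 0], "rot": [0, 0, 0], "grip": 0.7},
  {"slide": [-0.11, 0.93, 0], "rot": [0, 0, 0], "grip": 0.7},
  {"slide": [-0.11, 0.93, 0], "rot": [0, 0, 0], "grip": 0.7},
])

```text
time: 4.05
eef_pos: [0.5095, -0.2295, 0.3114]
eef_rot: [0.999, -0.046, 0.006, -0.001]
ft_force: [-0.2, -0.2, -0.3]
finger_gap: 0.0391
```

apply_moves([
  {"slide": [-0.11, 0.93, 0], "rot": [0, 0, 0], "grip": 0.7},
  {"slide": [-0.11, 0.93, 0], "rot": [0, 0, 0], "grip": 0.7},
  {"slide": [0, 0.4, 0], "rot": [0, 0, 0], "grip": 0.7},
  {"slide": [0, 0, 0], "rot": [0, 0, 0], "grip": 0.7},
])

```text
time: 4.38
eef_pos: [0.4936, -0.3042, 0.3093]
eef_rot: [0.999, -0.048, 0.006, 0.0]
ft_force: [1.1, 0.3, -1.5]
finger_gap: 0.0391
```

```bash
python3 - <<'E'
from h import *
go([(.492,-.295,.206)],-6)
im=camera('side'); cv2.imwrite('pics/s2.png',cv2.resize(im[150:384,100:390,::-1],None,fx=2,fy=2))
im=camera('top'); cv2.imwrite('pics/t2.png',cv2.resize(im[100:340,150:450,::-1],None,fx=2,fy=2))
E
```

```text
t 4.38 at [ 0.4936 -0.3042  0.3093] yaw -5.5 j [-0.64  0.14  1.66  0.01  1.34  1.02]
0 [-0.03, -0.08, 0.93] [0.0, -0.011, 0.009]
1 [-0.02, -0.08, 0.93] [0.0, 0.0, 0.0]
2 [-0.03, -0.08, 0.93] [0.0, 0.0, 0.0]
3 [-0.02, -0.06, 0.65] [0.0, 0.0, 0.0]
--
```

View pics/s2.png

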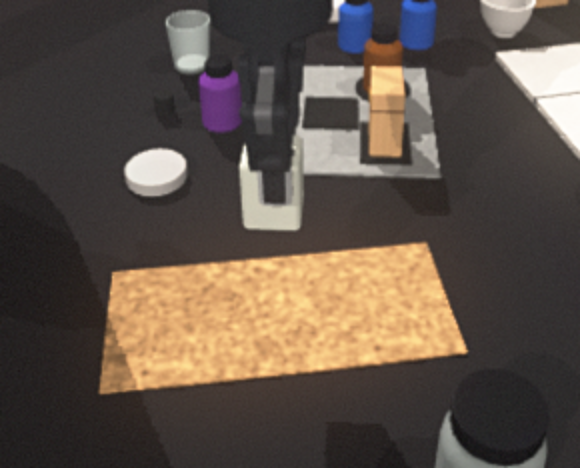

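View pics/t2.png

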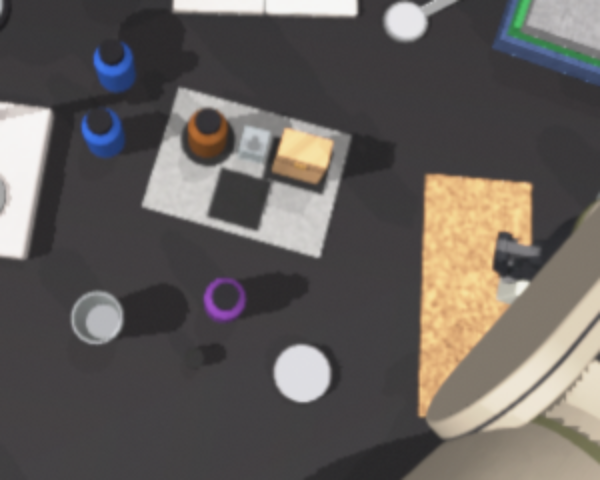

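```bash
python3 - <<'E'
from h import *
f=lambda n,pts,ox,oy,z: cast(n,(np.array(pts,float)+.5)/2-.5+[ox,oy],z)[:,:2]
p=f('side',[(112,271),(428,243),(466,353),(100,391)],100,150,.003);print(p.round(4).tolist(),p.mean(0),np.linalg.norm(p-np.roll(p,1,0),axis=1))
p=f('top',[(425,174),(532,182)],150,100,.003);print(p.round(4).tolist())
p=f('top',[(227,169),(271,182),(255,229),(208,214)],150,100,.007);print('sq',p.round(4).tolist(),p.mean(0),np.linalg.norm(p-np.roll(p,1,0),axis=1))
E
```

```text
[[0.3522, -0.2491], [0.6229, -0.2295], [0.6298, -0.3489], [0.3631, -0.3686]] [ 0.49198075 -0.29897941] [0.11998966 0.27142031 0.11960323 0.26746156]
[[0.6214, -0.2261], [0.6333, -0.3472]]
sq [[0.5862, -0.0005], [0.5798, -0.0528], [0.5226, -0.0434], [0.5303, 0.0119]] [ 0.55471787 -0.02119502] [0.05721536 0.05261283 0.05799897 0.05583752]
```

apply_moves([
  {"slide": [0, -0.2, 0.8], "rot": [0, -0.011, 0], "grip": 0.7},
  {"slide": [0, 0, 0.9], "rot": [0, 0, 0], "grip": 0.7},
  {"slide": [0, 0, 0.9], "rot": [0, 0, 0], "grip": 0.7},
  {"slide": [0, 0, 0.4], "rot": [0, 0, 0], "grip": 0.7},
  {"slide": [0, 0, 0], "rot": [0, 0, 0], "grip": 0.7},
])

```text
time: 4.9
eef_pos: [0.4985, -0.2898, 0.2186]
eef_rot: [0.999, -0.044, 0.002, -0.001]
ft_force: [-0.4, -0.5, -0.9]
finger_gap: 0.0394
```

apply_moves([
  {"slide": [-0.1, 0.1, 0.3], "rot": [0, 0, 0], "grip": 0.7},
  {"slide": [0, 0, 0.1], "rot": [0, 0, 0], "grip": 0.7},
  {"slide": [0, 0, 0], "rot": [0, 0, 0], "grip": 0.7},
])

```text
time: 5.15
eef_pos: [0.4962, -0.2908, 0.2071]
eef_rot: [0.999, -0.043, 0.003, -0.001]
ft_force: [0.3, 0.1, 0.4]
finger_gap: 0.0395
```

apply_moves([
  {"slide": [0, 0, 0.07], "rot": [0, 0, 0], "grip": 0.7},
  {"slide": [0, 0, 0], "rot": [0, 0, 0], "grip": 0.7},
  {"slide": [0, 0, 0], "rot": [0, 0, 0], "grip": 0.3},
  {"slide": [0, 0, 0], "rot": [0, 0, 0], "grip": 0},
  {"slide": [0, 0, 0], "rot": [0, 0, 0], "grip": 0},
  {"slide": [0, 0, -0.4], "rot": [0, 0, 0], "grip": 0},
  {"slide": [0, 0, -0.9], "rot": [0, 0, 0], "grip": 0},
  {"slide": [0, 0, -0.9], "rot": [0, 0, 0], "grip": 0},
])

```text
time: 5.82
eef_pos: [0.495, -0.2908, 0.2725]
eef_rot: [0.999, -0.044, 0.001, -0.002]
ft_force: [0.0, -0.9, 0.2]
finger_gap: 0.0857
```

apply_moves([
  {"slide": [0, 0, -0.9], "rot": [0, 0, 0], "grip": 0},
  {"slide": [0, -0.4, -0.5], "rot": [0, 0, -0.12], "grip": 0},
])

```text
time: 5.98
eef_pos: [0.4959, -0.2804, 0.3208]
eef_rot: [1.0, 0.015, 0.002, -0.0]
ft_force: [0.3, -0.4, 1.4]
finger_gap: 0.0855
```

```bash
python3 - <<'E'
from h import *
go([(.617,.027,.30)],84)
im=camera('side'); cv2.imwrite('pics/s3.png',cv2.resize(im[150:384,100:390,::-1],None,fx=2,fy=2))
E
```

```text
t 5.98 at [ 0.4959 -0.2804  0.3208] yaw 1.7 j [-0.61  0.1   1.67  0.    1.36  0.93]
0 [0.4, -0.93, 0.07] [0.0, 0.0, -0.12]
1 [0.54, -0.93, 0.07] [0.0, 0.0, -0.12]
2 [0.7, -0.93, 0.08] [0.0, 0.0, -0.12]
3 [0.89, -0.93, 0.08] [0.0, 0.0, -0.12]
4 [0.93, -0.77, 0.08] [0.001, 0.0, -0.12]
5 [0.93, -0.59, 0.07] [0.0, 0.0, -0.12]
6 [0.93, -0.45, 0.07] [0.001, -0.001, -0.12]
7 [0.93, -0.31, 0.06] [0.0, 0.0, -0.12]
8 [0.93, -0.19, 0.06] [0.001, -0.001, -0.12]
9 [0.93, -0.08, 0.06] [0.0, 0.0, -0.12]
10 [0.27, 0.01, 0.02] [0.001, -0.001, -0.12]
11 [0.0, 0.0, 0.0] [0.0, 0.0, -0.117]
--
```

View pics/s3.png

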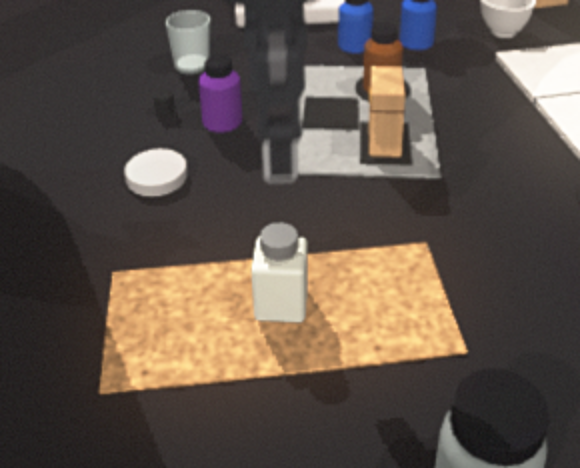

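apply_moves([
  {"slide": [0.4, -0.93, 0.05], "rot": [0, 0, -0.12], "grip": 0},
  {"slide": [0.54, -0.93, 0.05], "rot": [0, 0, -0.12], "grip": 0},
  {"slide": [0.7, -0.93, 0.05], "rot": [0, 0, -0.12], "grip": 0},
  {"slide": [0.89, -0.93, 0.05], "rot": [0, 0, -0.12], "grip": 0},
  {"slide": [0.93, -0.77, 0.05], "rot": [0, 0, -0.12], "grip": 0},
  {"slide": [0.93, -0.6, 0.05], "rot": [0, 0, -0.12], "grip": 0},
  {"slide": [0.93, -0.45, 0.05], "rot": [0, 0, -0.12], "grip": 0},
  {"slide": [0.93, -0.3, 0.05], "rot": [0, 0, -0.12], "grip": 0},
])

```text
time: 6.7
eef_pos: [0.5927, -0.025, 0.3267]
eef_rot: [0.871, 0.491, 0.009, 0.01]
ft_force: [0.2, -0.2, 0.0]
finger_gap: 0.0857
```

```bash
python3 - <<'E'
from h import *
go([(.617,.028,.30)],84)
E
```

```text
t 6.7 at [ 0.5927 -0.025   0.3267] yaw 58.8 j [-0.13  0.15  1.61 -0.01  1.35  0.42]
0 [0.93, -0.12, 0.43] [0.007, 0.0, -0.12]
1 [0.93, 0.0, 0.43] [0.008, 0.0, -0.12]
2 [0.07, 0.01, 0.03] [0.007, 0.0, -0.12]
3 [0.0, 0.0, 0.0] [0.005, 0.001, -0.08]
--
```

apply_moves([
  {"slide": [0.9, -0.12, 0.3], "rot": [0.01, 0, -0.12], "grip": 0},
  {"slide": [0.7, 0, 0.3], "rot": [0.01, 0, -0.12], "grip": 0},
  {"slide": [0.07, 0, 0], "rot": [0.007, 0, -0.12], "grip": 0},
  {"slide": [0, 0, 0], "rot": [0, 0, -0.07], "grip": 0},
  {"slide": [0, 0, 0], "rot": [0, 0, 0], "grip": 0},
])

```text
time: 7.12
eef_pos: [0.6155, 0.0319, 0.3133]
eef_rot: [0.736, 0.677, 0.003, 0.001]
ft_force: [-0.4, -0.5, 0.9]
finger_gap: 0.0849
```

```bash
python3 - <<'E'
from h import *
o=get_obs()
go([(.617,.028,.203)],84)
im=camera('wrist'); cv2.imwrite('pics/w3.png',im[:,:,::-1])
for P in [(.617,.028,.083),(.61,-.026,.044),(.6045,-.079,.081)]: print(P,proj('wrist',P,o).round(0))
E
```

```text
t 7.12 at [0.6155 0.0319 0.3133] yaw 85.2 j [-0.03  0.23  1.55  0.    1.36  0.05]
0 [-0.04, 0.01, 0.93] [0.005, -0.003, 0.021]
1 [-0.03, 0.02, 0.93] [0.0, 0.0, 0.0]
2 [-0.03, 0.01, 0.93] [0.0, 0.0, 0.0]
3 [-0.03, 0.02, 0.89] [0.0, 0.0, 0.0]
--
(0.617, 0.028, 0.083) [[250. 224.]]
(0.61, -0.026, 0.044) [[247. 264.]]
(0.6045, -0.079, 0.081) [[245. 346.]]
```

View pics/w3.png

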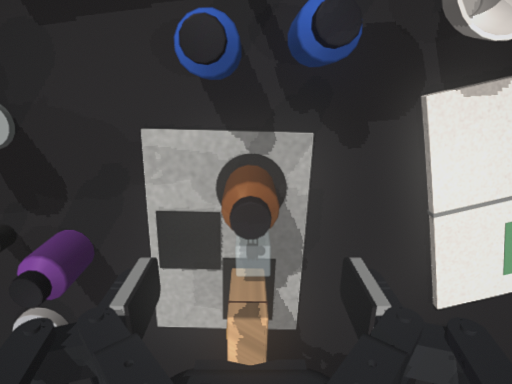

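apply_moves([
  {"slide": [-0.05, 0.02, 0.93], "rot": [0.005, 0, 0.02], "grip": 0},
  {"slide": [0, 0, 0.93], "rot": [0, 0, 0], "grip": 0},
  {"slide": [0, 0, 0.93], "rot": [0, 0, 0], "grip": 0},
  {"slide": [0, 0, 0.8], "rot": [0, 0, 0], "grip": 0},
  {"slide": [0, 0, 0.2], "rot": [0, 0, 0], "grip": 0},
  {"slide": [0, 0, 0], "rot": [0, 0, 0], "grip": 0},
])

```text
time: 7.67
eef_pos: [0.619, 0.0279, 0.204]
eef_rot: [0.752, 0.659, 0.006, 0.003]
ft_force: [0.2, -0.1, 0.4]
finger_gap: 0.0853
```

```bash
python3 - <<'E'
from h import *
go([(.617,.030,.202)],84)
im=camera('wrist'); cv2.imwrite('pics/w4.png',im[:,:,::-1])
E
```

```text
t 7.67 at [0.619  0.0279 0.204 ] yaw 82.5 j [-0.04  0.35  1.61  0.    1.16  0.09]
0 [0.06, -0.08, 0.07] [0.012, -0.004, -0.027]
--
```

View pics/w4.png

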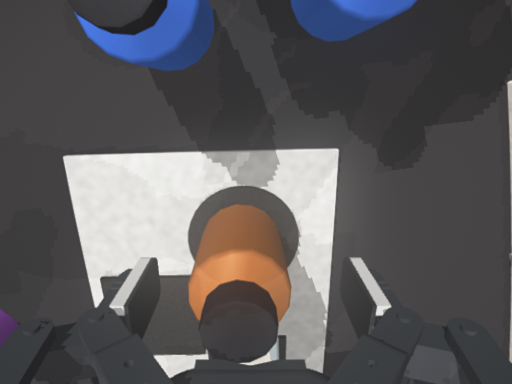

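apply_moves([
  {"slide": [0.06, -0.1, 0.05], "rot": [0.012, 0, -0.02], "grip": 0},
  {"slide": [0, 0, 0], "rot": [0, 0, 0], "grip": 0.6},
  {"slide": [0, 0, 0], "rot": [0, 0, 0], "grip": 0.6},
  {"slide": [0, 0, 0], "rot": [0, 0, 0], "grip": 0.6},
  {"slide": [0, 0, 0], "rot": [0, 0, 0], "grip": 0.6},
  {"slide": [0, 0, 0], "rot": [0, 0, 0], "grip": 0.6},
])

```text
time: 8.22
eef_pos: [0.6192, 0.0297, 0.2118]
eef_rot: [0.746, 0.666, 0.005, 0.002]
ft_force: [-0.6, -0.6, -0.5]
finger_gap: 0.0423
```

apply_moves([
  {"slide": [0, 0, -0.4], "rot": [0, 0, 0], "grip": 0.7},
  {"slide": [0, 0, -0.8], "rot": [0, 0, 0], "grip": 0.7},
  {"slide": [0, 0, -0.8], "rot": [0, 0, 0], "grip": 0.7},
  {"slide": [0, 0, -0.8], "rot": [0, 0, 0], "grip": 0.7},
  {"slide": [0, 0, -0.5], "rot": [0, 0, 0], "grip": 0.7},
  {"slide": [0, 0, 0], "rot": [0, 0, 0], "grip": 0.7},
])

```text
time: 8.72
eef_pos: [0.6169, 0.0295, 0.3166]
eef_rot: [0.746, 0.666, 0.004, 0.001]
ft_force: [-0.0, 0.3, -1.3]
finger_gap: 0.0426
```

```bash
python3 - <<'E'
from h import *
go([(.580,-.292,.31)],84)
im=camera('side'); cv2.imwrite('pics/s4.png',cv2.resize(im[60:300,130:390,::-1],None,fx=2,fy=2))
E
```

```text
t 8.72 at [0.6169 0.0295 0.3166] yaw 83.6 j [-0.04  0.23  1.54  0.    1.37  0.08]
0 [-0.93, 0.0, 0.01] [0.006, -0.004, -0.008]
1 [-0.93, -0.01, 0.02] [0.0, 0.0, 0.0]
2 [-0.93, -0.01, 0.02] [0.0, 0.0, 0.0]
3 [-0.93, -0.01, 0.02] [0.0, 0.0, 0.0]
4 [-0.93, -0.01, 0.02] [0.0, 0.0, 0.0]
5 [-0.93, -0.01, 0.02] [0.0, 0.0, 0.0]
6 [-0.93, -0.01, 0.02] [0.0, 0.0, 0.0]
7 [-0.93, -0.01, 0.02] [0.0, 0.0, 0.0]
8 [-0.93, -0.01, 0.02] [0.0, 0.0, 0.0]
9 [-0.93, -0.01, 0.02] [0.0, 0.0, 0.0]
10 [-0.93, -0.01, 0.01] [0.0, 0.0, 0.0]
11 [-0.56, 0.0, 0.01] [0.0, 0.0, 0.0]
--
```

View pics/s4.png

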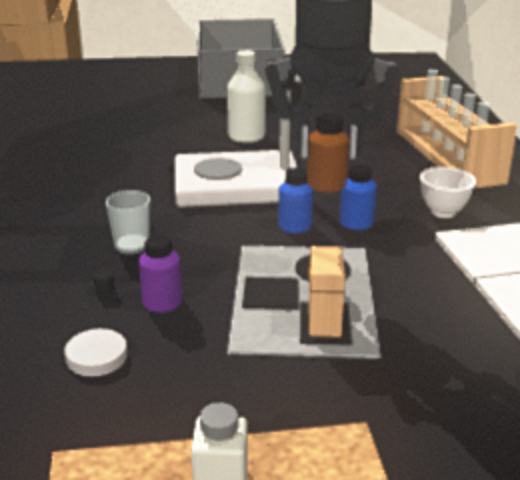

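apply_moves([
  {"slide": [-0.5, 0, 0], "rot": [0.006, 0, 0], "grip": 0.7},
  {"slide": [-0.93, 0, 0], "rot": [0, 0, 0], "grip": 0.7},
  {"slide": [-0.93, 0, 0], "rot": [0, 0, 0], "grip": 0.7},
  {"slide": [-0.93, 0, 0], "rot": [0, 0, 0], "grip": 0.7},
  {"slide": [-0.93, 0, 0], "rot": [0, 0, 0], "grip": 0.7},
  {"slide": [-0.93, 0, 0], "rot": [0, 0, 0], "grip": 0.7},
  {"slide": [-0.93, 0, 0], "rot": [0, 0, 0], "grip": 0.7},
  {"slide": [-0.93, 0, 0], "rot": [0, 0, 0], "grip": 0.7},
])

```text
time: 9.43
eef_pos: [0.5886, -0.1848, 0.3029]
eef_rot: [0.743, 0.67, -0.002, -0.009]
ft_force: [0.2, 0.5, -2.0]
finger_gap: 0.043
```

apply_moves([
  {"slide": [-0.93, 0, 0], "rot": [0, 0, 0], "grip": 0.7},
  {"slide": [-0.93, 0, 0], "rot": [0, 0, 0], "grip": 0.7},
  {"slide": [-0.8, 0, 0], "rot": [0, 0, 0], "grip": 0.7},
  {"slide": [-0.3, 0, 0], "rot": [0, 0, 0], "grip": 0.7},
  {"slide": [0, 0, 0], "rot": [0, 0, 0], "grip": 0.7},
])

```text
time: 9.85
eef_pos: [0.5723, -0.2851, 0.2922]
eef_rot: [0.745, 0.667, -0.006, -0.015]
ft_force: [-0.1, 0.1, -1.2]
finger_gap: 0.0424
```

```bash
python3 - <<'E'
from h import *
go([(.582,-.292,.210)],84)
E
```

```text
t 9.85 at [ 0.5723 -0.2851  0.2922] yaw 83.7 j [-0.54  0.33  1.47 -0.    1.38 -0.43]
0 [-0.08, 0.15, 0.93] [-0.03, -0.011, -0.005]
1 [-0.06, 0.12, 0.93] [0.0, 0.0, 0.0]
2 [-0.06, 0.1, 0.88] [0.0, 0.0, 0.0]
--
```

apply_moves([
  {"slide": [-0.1, 0.25, 0.5], "rot": [-0.03, -0.01, 0], "grip": 0.7},
  {"slide": [-0.06, 0.2, 0.8], "rot": [0, 0, 0], "grip": 0.7},
  {"slide": [0, 0, 0.8], "rot": [0, 0, 0], "grip": 0.7},
  {"slide": [0, 0, 0.3], "rot": [0, 0, 0], "grip": 0.7},
  {"slide": [0, 0, 0], "rot": [0, 0, 0], "grip": 0.7},
])

```text
time: 10.27
eef_pos: [0.5839, -0.2892, 0.2145]
eef_rot: [0.745, 0.667, 0.001, -0.002]
ft_force: [0.2, 0.7, -2.5]
finger_gap: 0.0425
```

```bash
python3 - <<'E'
from h import *
go([(.582,-.292,.209)],84)
im=camera('side'); cv2.imwrite('pics/s5.png',cv2.resize(im[150:384,100:390,::-1],None,fx=2,fy=2))
E
```

```text
t 10.27 at [ 0.5839 -0.2892  0.2145] yaw 83.6 j [-0.54  0.42  1.5   0.    1.22 -0.43]
0 [-0.1, -0.05, 0.18] [-0.002, -0.003, -0.007]
--
```

View pics/s5.png

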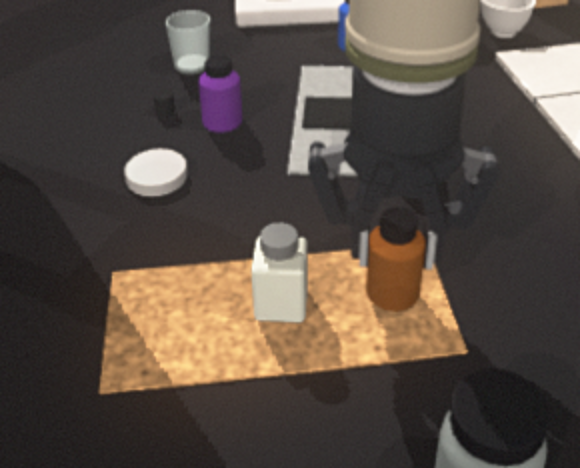

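apply_moves([
  {"slide": [-0.05, 0, 0.15], "rot": [0, 0, 0], "grip": 0.7},
  {"slide": [0, 0, 0.1], "rot": [0, 0, 0], "grip": 0.7},
  {"slide": [0, 0, 0], "rot": [0, 0, 0], "grip": 0.7},
])

```text
time: 10.57
eef_pos: [0.5846, -0.2897, 0.2097]
eef_rot: [0.745, 0.667, 0.001, -0.001]
ft_force: [-1.2, -0.5, -1.6]
finger_gap: 0.0427
```

apply_moves([
  {"slide": [0, 0, 0.07], "rot": [0, 0, 0], "grip": 0.7},
  {"slide": [0, 0, 0], "rot": [0, 0, 0], "grip": 0.7},
  {"slide": [0, 0, 0], "rot": [0, 0, 0], "grip": 0.4},
  {"slide": [0, 0, 0], "rot": [0, 0, 0], "grip": 0.2},
  {"slide": [0, 0, 0], "rot": [0, 0, 0], "grip": 0.2},
  {"slide": [0, 0, -0.4], "rot": [0, 0, 0], "grip": 0.2},
  {"slide": [0, 0, -0.9], "rot": [0, 0, 0], "grip": 0.2},
  {"slide": [0, 0, -0.9], "rot": [0, 0, 0], "grip": 0.2},
])

```text
time: 11.23
eef_pos: [0.5837, -0.2893, 0.2742]
eef_rot: [0.745, 0.667, 0.0, -0.003]
ft_force: [0.1, -0.3, 0.2]
finger_gap: 0.0684
```

apply_moves([
  {"slide": [0.2, 0, -0.9], "rot": [0, 0, 0], "grip": 0},
  {"slide": [0.5, 0, -0.5], "rot": [0, 0, 0], "grip": 0},
])

```text
time: 11.4
eef_pos: [0.5859, -0.2707, 0.3226]
eef_rot: [0.746, 0.666, 0.001, -0.001]
ft_force: [0.7, -0.6, 2.1]
finger_gap: 0.0854
```

```bash
python3 - <<'E'
from h import *
go([(.605,-.078,.31)],84)
im=camera('side'); cv2.imwrite('pics/s6.png',cv2.resize(im[150:384,100:390,::-1],None,fx=2,fy=2))
E
```

```text
t 11.4 at [ 0.5859 -0.2707  0.3226] yaw 83.6 j [-0.51  0.3   1.44  0.    1.4  -0.4 ]
0 [0.93, -0.01, 0.06] [-0.001, -0.002, -0.008]
1 [0.93, -0.01, 0.06] [0.0, 0.0, 0.0]
2 [0.93, 0.0, 0.06] [0.0, 0.0, 0.0]
3 [0.93, -0.01, 0.06] [0.0, 0.0, 0.0]
4 [0.93, 0.0, 0.06] [0.0, 0.0, 0.0]
5 [0.93, -0.01, 0.06] [0.0, 0.0, 0.0]
6 [0.87, 0.0, 0.06] [0.0, 0.0, 0.0]
--
```

View pics/s6.png

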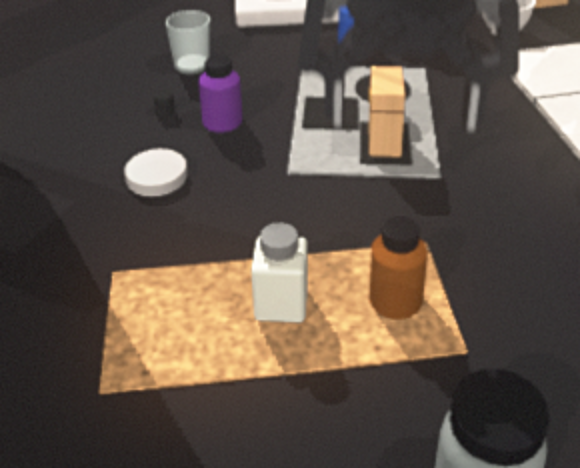

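apply_moves([
  {"slide": [0.93, 0, 0.03], "rot": [0, 0, 0], "grip": 0},
  {"slide": [0.93, 0, 0.03], "rot": [0, 0, 0], "grip": 0},
  {"slide": [0.93, 0, 0.03], "rot": [0, 0, 0], "grip": 0},
  {"slide": [0.93, 0, 0.03], "rot": [0, 0, 0], "grip": 0},
  {"slide": [0.93, 0, 0.03], "rot": [0, 0, 0], "grip": 0},
  {"slide": [0.93, 0, 0.03], "rot": [0, 0, 0], "grip": 0},
  {"slide": [0.6, 0, 0], "rot": [0, 0, 0], "grip": 0},
  {"slide": [0, 0, 0], "rot": [0, 0, 0], "grip": 0},
])

```text
time: 12.12
eef_pos: [0.6098, -0.0772, 0.3351]
eef_rot: [0.746, 0.666, 0.006, 0.008]
ft_force: [1.0, -0.5, -0.1]
finger_gap: 0.0856
```

```bash
python3 - <<'E'
from h import *
o=get_obs()
go([(.605,-.078,.203)],84)
im=camera('wrist'); cv2.imwrite('pics/w5.png',im[:,:,::-1])
for P in [(.617,.030,.007),(.61,-.026,.044),(.6045,-.079,.081)]: print(P,proj('wrist',P,o).round(0))
E
```

```text
t 12.12 at [ 0.6098 -0.0772  0.3351] yaw 83.5 j [-0.21  0.2   1.54  0.    1.38 -0.1 ]
0 [-0.01, -0.05, 0.93] [0.021, 0.002, -0.009]
1 [-0.01, -0.03, 0.93] [0.0, 0.0, 0.0]
2 [-0.01, -0.04, 0.93] [0.0, 0.0, 0.0]
3 [-0.01, -0.03, 0.93] [0.0, 0.0, 0.0]
4 [0.0, -0.03, 0.68] [0.0, 0.0, 0.0]
--
(0.617, 0.03, 0.007) [[235.  57.]]
(0.61, -0.026, 0.044) [[234. 129.]]
(0.6045, -0.079, 0.081) [[235. 208.]]
```

View pics/w5.png

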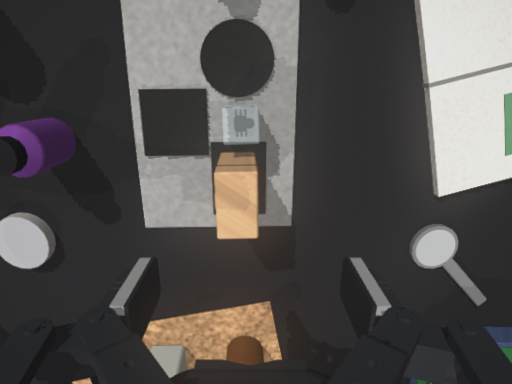

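apply_moves([
  {"slide": [0, -0.15, 0.93], "rot": [0.02, 0, 0], "grip": 0},
  {"slide": [0, 0, 0.93], "rot": [0, 0, 0], "grip": 0},
  {"slide": [0, 0, 0.93], "rot": [0, 0, 0], "grip": 0},
  {"slide": [0, 0, 0.9], "rot": [0, 0, 0], "grip": 0},
  {"slide": [0, 0, 0.5], "rot": [0, 0, 0], "grip": 0},
  {"slide": [0, 0, 0], "rot": [0, 0, 0], "grip": 0},
])

```text
time: 12.67
eef_pos: [0.6087, -0.0838, 0.2132]
eef_rot: [0.746, 0.666, 0.002, 0.007]
ft_force: [-0.4, -0.2, 0.1]
finger_gap: 0.0851
```

```bash
python3 - <<'E'
from h import *
go([(.605,-.076,.203)],84)
im=camera('wrist'); cv2.imwrite('pics/w6.png',im[:,:,::-1])
E
```

```text
t 12.67 at [ 0.6087 -0.0838  0.2132] yaw 83.4 j [-0.22  0.33  1.62 -0.01  1.18 -0.1 ]
0 [0.25, -0.16, 0.34] [0.014, 0.006, -0.01]
--
```

View pics/w6.png

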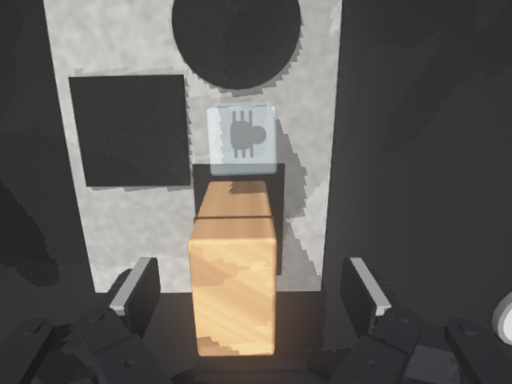

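apply_moves([
  {"slide": [0.22, -0.18, 0.34], "rot": [0.014, 0, 0], "grip": 0},
  {"slide": [0, 0, 0], "rot": [0, 0, 0], "grip": 0.75},
  {"slide": [0, 0, 0], "rot": [0, 0, 0], "grip": 0.75},
  {"slide": [0, 0, 0], "rot": [0, 0, 0], "grip": 0.75},
  {"slide": [0, 0, 0], "rot": [0, 0, 0], "grip": 0.75},
  {"slide": [0, 0, 0], "rot": [0, 0, 0], "grip": 0.75},
  {"slide": [0, 0, 0], "rot": [0, 0, 0], "grip": 0.75},
])

```text
time: 13.3
eef_pos: [0.6072, -0.0785, 0.2117]
eef_rot: [0.747, 0.665, 0.0, 0.006]
ft_force: [-0.7, 0.9, -1.3]
finger_gap: 0.0316
```

apply_moves([
  {"slide": [0, 0, -0.4], "rot": [0.01, 0, 0], "grip": 0.8},
  {"slide": [0, 0, -0.8], "rot": [0, 0, 0], "grip": 0.8},
  {"slide": [0, 0, -0.8], "rot": [0, 0, 0], "grip": 0.8},
  {"slide": [0, 0, -0.8], "rot": [0, 0, 0], "grip": 0.8},
  {"slide": [0, 0, -0.5], "rot": [0, 0, 0], "grip": 0.8},
  {"slide": [0, 0, 0], "rot": [0, 0, 0], "grip": 0.8},
])

```text
time: 13.8
eef_pos: [0.6063, -0.0773, 0.3133]
eef_rot: [0.747, 0.665, -0.004, 0.001]
ft_force: [0.7, 0.5, 0.5]
finger_gap: 0.0316
```

```bash
python3 - <<'E'
from h import *
go([(.407,-.302,.32)],84)
im=camera('side'); cv2.imwrite('pics/s7.png',cv2.resize(im[60:300,130:390,::-1],None,fx=2,fy=2))
E
```

```text
t 13.8 at [ 0.6063 -0.0773  0.3133] yaw 83.4 j [-0.21  0.22  1.56 -0.01  1.37 -0.09]
0 [-0.93, -0.65, -0.02] [-0.004, 0.008, -0.011]
1 [-0.93, -0.67, -0.02] [0.0, 0.0, 0.0]
2 [-0.93, -0.67, -0.03] [0.0, 0.0, 0.0]
3 [-0.93, -0.67, -0.02] [0.0, 0.0, 0.0]
4 [-0.93, -0.66, -0.03] [0.0, 0.0, 0.0]
5 [-0.93, -0.67, -0.02] [0.0, 0.0, 0.0]
6 [-0.93, -0.66, -0.03] [0.0, 0.0, 0.0]
7 [-0.93, -0.66, -0.02] [0.0, 0.0, 0.0]
8 [-0.71, -0.5, -0.02] [0.0, 0.0, 0.0]
--
```

View pics/s7.png

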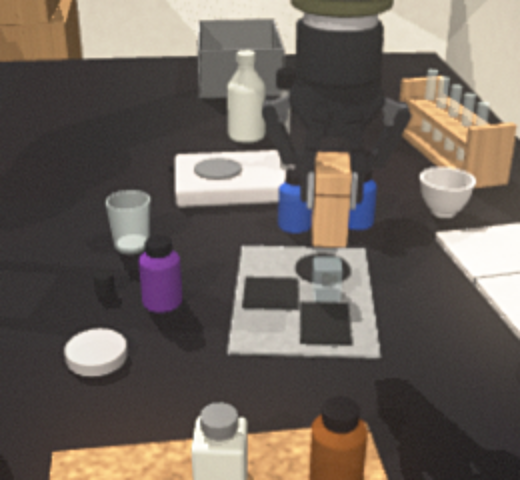

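apply_moves([
  {"slide": [-0.5, -0.35, 0], "rot": [-0.004, 0.008, 0], "grip": 0.8},
  {"slide": [-0.93, -0.67, -0.05], "rot": [0, 0, 0], "grip": 0.8},
  {"slide": [-0.93, -0.67, -0.05], "rot": [0, 0, 0], "grip": 0.8},
  {"slide": [-0.93, -0.67, -0.05], "rot": [0, 0, 0], "grip": 0.8},
  {"slide": [-0.93, -0.67, -0.05], "rot": [0, 0, 0], "grip": 0.8},
  {"slide": [-0.93, -0.67, -0.05], "rot": [0, 0, 0], "grip": 0.8},
  {"slide": [-0.93, -0.67, -0.05], "rot": [0, 0, 0], "grip": 0.8},
  {"slide": [-0.93, -0.67, -0.05], "rot": [0, 0, 0], "grip": 0.8},
])

```text
time: 14.52
eef_pos: [0.426, -0.269, 0.3103]
eef_rot: [0.743, 0.669, -0.001, -0.006]
ft_force: [-0.2, -1.1, -1.3]
finger_gap: 0.0318
```

apply_moves([
  {"slide": [-0.7, -0.5, 0], "rot": [0, 0, 0], "grip": 0.8},
  {"slide": [-0.3, -0.2, 0], "rot": [0, 0, 0], "grip": 0.8},
  {"slide": [0, 0, 0], "rot": [0, 0, 0], "grip": 0.8},
])

```text
time: 14.77
eef_pos: [0.3952, -0.3011, 0.3055]
eef_rot: [0.745, 0.667, -0.002, -0.009]
ft_force: [0.1, -0.4, -1.1]
finger_gap: 0.0314
```

```bash
python3 - <<'E'
from h import *
go([(.409,-.302,.21)],84)
E
```

```text
t 14.77 at [ 0.3952 -0.3011  0.3055] yaw 83.7 j [-0.75 -0.07  1.88 -0.    1.35 -0.64]
0 [0.0, 0.15, 0.93] [-0.016, -0.009, -0.006]
1 [0.0, 0.13, 0.93] [0.0, 0.0, 0.0]
2 [0.01, 0.14, 0.93] [0.0, 0.0, 0.0]
3 [0.0, 0.05, 0.39] [0.0, 0.0, 0.0]
--
```

apply_moves([
  {"slide": [0, 0.25, 0.6], "rot": [-0.016, -0.009, 0], "grip": 0.8},
  {"slide": [0, 0.2, 0.9], "rot": [0, 0, 0], "grip": 0.8},
  {"slide": [0, 0, 0.9], "rot": [0, 0, 0], "grip": 0.8},
  {"slide": [0, 0, 0.5], "rot": [0, 0, 0], "grip": 0.8},
  {"slide": [0, 0, 0], "rot": [0, 0, 0], "grip": 0.8},
])

```text
time: 15.18
eef_pos: [0.4082, -0.3013, 0.2113]
eef_rot: [0.746, 0.666, 0.0, -0.0]
ft_force: [0.2, 0.7, -2.5]
finger_gap: 0.0318
```

```bash
python3 - <<'E'
from h import *
go([(.409,-.302,.209)],84)
im=camera('side'); cv2.imwrite('pics/s8.png',cv2.resize(im[150:384,100:390,::-1],None,fx=2,fy=2))
E
```

```text
t 15.18 at [ 0.4082 -0.3013  0.2113] yaw 83.5 j [-0.74  0.07  1.93  0.    1.15 -0.62]
0 [-0.02, 0.03, 0.08] [0.0, -0.001, -0.009]
--
```

View pics/s8.png

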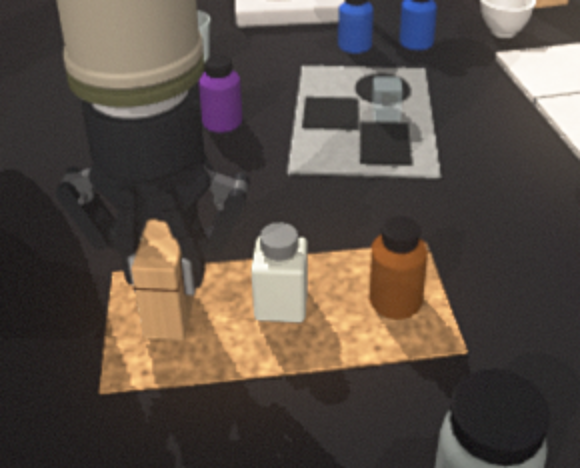

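apply_moves([
  {"slide": [0, 0, 0.11], "rot": [0, 0, 0], "grip": 0.8},
  {"slide": [0, 0, 0.03], "rot": [0, 0, 0], "grip": 0.8},
  {"slide": [0, 0, 0], "rot": [0, 0, 0], "grip": 0.4},
  {"slide": [0, 0, 0], "rot": [0, 0, 0], "grip": 0.3},
  {"slide": [0, 0, 0], "rot": [0, 0, 0], "grip": 0.3},
  {"slide": [0, 0, -0.4], "rot": [0, 0, 0], "grip": 0.3},
  {"slide": [0, 0, -0.9], "rot": [0, 0, 0], "grip": 0.3},
  {"slide": [0, 0, -0.9], "rot": [0, 0, 0], "grip": 0.3},
])

```text
time: 15.9
eef_pos: [0.4083, -0.2997, 0.2761]
eef_rot: [0.746, 0.666, 0.0, -0.002]
ft_force: [0.5, -0.3, 0.4]
finger_gap: 0.0598
```

apply_moves([
  {"slide": [0.2, 0, -0.9], "rot": [0, 0, 0], "grip": 0.2},
  {"slide": [0.5, 0.3, -0.5], "rot": [0, 0, 0], "grip": 0},
])

```text
time: 16.07
eef_pos: [0.4191, -0.2817, 0.3251]
eef_rot: [0.747, 0.665, 0.0, 0.001]
ft_force: [0.2, -0.1, -0.9]
finger_gap: 0.0788
```

```bash
python3 - <<'E'
from h import *
go([(.612,-.025,.28)],84)
im=camera('side'); cv2.imwrite('pics/s9.png',cv2.resize(im[150:384,100:390,::-1],None,fx=2,fy=2))
im=camera('top'); cv2.imwrite('pics/t9.png',cv2.resize(im[130:240,190:340,::-1],None,fx=5,fy=5,interpolation=cv2.INTER_CUBIC))
E
```

```text
t 16.07 at [ 0.4191 -0.2817  0.3251] yaw 83.4 j [-0.69 -0.08  1.85  0.    1.37 -0.58]
0 [0.93, 0.55, 0.15] [0.001, 0.0, -0.01]
1 [0.93, 0.56, 0.15] [0.0, 0.0, 0.0]
2 [0.93, 0.56, 0.15] [0.0, 0.0, 0.0]
3 [0.93, 0.56, 0.15] [0.0, 0.0, 0.0]
4 [0.93, 0.56, 0.15] [0.0, 0.0, 0.0]
5 [0.93, 0.55, 0.15] [0.0, 0.0, 0.0]
6 [0.93, 0.56, 0.15] [0.0, 0.0, 0.0]
7 [0.93, 0.55, 0.16] [0.0, 0.0, 0.0]
8 [0.93, 0.55, 0.15] [0.0, 0.0, 0.0]
9 [0.82, 0.49, 0.14] [0.0, 0.0, 0.0]
--
```

View pics/s9.png

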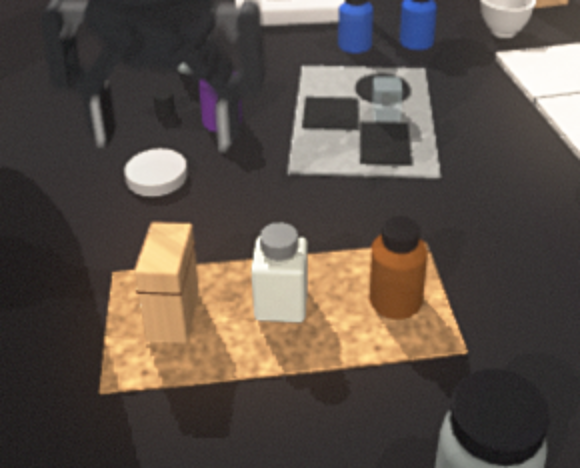

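View pics/t9.png

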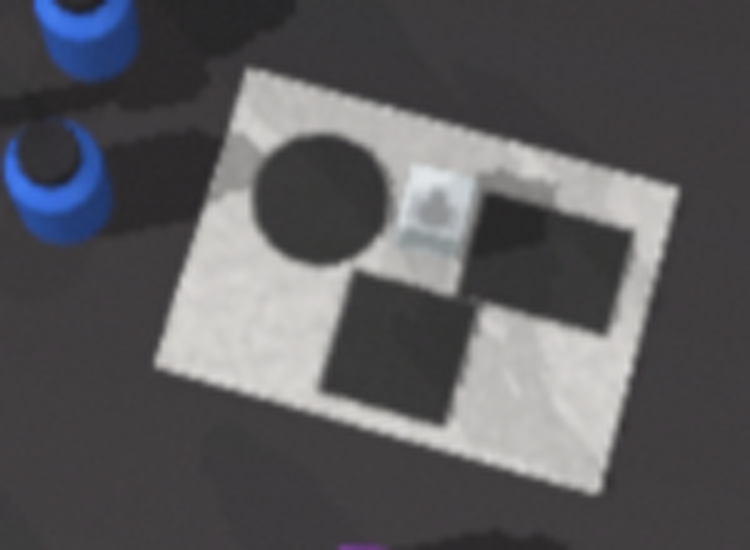

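```bash
python3 - <<'E'
from h import *
im=cv2.imread('pics/t9.png'); g=cv2.cvtColor(im,cv2.COLOR_BGR2GRAY)
m=(g<110).astype(np.uint8)
cs=cv2.findContours(m,cv2.RETR_CCOMP,2)[0]
for c in cs:
    a=cv2.contourArea(c)
    if 8000<a<30000:
        mm=cv2.moments(c); ctr=np.array([[mm['m10'],mm['m01']]])/mm['m00']
        r=cv2.minAreaRect(c); b=(cv2.boxPoints(r)+.5)/5-.5+[190,130]
        w=cast('top',(ctr+.5)/5-.5+[190,130],.007)[0]
        p=cast('top',b,.007)[:,:2]; d=p-np.roll(p,1,0)
        print(a,ctr,w.round(4),np.linalg.norm(d,axis=1).round(3),np.degrees(np.arctan2(d[:,1],d[:,0])).round(1))
x=cast('top',(np.array([(410,164),(478,176),(466,257),(396,243)],float)+.5)/5-.5+[190,130],.02);print(x.round(4))
E
```

```text
13799.0 [[320.90750537 198.71305892]] [0.6175 0.0271 0.007 ] [0.062 0.064 0.062 0.063] [  10.3  -79.9 -170.5  100.1]
[[ 0.6372 -0.0109  0.02  ]
 [ 0.637  -0.0425  0.02  ]
 [ 0.5981 -0.0431  0.02  ]
 [ 0.599  -0.0107  0.02  ]]
```

apply_moves([
  {"slide": [0.93, 0.55, 0.1], "rot": [0, 0, 0], "grip": 0},
  {"slide": [0.93, 0.55, 0.1], "rot": [0, 0, 0], "grip": 0},
  {"slide": [0.93, 0.55, 0.1], "rot": [0, 0, 0], "grip": 0},
  {"slide": [0.93, 0.55, 0.1], "rot": [0, 0, 0], "grip": 0},
  {"slide": [0.93, 0.55, 0.1], "rot": [0, 0, 0], "grip": 0},
  {"slide": [0.93, 0.55, 0.1], "rot": [0, 0, 0], "grip": 0},
  {"slide": [0.93, 0.55, 0.1], "rot": [0, 0, 0], "grip": 0},
  {"slide": [0.93, 0.55, 0.1], "rot": [0, 0, 0], "grip": 0},
])

```text
time: 16.83
eef_pos: [0.5807, -0.0727, 0.3068]
eef_rot: [0.749, 0.663, 0.001, 0.008]
ft_force: [0.4, -0.1, 0.6]
finger_gap: 0.0856
```

apply_moves([
  {"slide": [0.7, 0.45, 0], "rot": [0, 0, 0], "grip": 0},
  {"slide": [0, 0, 0], "rot": [0, 0, 0], "grip": 0},
  {"slide": [0, 0, 0], "rot": [0, 0, 0], "grip": 0},
])

```text
time: 17.08
eef_pos: [0.5992, -0.0473, 0.3053]
eef_rot: [0.746, 0.665, 0.001, 0.007]
ft_force: [0.3, -0.2, -0.4]
finger_gap: 0.0854
```

```bash
python3 - <<'E'
from h import *
o=get_obs()
go([(.612,-.025,.19)],84)
im=camera('wrist'); cv2.imwrite('pics/w7.png',im[:,:,::-1])
for P in [(.6175,.027,.007),(.61,-.026,.044),(.6045,-.079,.007)]: print(P,proj('wrist',P,o).round(0))
E
```

```text
t 17.08 at [ 0.5992 -0.0473  0.3053] yaw 83.4 j [-0.16  0.19  1.6  -0.01  1.33 -0.05]
0 [0.2, 0.07, 0.93] [0.011, 0.008, -0.01]
1 [0.19, 0.08, 0.93] [0.0, 0.0, 0.0]
2 [0.19, 0.09, 0.93] [0.0, 0.0, 0.0]
3 [0.19, 0.08, 0.93] [0.0, 0.0, 0.0]
4 [0.02, 0.01, 0.12] [0.0, 0.0, 0.0]
--
(0.6175, 0.027, 0.007) [[257.  94.]]
(0.61, -0.026, 0.044) [[256. 171.]]
(0.6045, -0.079, 0.007) [[255. 217.]]
```

View pics/w7.png

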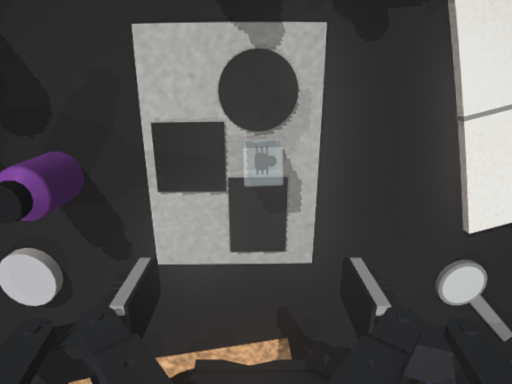

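```bash
python3 - <<'E'
from h import *
o=get_obs()
print(o['eef_pos'])
f=lambda pts,z:cast('wrist',pts,z,o)[:,:2]
print('round',f([(258.5,90)],.007))
for n,q in [('sq',[(152,123),(224,121),(226,191),(157,193)]),('ob',[(228,178),(286,178),(286,251),(230,252)])]:
    p=f(q,.007);d=p-np.roll(p,1,0);print(n,p.mean(0).round(4),np.linalg.norm(d,axis=1).round(4),np.degrees(np.arctan2(d[:,1],d[:,0])).round(1))
p=f([(133,23),(326,22),(313,263),(157,265)],.004);print('board',p.mean(0).round(4),p.round(4).tolist())
print('block beetle',f([(264,160)],.024), f([(263,164)],.044))
c=lambda pts:(np.array(pts,float)+.5)/5-.5+[190,130]
for n,q in [('sq',[(357,270),(475,300),(445,423),(320,391)]),('ob',[(483,192),(634,231),(608,335),(460,294)])]:
    p=cast('top',c(q),.007)[:,:2];d=p-np.roll(p,1,0);print('top',n,p.mean(0).round(4),np.linalg.norm(d,axis=1).round(4),np.degrees(np.arctan2(d[:,1],d[:,0])).round(1))
E
```

```text
[ 0.59902761 -0.04750487  0.3054113 ]
round [[0.61899673 0.02951115]]
sq [ 0.5553 -0.0186] [0.0606 0.0591 0.0602 0.0608] [ 82.1  -5.4 -96.4 174.9]
ob [ 0.6066 -0.0784] [0.0722 0.0502 0.0714 0.0527] [ 83.6  -6.7 -94.4 174.2]
board [ 0.5911 -0.0226] [[0.5294, 0.0901], [0.6757, 0.0736], [0.6547, -0.1349], [0.5046, -0.1191]]
block beetle [[ 0.61709293 -0.02356982]] [[ 0.61547397 -0.02175037]]
top sq [ 0.555  -0.0202] [0.0593 0.0559 0.0592 0.0584] [ -6.8 -94.6 175.7  85.5]
top ob [ 0.6055 -0.0804] [0.0502 0.0719 0.0512 0.07  ] [ -3.3 -95.1 174.5  84.1]
```

```bash
python3 - <<'E'
from h import *
for uv in [(310,208),(354,208)]:
    q=np.array(uv,float)/2-.25+[130,60]
    a=cast('side',[q],.0)[0];b=cast('side',[q],.3)[0]
    t=(-.077-a[1])/(b[1]-a[1]); P=a+t*(b-a); print(P, .3133-P[2])
im=cv2.imread('pics/s7.png'); cv2.imwrite('pics/s7z.png',cv2.resize(im[130:260,270:400],None,fx=4,fy=4))
E
```

```text
[ 0.5854891  -0.077       0.13693423] 0.17636577385515984
[ 0.62789206 -0.077       0.13565243] 0.17764757093553807
```

View pics/s7z.png

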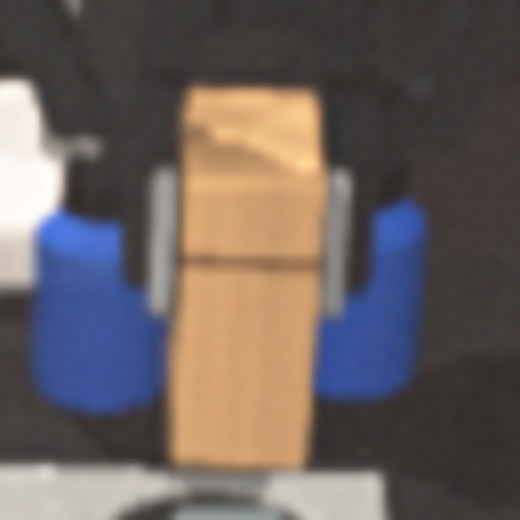

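apply_moves([
  {"slide": [0.7, 0.4, 0.6], "rot": [0.011, 0.008, -0.01], "grip": 0},
  {"slide": [0, 0, 0.93], "rot": [0, 0, 0], "grip": 0},
  {"slide": [0, 0, 0.93], "rot": [0, 0, 0], "grip": 0},
  {"slide": [0, 0, 0.6], "rot": [0, 0, 0], "grip": 0},
  {"slide": [0, 0, 0.3], "rot": [0, 0, 0], "grip": 0},
  {"slide": [0, 0, 0], "rot": [0, 0, 0], "grip": 0},
])

```text
time: 17.63
eef_pos: [0.6131, -0.0342, 0.2046]
eef_rot: [0.745, 0.667, 0.001, 0.003]
ft_force: [-1.2, 0.2, -0.1]
finger_gap: 0.0852
```

```bash
python3 - <<'E'
from h import *
o=get_obs()
go([(.613,-.024,.191)],84)
im=camera('wrist'); cv2.imwrite('pics/w8.png',im[:,:,::-1])
E
```

```text
t 17.63 at [ 0.6131 -0.0342  0.2046] yaw 83.7 j [-0.14  0.34  1.62 -0.    1.17 -0.03]
0 [0.34, -0.04, 0.45] [0.005, 0.002, -0.005]
--
```

View pics/w8.png

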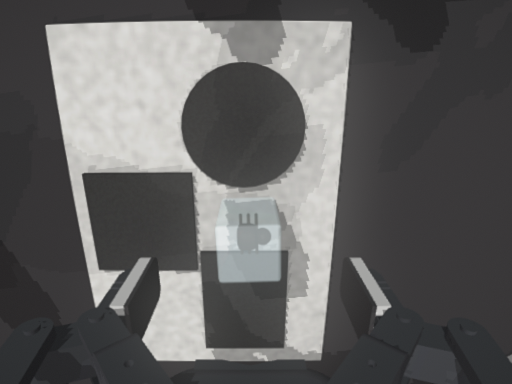

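```bash
python3 - <<'E'
from h import *
o=get_obs()
print(cast('wrist',[(217,282),(281,282)],.044,o)[:,:2],cast('wrist',[(222,199),(278,199)],.004,o)[:,:2],cast('wrist',[(252,235)],.024,o)[:,:2])
E
```

```text
[[ 0.59903821 -0.03725899]
 [ 0.62925338 -0.04070128]] [[ 0.60220603 -0.00983707]
 [ 0.6335492  -0.01335533]] [[ 0.61739513 -0.02426703]]
```

apply_moves([
  {"slide": [0.3, 0.05, 0.4], "rot": [0.005, 0, 0], "grip": 0},
  {"slide": [0, 0, 0.1], "rot": [0, 0, 0], "grip": 0},
  {"slide": [0, 0, 0], "rot": [0, 0, 0], "grip": 0},
])

```text
time: 17.93
eef_pos: [0.6174, -0.0265, 0.1934]
eef_rot: [0.746, 0.666, 0.001, 0.003]
ft_force: [0.5, -1.2, 0.3]
finger_gap: 0.0856
```

apply_moves([
  {"slide": [0, -0.05, 0.1], "rot": [0, 0, 0], "grip": 0.4},
  {"slide": [0, 0, 0], "rot": [0, 0, 0], "grip": 0.8},
  {"slide": [0, 0, 0], "rot": [0, 0, 0], "grip": 0.8},
  {"slide": [0, 0, 0], "rot": [0, 0, 0], "grip": 0.8},
  {"slide": [0, 0, 0], "rot": [0, 0, 0], "grip": 0.8},
  {"slide": [0, 0, 0], "rot": [0, 0, 0], "grip": 0.8},
  {"slide": [0, 0, 0], "rot": [0, 0, 0], "grip": 0.8},
], squeeze=30)

```text
time: 18.52
eef_pos: [0.6176, -0.0261, 0.1939]
eef_rot: [0.745, 0.667, 0.003, 0.005]
ft_force: [-0.3, 0.1, -1.6]
finger_gap: 0.0296
```

apply_moves([
  {"slide": [0, 0, -0.4], "rot": [0.005, 0, 0], "grip": 0.85},
  {"slide": [0, 0, -0.9], "rot": [0, 0, 0], "grip": 0.85},
  {"slide": [0, 0, -0.9], "rot": [0, 0, 0], "grip": 0.85},
  {"slide": [0, 0, -0.9], "rot": [0, 0, 0], "grip": 0.85},
  {"slide": [0, 0, -0.6], "rot": [0, 0, 0], "grip": 0.85},
  {"slide": [0, 0, 0], "rot": [0, 0, 0], "grip": 0.85},
])

```text
time: 19.02
eef_pos: [0.615, -0.0257, 0.3056]
eef_rot: [0.746, 0.667, -0.001, 0.0]
ft_force: [0.3, 0.0, 0.0]
finger_gap: 0.0293
```

```bash
python3 - <<'E'
from h import *
go([(.53,.10,.31),(.50,.266,.31)],84)
im=camera('side'); cv2.imwrite('pics/s10.png',cv2.resize(im[60:300,130:390,::-1],None,fx=2,fy=2))
E
```

```text
t 19.02 at [ 0.615  -0.0257  0.3056] yaw 83.6 j [-0.12  0.24  1.55 -0.    1.35 -0.01]
0 [0.93, -0.8, -0.04] [-0.002, 0.002, -0.007]
1 [0.93, -0.78, -0.03] [0.0, 0.0, 0.0]
2 [0.93, -0.78, -0.04] [0.0, 0.0, 0.0]
3 [0.93, -0.78, -0.03] [0.0, 0.0, 0.0]
4 [0.15, -0.12, -0.01] [0.0, 0.0, 0.0]
--
5 [0.93, -0.27, 0.0] [0.0, 0.0, 0.0]
6 [0.93, -0.27, 0.0] [0.0, 0.0, 0.0]
7 [0.93, -0.27, 0.0] [0.0, 0.0, 0.0]
8 [0.93, -0.28, 0.0] [0.0, 0.0, 0.0]
9 [0.93, -0.27, 0.0] [0.0, 0.0, 0.0]
10 [0.74, -0.22, 0.0] [0.0, 0.0, 0.0]
--
```

View pics/s10.png

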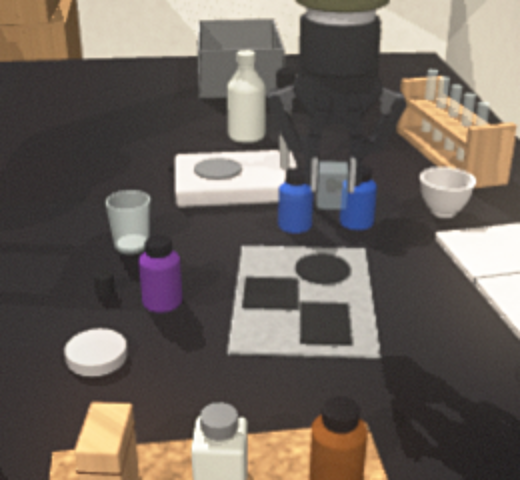

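apply_moves([
  {"slide": [0.6, -0.6, -0.1], "rot": [0, 0, 0], "grip": 0.85},
  {"slide": [0.93, -0.78, -0.1], "rot": [0, 0, 0], "grip": 0.85},
  {"slide": [0.93, -0.78, -0.1], "rot": [0, 0, 0], "grip": 0.85},
  {"slide": [0.93, -0.78, -0.1], "rot": [0, 0, 0], "grip": 0.85},
  {"slide": [0.93, -0.3, -0.05], "rot": [0, 0, 0], "grip": 0.85},
  {"slide": [0.93, -0.3, -0.05], "rot": [0, 0, 0], "grip": 0.85},
  {"slide": [0.93, -0.3, -0.05], "rot": [0, 0, 0], "grip": 0.85},
  {"slide": [0.93, -0.27, -0.05], "rot": [0, 0, 0], "grip": 0.85},
])

```text
time: 19.73
eef_pos: [0.5097, 0.2018, 0.3086]
eef_rot: [0.749, 0.663, -0.008, -0.003]
ft_force: [-0.2, 0.1, -0.0]
finger_gap: 0.0295
```

```bash
python3 - <<'E'
from h import *
go([(.50,.266,.31)],84)
E
```

```text
t 19.73 at [0.5097 0.2018 0.3086] yaw 83.0 j [ 0.28  0.07  1.74 -0.    1.36  0.41]
0 [0.93, -0.26, -0.02] [-0.016, 0.008, -0.017]
1 [0.93, -0.24, -0.03] [0.0, 0.0, 0.0]
2 [0.23, -0.06, 0.0] [0.0, 0.0, 0.0]
--
```

apply_moves([
  {"slide": [0.93, -0.2, 0], "rot": [-0.016, 0.008, -0.015], "grip": 0.85},
  {"slide": [0.6, -0.1, 0], "rot": [0, 0, 0], "grip": 0.85},
  {"slide": [0.1, 0, 0], "rot": [0, 0, 0], "grip": 0.85},
  {"slide": [0, 0, 0], "rot": [0, 0, 0], "grip": 0.85},
])

```text
time: 20.07
eef_pos: [0.5018, 0.2585, 0.3012]
eef_rot: [0.742, 0.671, -0.003, -0.002]
ft_force: [-0.7, 0.1, -0.7]
finger_gap: 0.0296
```

```bash
python3 - <<'E'
from h import *
o=get_obs()
go([(.50,.267,.24)],84)
for n in ['wrist','side']:
    im=camera(n); cv2.imwrite(f'pics/{n}11.png',im[:,:,::-1])
print(proj('wrist',(.5,.267,.03),o))
E
```

```text
t 20.07 at [0.5018 0.2585 0.3012] yaw 84.2 j [0.38 0.11 1.7  0.   1.34 0.48]
0 [0.13, -0.03, 0.93] [-0.008, 0.002, 0.004]
1 [0.12, -0.04, 0.93] [0.0, 0.0, 0.0]
2 [0.03, -0.01, 0.18] [0.0, 0.0, 0.0]
--
[[248.16092673 186.95971412]]
```

View pics/wrist11.png

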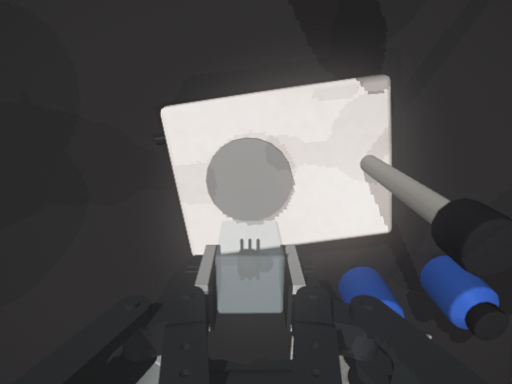

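View pics/side11.png

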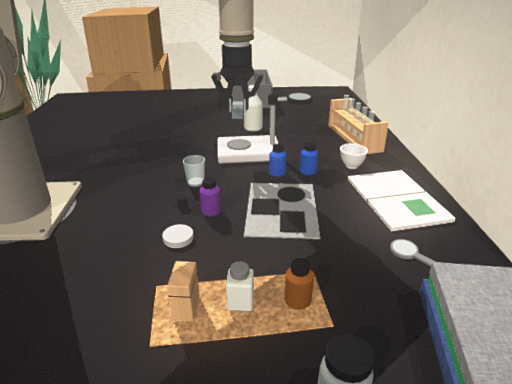

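```bash
python3 - <<'E'
from h import *
o=get_obs(); z=o['eef_pos'][2]-.1899
a=cast('wrist',[(250,222)],z,o)[0];b=cast('wrist',[(250,312)],z+.04,o)[0]
print(o['eef_pos'],a,b,(a+b)/2, cast('wrist',[(250.5,180)],.03,o))
E
```

```text
[0.50209628 0.25717    0.30133992] [0.50285228 0.27120465 0.11143992] [0.50047252 0.24468314 0.15143992] [0.5016624  0.25794389 0.13143992] [[0.50258019 0.27105164 0.03      ]]
```

apply_moves([
  {"slide": [0.4, -0.05, 0.5], "rot": [0, 0, 0], "grip": 0.85},
  {"slide": [0, 0, 0.8], "rot": [0, 0, 0], "grip": 0.85},
  {"slide": [0, 0, 0.6], "rot": [0, 0, 0], "grip": 0.85},
  {"slide": [0, 0, 0.2], "rot": [0, 0, 0], "grip": 0.85},
  {"slide": [0, 0, 0], "rot": [0, 0, 0], "grip": 0.85},
])

```text
time: 20.58
eef_pos: [0.5037, 0.2636, 0.2362]
eef_rot: [0.745, 0.668, -0.003, -0.001]
ft_force: [-0.1, -0.4, -0.1]
finger_gap: 0.0291
```

```bash
python3 - <<'E'
from h import *
o=get_obs()
go([(.501,.269,.222)],84)
im=camera('wrist'); cv2.imwrite(f'pics/w12.png',im[:,:,::-1])
E
```

```text
t 20.58 at [0.5037 0.2636 0.2362] yaw 83.8 j [ 0.39  0.19  1.74 -0.    1.22  0.5 ]
0 [0.17, -0.11, 0.47] [-0.006, 0.003, -0.004]
--
```

View pics/w12.png

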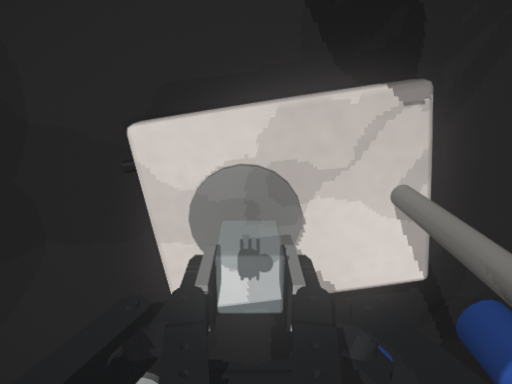

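```bash
python3 - <<'E'
from h import *
o=get_obs(); z=o['eef_pos'][2]-.1899
e=cast('wrist',[(245.5,164),(189,218),(302,218)],.03,o); print(e, e[0,1]-.034)
a=cast('wrist',[(250,221)],z,o)[0];b=cast('wrist',[(250,312)],z+.04,o)[0]
print(o['eef_pos'],(a+b)/2)
E
```

```text
[[0.50535003 0.30533892 0.03      ]
 [0.46826457 0.27633174 0.03      ]
 [0.53494269 0.26925754 0.03      ]] 0.2713389201761963
[0.50373327 0.26353619 0.2366681 ] [0.50364162 0.26435756 0.0667681 ]
```

apply_moves([
  {"slide": [0.28, -0.1, 0.3], "rot": [-0.006, 0, 0], "grip": 0.85},
  {"slide": [0, 0, 0.08], "rot": [0, 0, 0], "grip": 0.85},
  {"slide": [0, 0, 0], "rot": [0, 0, 0], "grip": 0.85},
])

```text
time: 20.88
eef_pos: [0.5031, 0.2719, 0.2271]
eef_rot: [0.745, 0.667, 0.001, 0.002]
ft_force: [0.6, -0.1, 0.3]
finger_gap: 0.0292
```

apply_moves([
  {"slide": [0, -0.07, 0.18], "rot": [0, 0, 0], "grip": 0.85},
  {"slide": [0, 0, 0.03], "rot": [0, 0, 0], "grip": 0.85},
  {"slide": [0, 0, 0], "rot": [0, 0, 0], "grip": 0.85},
])

```text
time: 21.13
eef_pos: [0.5014, 0.2728, 0.2219]
eef_rot: [0.745, 0.667, 0.002, 0.002]
ft_force: [-0.1, -0.1, -0.6]
finger_gap: 0.0295
```

apply_moves([
  {"slide": [-0.06, 0, 0.06], "rot": [0, 0, 0], "grip": 0.85},
  {"slide": [0, 0, 0.02], "rot": [0, 0, 0], "grip": 0.85},
  {"slide": [0, 0, 0], "rot": [0, 0, 0], "grip": 0.5},
  {"slide": [0, 0, 0], "rot": [0, 0, 0], "grip": 0.3},
  {"slide": [0, 0, 0], "rot": [0, 0, 0], "grip": 0.3},
  {"slide": [0, 0, -0.4], "rot": [0, 0, 0], "grip": 0.3},
  {"slide": [0, 0, -0.9], "rot": [0, 0, 0], "grip": 0.3},
  {"slide": [0, 0, -0.9], "rot": [0, 0, 0], "grip": 0.3},
])

```text
time: 21.8
eef_pos: [0.4984, 0.2697, 0.2823]
eef_rot: [0.745, 0.667, -0.003, 0.001]
ft_force: [1.1, 0.2, 0.6]
finger_gap: 0.0595
```

apply_moves([
  {"slide": [0, 0, -0.9], "rot": [0, 0, 0], "grip": 0.3},
  {"slide": [0, 0, 0], "rot": [0, 0, 0], "grip": 0.2},
])

```text
time: 21.97
eef_pos: [0.4998, 0.2705, 0.318]
eef_rot: [0.745, 0.667, 0.001, 0.002]
ft_force: [1.1, -0.0, 0.9]
finger_gap: 0.0679
```

```bash
python3 - <<'E'
from h import *
o=get_obs()
im=camera('wrist'); cv2.imwrite(f'pics/w13.png',im[:,:,::-1])
im=camera('top'); cv2.imwrite('pics/t13.png',cv2.resize(im[130:250,90:220,::-1],None,fx=4,fy=4))
print(o['eef_pos'],o['finger_gap'],proj('wrist',(.5015,.2715,.03),o),proj('wrist',(.5015,.2715,.07),o))
go([(.41,-.302,.31)],84)
E
```

```text
[0.49984308 0.27053756 0.31804724] 0.06792636933966534 [[249.54920788 189.07107153]] [[249.68619077 206.02202539]]
t 22.07 at [0.4988 0.27   0.3134] yaw 83.6 j [ 0.41  0.1   1.68 -0.    1.35  0.52]
0 [-0.93, -0.04, 0.01] [0.0, 0.004, -0.006]
1 [-0.93, -0.05, 0.01] [0.0, 0.0, 0.0]
2 [-0.93, -0.05, 0.01] [0.0, 0.0, 0.0]
3 [-0.93, -0.05, 0.01] [0.0, 0.0, 0.0]
4 [-0.93, -0.05, 0.0] [0.0, 0.0, 0.0]
5 [-0.93, -0.04, 0.01] [0.0, 0.0, 0.0]
6 [-0.93, -0.05, 0.0] [0.0, 0.0, 0.0]
7 [-0.93, -0.04, 0.01] [0.0, 0.0, 0.0]
8 [-0.93, -0.05, 0.0] [0.0, 0.0, 0.0]
9 [-0.93, -0.04, 0.01] [0.0, 0.0, 0.0]
10 [-0.93, -0.05, 0.0] [0.0, 0.0, 0.0]
11 [-0.93, -0.04, 0.01] [0.0, 0.0, 0.0]
12 [-0.93, -0.05, 0.0] [0.0, 0.0, 0.0]
13 [-0.93, -0.04, 0.01] [0.0, 0.0, 0.0]
14 [-0.93, -0.05, 0.0] [0.0, 0.0, 0.0]
15 [-0.93, -0.04, 0.01] [0.0, 0.0, 0.0]
16 [-0.93, -0.05, 0.0] [0.0, 0.0, 0.0]
17 [-0.93, -0.04, 0.01] [0.0, 0.0, 0.0]
18 [-0.93, -0.05, 0.0] [0.0, 0.0, 0.0]
19 [-0.93, -0.04, 0.01] [0.0, 0.0, 0.0]
20 [-0.67, -0.03, 0.0] [0.0, 0.0, 0.0]
--
```

View pics/w13.png

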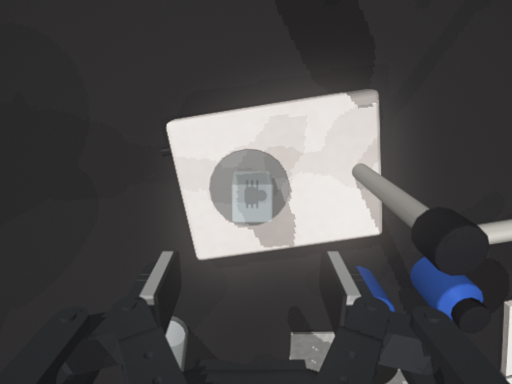

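View pics/t13.png

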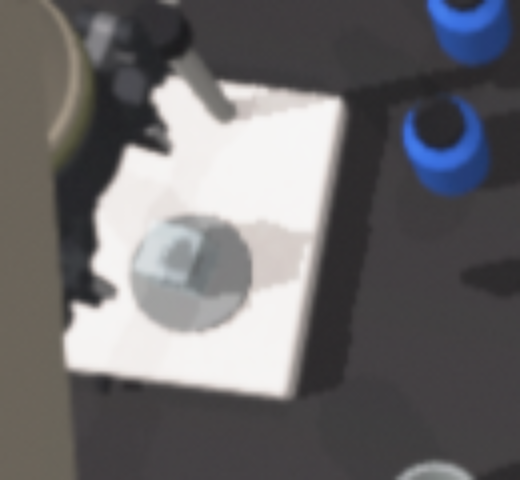

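```bash
python3 - <<'E'
from h import *
o=get_obs(); o['eef_pos']=np.array([0.49984308,0.27053756,0.31804724])
d=cast('wrist',[(249.5,187),(249.5,149),(249.5,224),(209,187),(290,187)],.03,o)[:,:2];print('stage',d.round(4), (d[1]+d[2])/2,(d[3]+d[4])/2)
a=cast('wrist',[(236,172),(270,172)],.03,o)[:,:2];b=cast('wrist',[(233,221),(272,221)],.07,o)[:,:2]
print(a,b,(a.mean(0)+b.mean(0))/2)
S=cast('top',(np.array([(191,273)],float)+.5)/4-.5+[90,130],.03)[0]
u=R.from_euler('z',-6,degrees=True).as_matrix()
for dx,dy in [(0,0),(-.005,0),(0,.005)]:
    P=[S+[dx,dy,0]+u@[x*.015,y*.015,z] for z in (0,.04) for x,y in [(1,1),(1,-1),(-1,-1),(-1,1)]]
    print((((proj('top',P)-[90,130]+.5)*4)-.5).round(0).tolist())
im=cv2.imread('pics/t13.png');cv2.imwrite('pics/t13z.png',cv2.resize(im[190:350,100:290],None,fx=4,fy=4,interpolation=cv2.INTER_CUBIC))
E
```

```text
stage [[0.5004 0.2728]
 [0.5039 0.3047]
 [0.4966 0.2391]
 [0.4666 0.2765]
 [0.5341 0.269 ]] [0.50026872 0.271892  ] [0.50036003 0.2727579 ]
[[0.49072353 0.28688362]
 [0.51861929 0.28380053]] [[0.48689927 0.26064763]
 [0.51537762 0.25750034]] [0.50290493 0.27220803]
[[175.0, 240.0], [226.0, 255.0], [208.0, 306.0], [156.0, 291.0], [154.0, 222.0], [208.0, 238.0], [189.0, 291.0], [135.0, 275.0]]
[[172.0, 249.0], [224.0, 264.0], [205.0, 315.0], [154.0, 300.0], [152.0, 231.0], [206.0, 247.0], [186.0, 300.0], [132.0, 284.0]]
[[166.0, 239.0], [217.0, 253.0], [199.0, 304.0], [147.0, 290.0], [145.0, 221.0], [199.0, 236.0], [179.0, 289.0], [125.0, 274.0]]
```

View pics/t13z.png

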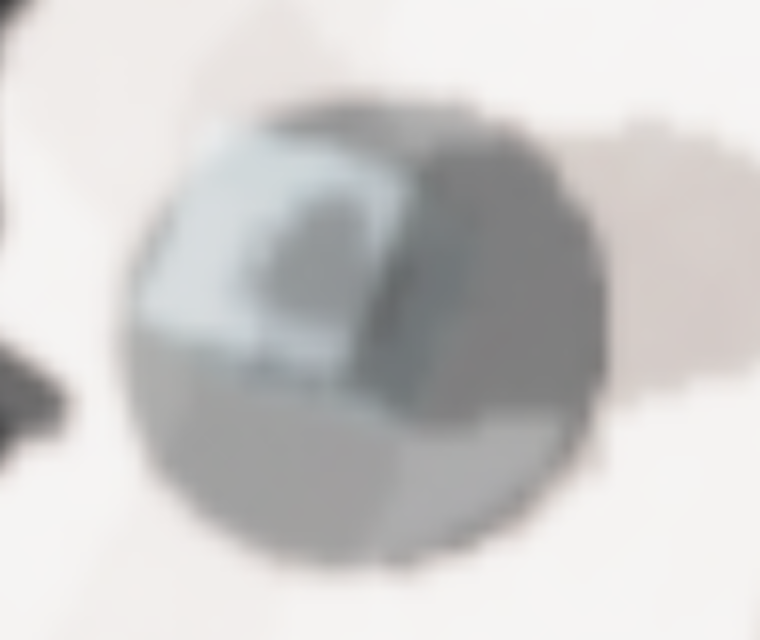

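apply_moves([
  {"slide": [-0.95, 0, 0], "rot": [0, 0, 0], "grip": 0},
  {"slide": [-0.95, 0.05, 0], "rot": [0, 0, 0], "grip": 0},
  {"slide": [-0.95, 0.05, 0], "rot": [0, 0, 0], "grip": 0},
  {"slide": [-0.95, 0.3, 0], "rot": [0, 0, 0], "grip": 0},
  {"slide": [-0.95, 0.3, 0], "rot": [0, 0, 0], "grip": 0},
  {"slide": [-0.95, 0.3, 0], "rot": [0, 0, 0], "grip": 0},
  {"slide": [-0.95, 0.3, 0], "rot": [0, 0, 0], "grip": 0},
  {"slide": [-0.95, 0.3, 0], "rot": [0, 0, 0], "grip": 0},
])

```text
time: 22.73
eef_pos: [0.5171, 0.0343, 0.3063]
eef_rot: [0.742, 0.671, -0.006, -0.003]
ft_force: [-0.3, 0.4, 0.6]
finger_gap: 0.0853
```

apply_moves([
  {"slide": [-0.95, 0.3, 0], "rot": [0, 0, 0], "grip": 0},
  {"slide": [-0.95, 0.3, 0], "rot": [0, 0, 0], "grip": 0},
  {"slide": [-0.95, 0.3, 0], "rot": [0, 0, 0], "grip": 0},
  {"slide": [-0.95, 0.3, 0], "rot": [0, 0, 0], "grip": 0},
  {"slide": [-0.95, 0.3, 0], "rot": [0, 0, 0], "grip": 0},
  {"slide": [-0.95, 0.3, 0], "rot": [0, 0, 0], "grip": 0},
])

```text
time: 23.23
eef_pos: [0.5504, -0.1499, 0.2985]
eef_rot: [0.742, 0.67, -0.01, -0.009]
ft_force: [0.2, 0.1, 0.3]
finger_gap: 0.0855
```

```bash
python3 - <<'E'
from h import *
go([(.584,-.29,.31)],84)
E
```

```text
t 23.23 at [ 0.5504 -0.1499  0.2985] yaw 84.2 j [-0.35  0.14  1.68 -0.01  1.35 -0.25]
0 [-0.93, 0.32, -0.08] [-0.026, 0.003, 0.004]
1 [-0.93, 0.33, -0.08] [0.0, 0.0, 0.0]
2 [-0.93, 0.33, -0.08] [0.0, 0.0, 0.0]
3 [-0.93, 0.33, -0.08] [0.0, 0.0, 0.0]
4 [-0.81, 0.29, -0.07] [0.0, 0.0, 0.0]
--
```

apply_moves([
  {"slide": [-0.93, 0.35, -0.08], "rot": [-0.02, 0, 0], "grip": 0},
  {"slide": [-0.93, 0.35, -0.08], "rot": [0, 0, 0], "grip": 0},
  {"slide": [-0.93, 0.35, -0.08], "rot": [0, 0, 0], "grip": 0},
  {"slide": [-0.6, 0.3, 0], "rot": [0, 0, 0], "grip": 0},
  {"slide": [-0.2, 0.1, 0], "rot": [0, 0, 0], "grip": 0},
  {"slide": [0, 0, 0], "rot": [0, 0, 0], "grip": 0},
])

```text
time: 23.73
eef_pos: [0.5802, -0.2722, 0.2965]
eef_rot: [0.744, 0.668, -0.006, -0.007]
ft_force: [-0.1, -0.8, 0.2]
finger_gap: 0.0853
```

```bash
python3 - <<'E'
from h import *
go([(.584,-.29,.21)],84)
im=camera('wrist'); cv2.imwrite(f'pics/w14.png',im[:,:,::-1])
E
```

```text
t 23.73 at [ 0.5802 -0.2722  0.2965] yaw 83.9 j [-0.52  0.32  1.47 -0.01  1.37 -0.41]
0 [-0.19, 0.08, 0.93] [-0.017, 0.0, -0.002]
1 [-0.19, 0.06, 0.93] [0.0, 0.0, 0.0]
2 [-0.18, 0.06, 0.93] [0.0, 0.0, 0.0]
3 [-0.02, 0.01, 0.09] [0.0, 0.0, 0.0]
--
```

View pics/w14.png

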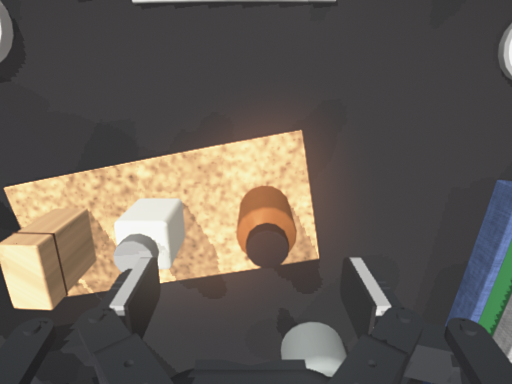

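```bash
python3 - <<'E'
from h import *
print(cast('wrist',[(267,244)],.079)[0],cast('wrist',[(137,252)],.077)[0])
E
```

```text
[ 0.58639969 -0.28486853  0.079     ] [ 0.49932091 -0.28373602  0.077     ]
```

apply_moves([
  {"slide": [-0.6, 0.2, 0.3], "rot": [-0.017, 0, 0], "grip": 0},
  {"slide": [0, 0, 0.6], "rot": [0, 0, 0], "grip": 0},
  {"slide": [0, 0, 0.8], "rot": [0, 0, 0], "grip": 0},
  {"slide": [0, 0, 0.8], "rot": [0, 0, 0], "grip": 0},
  {"slide": [0, 0, 0.3], "rot": [0, 0, 0], "grip": 0},
  {"slide": [0, 0, 0], "rot": [0, 0, 0], "grip": 0},
])

```text
time: 24.28
eef_pos: [0.5834, -0.2816, 0.2086]
eef_rot: [0.742, 0.671, 0.001, -0.002]
ft_force: [0.8, 0.1, -0.3]
finger_gap: 0.0855
```

```bash
python3 - <<'E'
from h import *
go([(.585,-.289,.203)],84)
im=camera('wrist'); cv2.imwrite(f'pics/w15.png',im[:,:,::-1])
E
```

```text
t 24.28 at [ 0.5834 -0.2816  0.2086] yaw 84.2 j [-0.53  0.42  1.51  0.    1.21 -0.43]
0 [-0.24, 0.08, 0.18] [-0.003, -0.004, 0.004]
--
```

View pics/w15.png

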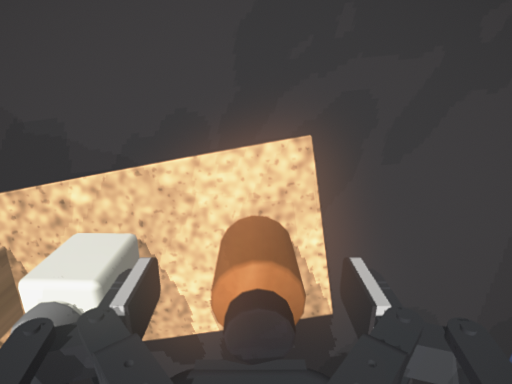

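apply_moves([
  {"slide": [-0.24, 0.08, 0.15], "rot": [0, 0, 0], "grip": 0},
  {"slide": [0, 0, 0], "rot": [0, 0, 0], "grip": 0.2},
  {"slide": [0, 0, 0], "rot": [0, 0, 0], "grip": 0.6},
  {"slide": [0, 0, 0], "rot": [0, 0, 0], "grip": 0.7},
  {"slide": [0, 0, 0], "rot": [0, 0, 0], "grip": 0.7},
  {"slide": [0, 0, 0], "rot": [0, 0, 0], "grip": 0.7},
  {"slide": [0, 0, 0], "rot": [0, 0, 0], "grip": 0.7},
], squeeze=40)

```text
time: 24.92
eef_pos: [0.5877, -0.2895, 0.2116]
eef_rot: [0.741, 0.671, 0.002, 0.002]
ft_force: [-0.5, 0.5, -1.0]
finger_gap: 0.0424
```

apply_moves([
  {"slide": [0, 0, -0.4], "rot": [0, 0, 0], "grip": 0.75},
  {"slide": [0, 0, -0.8], "rot": [0, 0, 0], "grip": 0.75},
  {"slide": [0, 0, -0.8], "rot": [0, 0, 0], "grip": 0.75},
  {"slide": [0, 0, -0.8], "rot": [0, 0, 0], "grip": 0.75},
  {"slide": [0.3, 0, -0.6], "rot": [0, 0, 0], "grip": 0.75},
  {"slide": [0.8, 0, -0.2], "rot": [0, 0, 0], "grip": 0.75},
  {"slide": [0.93, 0, 0], "rot": [0, 0, 0], "grip": 0.75},
  {"slide": [0.93, 0, 0], "rot": [0, 0, 0], "grip": 0.75},
])

```text
time: 25.58
eef_pos: [0.5943, -0.204, 0.3298]
eef_rot: [0.744, 0.668, 0.002, 0.002]
ft_force: [0.4, 0.3, -1.0]
finger_gap: 0.0427
```

```bash
python3 - <<'E'
from h import *
go([(.617,.028,.32)],84)
im=camera('side'); cv2.imwrite('pics/s16.png',im[:,:,::-1])
E
```

```text
t 25.58 at [ 0.5943 -0.204   0.3298] yaw 83.9 j [-0.41  0.25  1.49  0.    1.39 -0.31]
0 [0.93, -0.01, 0.04] [0.005, 0.0, -0.002]
1 [0.93, -0.01, 0.04] [0.0, 0.0, 0.0]
2 [0.93, -0.01, 0.04] [0.0, 0.0, 0.0]
3 [0.93, -0.01, 0.04] [0.0, 0.0, 0.0]
4 [0.93, 0.0, 0.04] [0.0, 0.0, 0.0]
5 [0.93, -0.01, 0.04] [0.0, 0.0, 0.0]
6 [0.93, 0.0, 0.04] [0.0, 0.0, 0.0]
7 [0.93, -0.01, 0.03] [0.0, 0.0, 0.0]
8 [0.33, 0.0, 0.02] [0.0, 0.0, 0.0]
--
```

View pics/s16.png

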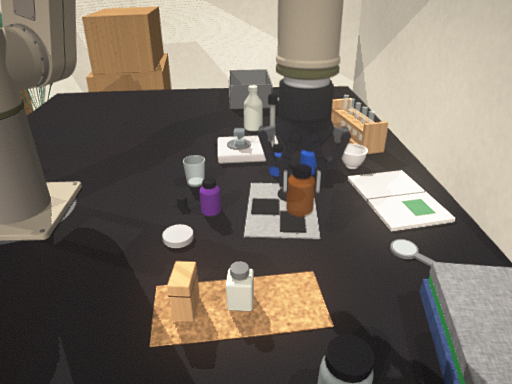

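Bottle is held upright; the block stands on the stage (240,140), the other two are still on the mat.

apply_moves([
  {"slide": [0.93, 0, 0.04], "rot": [0, 0, 0], "grip": 0.75},
  {"slide": [0.93, 0, 0.04], "rot": [0, 0, 0], "grip": 0.75},
  {"slide": [0.93, 0, 0.04], "rot": [0, 0, 0], "grip": 0.75},
  {"slide": [0.93, 0, 0.04], "rot": [0, 0, 0], "grip": 0.75},
  {"slide": [0.93, 0, 0.04], "rot": [0, 0, 0], "grip": 0.75},
  {"slide": [0.9, 0, 0], "rot": [0, 0, 0], "grip": 0.75},
  {"slide": [0.6, 0, 0], "rot": [0, 0, 0], "grip": 0.75},
  {"slide": [0.3, 0, 0], "rot": [0, 0, 0], "grip": 0.75},
])

```text
time: 26.3
eef_pos: [0.6151, 0.0021, 0.3322]
eef_rot: [0.743, 0.669, 0.005, 0.004]
ft_force: [0.9, -1.0, -0.8]
finger_gap: 0.0426
```

apply_moves([
  {"slide": [0, 0, 0], "rot": [0, 0, 0], "grip": 0.75},
])

```text
time: 26.38
eef_pos: [0.6151, 0.0039, 0.3329]
eef_rot: [0.742, 0.67, 0.005, 0.004]
ft_force: [0.5, 0.3, -1.8]
finger_gap: 0.0426
```

```bash
python3 - <<'E'
from h import *
go([(.618,.0285,.22)],84)
E
```

```text
t 26.38 at [0.6151 0.0039 0.3329] yaw 84.2 j [-0.08  0.21  1.54  0.    1.39  0.02]
0 [0.2, -0.01, 0.93] [0.012, -0.002, 0.003]
1 [0.21, 0.0, 0.93] [0.0, 0.0, 0.0]
2 [0.2, 0.0, 0.93] [0.0, 0.0, 0.0]
3 [0.2, 0.01, 0.93] [0.0, 0.0, 0.0]
4 [0.01, 0.0, 0.04] [0.0, 0.0, 0.0]
--
```

apply_moves([
  {"slide": [0.75, 0.05, 0.3], "rot": [0.012, 0, 0], "grip": 0.75},
  {"slide": [0.05, 0, 0.9], "rot": [0, 0, 0], "grip": 0.75},
  {"slide": [0, 0, 0.9], "rot": [0, 0, 0], "grip": 0.75},
  {"slide": [0, 0, 0.9], "rot": [0, 0, 0], "grip": 0.75},
  {"slide": [0, 0, 0.4], "rot": [0, 0, 0], "grip": 0.75},
  {"slide": [0, 0, 0], "rot": [0, 0, 0], "grip": 0.75},
])

```text
time: 26.88
eef_pos: [0.6218, 0.0231, 0.2337]
eef_rot: [0.743, 0.67, 0.003, 0.003]
ft_force: [-0.1, 0.2, -0.6]
finger_gap: 0.0425
```

```bash
python3 - <<'E'
from h import *
go([(.618,.0285,.2165)],84)
im=camera('wrist'); cv2.imwrite(f'pics/w17.png',im[:,:,::-1])
E
```

```text
t 26.88 at [0.6218 0.0231 0.2337] yaw 84.1 j [-0.05  0.32  1.59 -0.    1.22  0.06]
0 [0.16, -0.15, 0.57] [0.009, 0.0, 0.002]
--
```

View pics/w17.png

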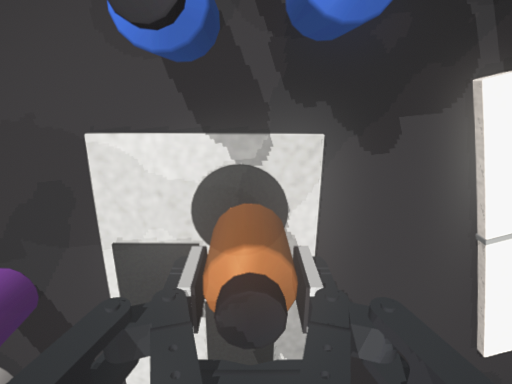

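```bash
python3 - <<'E'
from h import *
o=get_obs();c=cast('wrist',[(240,164),(192,210),(288,210)],.007,o);print(c, c[0,1]-.032,c[1:].mean(0))
z=o['eef_pos'][2]-.2086
b=cast('wrist',[(250,204)],z,o); print('bottle far foot edge',b, b[0,1]-.022)
E
```

```text
[[0.62254924 0.06059192 0.007     ]
 [0.58770142 0.03320606 0.007     ]
 [0.65048629 0.02651561 0.007     ]] 0.02859191681204202 [0.61909385 0.02986084 0.007     ]
bottle far foot edge [[0.6265853  0.04040724 0.02600987]] 0.018407238287229503
```

```bash
python3 - <<'E'
from h import *
o=get_obs();z=o['eef_pos'][2]-.2086
im=cv2.imread('pics/w17.png');cv2.imwrite('pics/w17z.png',cv2.resize(im[150:370,170:330],None,fx=3.5,fy=2.7,interpolation=cv2.INTER_CUBIC))
e=o['eef_pos']
for nm,zz,r in [('foot',z,.022),('top',z+.054,.022),('cap',z+.076,.0145)]:
    t=np.linspace(0,2*np.pi,9)[:-1]
    P=np.c_[e[0]+r*np.cos(t),e[1]+r*np.sin(t),0*t+zz]; q=proj('wrist',P,o); print(nm,q.min(0).round(),q.max(0).round(), proj('wrist',(e[0],e[1],zz),o).round())
im=camera('side');cv2.imwrite('pics/s17.png',cv2.resize(im[80:250,210:370,::-1],None,fx=3.5,fy=3.5,interpolation=cv2.INTER_CUBIC))
E
```

```text
foot [210. 197.] [281. 263.] [[245. 231.]]
top [197. 239.] [294. 322.] [[245. 283.]]
cap [207. 284.] [282. 345.] [[245. 316.]]
```

View pics/w17z.png

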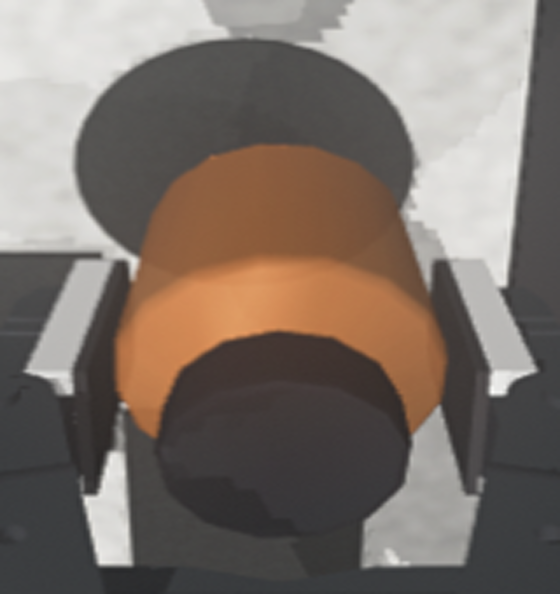

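View pics/s17.png

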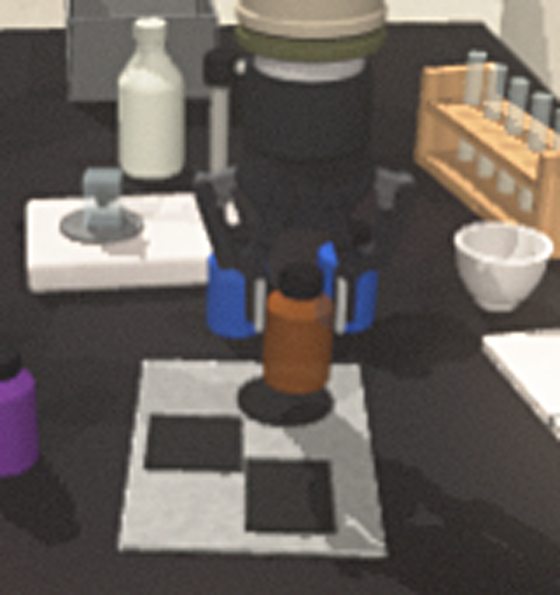

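```bash
python3 - <<'E'
from h import *
o=get_obs();z=o['eef_pos'][2]-.2086
f=lambda p,z:cast('side',(np.array([p],float)+.5)/3.5-.5+[210,80],z)[0]
a=f((297,394),z); print('foot near edge',a,'centre y',a[1]+.022)
print('pad',f((286,424),.007),f((239,398),.007),f((333,398),.007))
E
```

```text
foot near edge [ 0.61972657 -0.00327262  0.02773531] centre y 0.018727377723951145
pad [ 0.61327353 -0.00565963  0.007     ] [0.58658213 0.02792831 0.007     ] [0.6485349  0.02418117 0.007     ]
```

apply_moves([
  {"slide": [0.28, -0.2, 0.25], "rot": [0.008, 0, 0], "grip": 0.75},
  {"slide": [0, 0, 0.15], "rot": [0, 0, 0], "grip": 0.75},
  {"slide": [0, 0, 0], "rot": [0, 0, 0], "grip": 0.75},
])

```text
time: 27.23
eef_pos: [0.6195, 0.0317, 0.2288]
eef_rot: [0.743, 0.669, 0.004, 0.004]
ft_force: [-0.8, -0.0, -1.6]
finger_gap: 0.0423
```

```bash
python3 - <<'E'
from h import *
go([(.617,.032,.2165)],84)
im=camera('side');cv2.imwrite('pics/s18.png',cv2.resize(im[80:250,210:370,::-1],None,fx=3.5,fy=3.5,interpolation=cv2.INTER_CUBIC))
im=camera('wrist'); cv2.imwrite(f'pics/w18.png',im[:,:,::-1])
E
```

```text
t 27.23 at [0.6195 0.0317 0.2288] yaw 84.0 j [-0.03  0.32  1.6  -0.    1.21  0.07]
0 [0.0, -0.09, 0.41] [0.011, -0.001, 0.0]
--
```

View pics/s18.png

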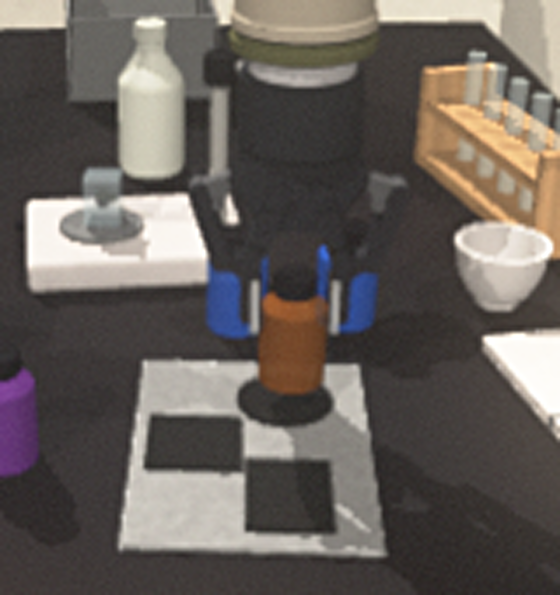

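View pics/w18.png

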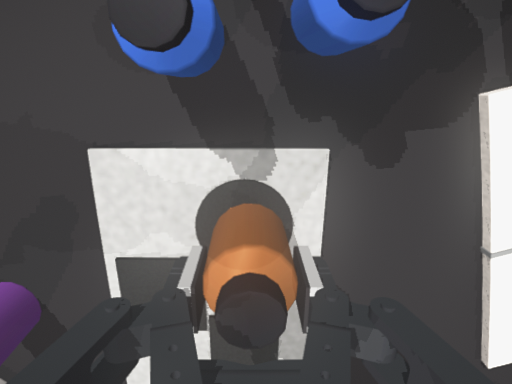

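apply_moves([
  {"slide": [0, -0.1, 0.25], "rot": [0.01, 0, 0], "grip": 0.75},
  {"slide": [0, 0, 0.1], "rot": [0, 0, 0], "grip": 0.75},
  {"slide": [0, 0, 0], "rot": [0, 0, 0], "grip": 0.75},
])

```text
time: 27.58
eef_pos: [0.6173, 0.0323, 0.2198]
eef_rot: [0.743, 0.669, 0.002, 0.001]
ft_force: [-0.4, 0.2, -1.6]
finger_gap: 0.0425
```

apply_moves([
  {"slide": [0, 0, 0.12], "rot": [0, 0, 0], "grip": 0.75},
  {"slide": [0, 0, 0.04], "rot": [0, 0, 0], "grip": 0.75},
  {"slide": [0, 0, 0], "rot": [0, 0, 0], "grip": 0.75},
])

```text
time: 27.83
eef_pos: [0.6172, 0.0322, 0.2142]
eef_rot: [0.743, 0.669, 0.001, 0.001]
ft_force: [-0.8, 0.3, -2.3]
finger_gap: 0.0424
```

```bash
python3 - <<'E'
from h import *
print(get_obs()['ft_force'])
im=camera('side');cv2.imwrite('pics/s19.png',cv2.resize(im[80:250,210:370,::-1],None,fx=3.5,fy=3.5,interpolation=cv2.INTER_CUBIC))
E
```

```text
[-0.82807812  0.26327886 -2.31843991]
```

View pics/s19.png

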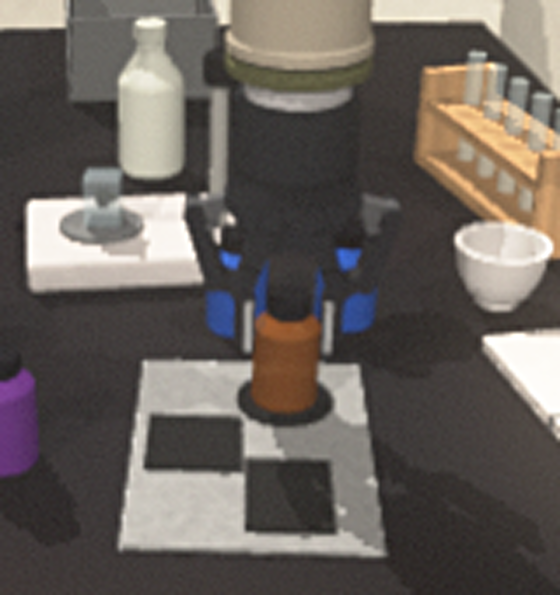

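apply_moves([
  {"slide": [0, 0, 0.05], "rot": [0, 0, 0], "grip": 0.75},
  {"slide": [0, 0, 0], "rot": [0, 0, 0], "grip": 0.75},
])

```text
time: 28.05
eef_pos: [0.6176, 0.0322, 0.2146]
eef_rot: [0.743, 0.669, 0.002, 0.001]
ft_force: [-0.9, -0.1, -1.4]
finger_gap: 0.0425
```

apply_moves([
  {"slide": [0, 0, 0.1], "rot": [0, 0, 0], "grip": 0.75},
  {"slide": [0, 0, 0], "rot": [0, 0, 0], "grip": 0.75},
])

```text
time: 28.22
eef_pos: [0.6184, 0.0322, 0.2148]
eef_rot: [0.743, 0.669, 0.002, 0.002]
ft_force: [-0.5, -0.7, -1.5]
finger_gap: 0.0422
```

apply_moves([
  {"slide": [0, 0, 0], "rot": [0, 0, 0], "grip": 0.4},
  {"slide": [0, 0, 0], "rot": [0, 0, 0], "grip": 0.2},
  {"slide": [0, 0, 0], "rot": [0, 0, 0], "grip": 0.1},
  {"slide": [0, 0, -0.4], "rot": [0, 0, 0], "grip": 0.1},
  {"slide": [0, 0, -0.9], "rot": [0, 0, 0], "grip": 0},
  {"slide": [0, 0, -0.9], "rot": [0, 0, 0], "grip": 0},
  {"slide": [-0.2, 0, -0.9], "rot": [0, 0, 0], "grip": 0},
  {"slide": [-0.7, 0, -0.5], "rot": [0, 0, 0], "grip": 0},
])

```text
time: 28.88
eef_pos: [0.6131, 0.0077, 0.323]
eef_rot: [0.742, 0.67, -0.001, -0.002]
ft_force: [1.0, -1.2, 1.3]
finger_gap: 0.0852
```

```bash
python3 - <<'E'
from h import *
go([(.412,-.302,.31)],84)
im=camera('top'); cv2.imwrite('pics/t20.png',cv2.resize(im[130:240,190:340,::-1],None,fx=5,fy=5,interpolation=cv2.INTER_CUBIC))
E
```

```text
t 28.88 at [0.6131 0.0077 0.323 ] yaw 84.2 j [-0.07  0.22  1.54  0.    1.39  0.03]
0 [-0.93, -0.48, 0.04] [-0.004, -0.002, 0.003]
1 [-0.93, -0.48, 0.04] [0.0, 0.0, 0.0]
2 [-0.93, -0.48, 0.04] [0.0, 0.0, 0.0]
3 [-0.93, -0.47, 0.04] [0.0, 0.0, 0.0]
4 [-0.93, -0.47, 0.04] [0.0, 0.0, 0.0]
5 [-0.93, -0.48, 0.03] [0.0, 0.0, 0.0]
6 [-0.93, -0.47, 0.04] [0.0, 0.0, 0.0]
7 [-0.93, -0.47, 0.03] [0.0, 0.0, 0.0]
8 [-0.93, -0.48, 0.04] [0.0, 0.0, 0.0]
9 [-0.93, -0.47, 0.03] [0.0, 0.0, 0.0]
10 [-0.93, -0.47, 0.04] [0.0, 0.0, 0.0]
11 [-0.73, -0.38, 0.03] [0.0, 0.0, 0.0]
--
```

View pics/t20.png

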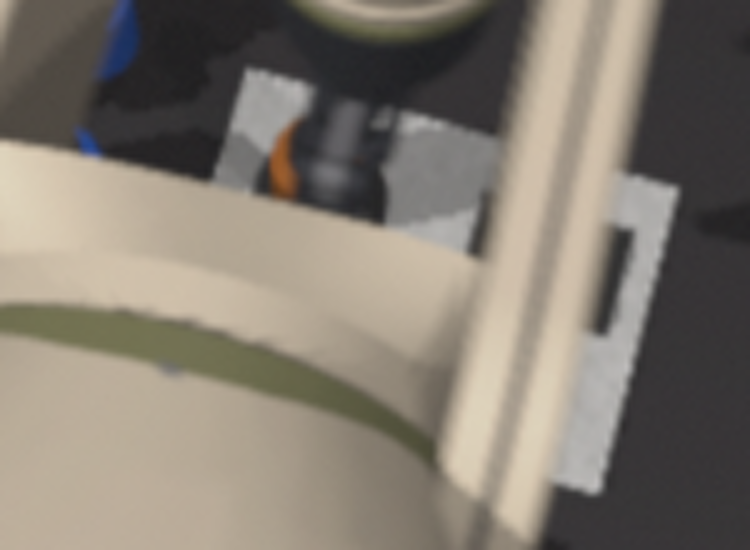

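apply_moves([
  {"slide": [-0.93, -0.48, 0], "rot": [0, 0, 0], "grip": 0},
  {"slide": [-0.93, -0.48, 0], "rot": [0, 0, 0], "grip": 0},
  {"slide": [-0.93, -0.48, 0], "rot": [0, 0, 0], "grip": 0},
  {"slide": [-0.93, -0.48, 0], "rot": [0, 0, 0], "grip": 0},
  {"slide": [-0.93, -0.48, 0], "rot": [0, 0, 0], "grip": 0},
  {"slide": [-0.93, -0.48, 0], "rot": [0, 0, 0], "grip": 0},
  {"slide": [-0.93, -0.48, -0.05], "rot": [0, 0, 0], "grip": 0},
  {"slide": [-0.93, -0.48, -0.05], "rot": [0, 0, 0], "grip": 0},
])

```text
time: 29.6
eef_pos: [0.4736, -0.2119, 0.3377]
eef_rot: [0.741, 0.672, 0.004, 0.006]
ft_force: [0.8, -0.1, 0.3]
finger_gap: 0.0854
```

```bash
python3 - <<'E'
from h import *
go([(.409,-.302,.31)],84)
im=camera('top'); cv2.imwrite('pics/t21.png',cv2.resize(im[130:240,190:340,::-1],None,fx=5,fy=5,interpolation=cv2.INTER_CUBIC))
E
```

```text
t 29.6 at [ 0.4736 -0.2119  0.3377] yaw 84.4 j [-0.52 -0.06  1.8   0.    1.38 -0.42]
0 [-0.93, -0.54, 0.26] [0.014, 0.002, 0.007]
1 [-0.93, -0.53, 0.27] [0.0, 0.0, 0.0]
2 [-0.93, -0.53, 0.27] [0.0, 0.0, 0.0]
3 [-0.42, -0.24, 0.12] [0.0, 0.0, 0.0]
--
```

View pics/t21.png

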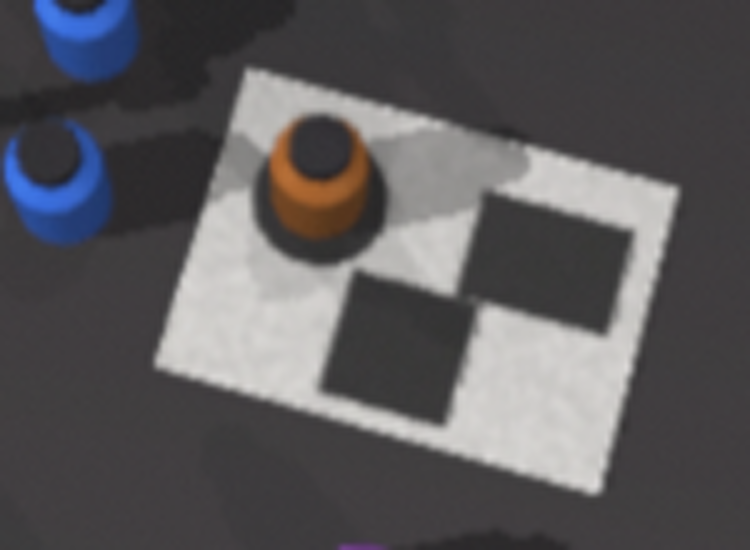

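apply_moves([
  {"slide": [-0.93, -0.53, 0.15], "rot": [0.014, 0, 0], "grip": 0},
  {"slide": [-0.93, -0.53, 0.2], "rot": [0, 0, 0], "grip": 0},
  {"slide": [-0.6, -0.35, 0.2], "rot": [0, 0, 0], "grip": 0},
  {"slide": [-0.2, -0.1, 0], "rot": [0, 0, 0], "grip": 0},
  {"slide": [0, 0, 0], "rot": [0, 0, 0], "grip": 0},
  {"slide": [0, 0, 0], "rot": [0, 0, 0], "grip": 0},
])

```text
time: 30.15
eef_pos: [0.4148, -0.2959, 0.3254]
eef_rot: [0.743, 0.669, -0.002, 0.004]
ft_force: [0.4, 0.8, 0.4]
finger_gap: 0.0853
```

```bash
python3 - <<'E'
from h import *
go([(.409,-.300,.21)],84)
im=camera('wrist'); cv2.imwrite(f'pics/w22.png',im[:,:,::-1])
E
```

```text
t 30.15 at [ 0.4148 -0.2959  0.3254] yaw 84.0 j [-0.72 -0.07  1.84 -0.    1.37 -0.61]
0 [-0.03, -0.05, 0.93] [0.003, 0.008, -0.001]
1 [-0.04, -0.04, 0.93] [0.0, 0.0, 0.0]
2 [-0.04, -0.04, 0.93] [0.0, 0.0, 0.0]
3 [-0.03, -0.04, 0.93] [0.0, 0.0, 0.0]
4 [-0.01, -0.01, 0.13] [0.0, 0.0, 0.0]
--
```

View pics/w22.png

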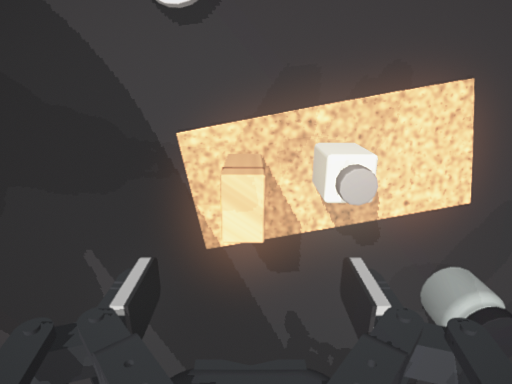

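```bash
python3 - <<'E'
from h import *
p=cast('wrist',[(223,171),(264,171),(265,242),(221,242),(243,207)],.077);print(p.round(4))
E
```

```text
[[ 0.4006 -0.2684  0.077 ]
 [ 0.429  -0.2714  0.077 ]
 [ 0.4248 -0.3266  0.077 ]
 [ 0.3918 -0.3231  0.077 ]
 [ 0.4114 -0.2966  0.077 ]]
```

apply_moves([
  {"slide": [-0.08, -0.18, 0.7], "rot": [0, 0.008, 0], "grip": 0},
  {"slide": [0, 0, 0.93], "rot": [0, 0, 0], "grip": 0},
  {"slide": [0, 0, 0.93], "rot": [0, 0, 0], "grip": 0},
  {"slide": [0, 0, 0.9], "rot": [0, 0, 0], "grip": 0},
  {"slide": [0, 0, 0.3], "rot": [0, 0, 0], "grip": 0},
  {"slide": [0, 0, 0], "rot": [0, 0, 0], "grip": 0},
])

```text
time: 30.7
eef_pos: [0.417, -0.2935, 0.2149]
eef_rot: [0.74, 0.672, 0.003, 0.006]
ft_force: [0.1, -0.1, -0.1]
finger_gap: 0.0852
```

```bash
python3 - <<'E'
from h import *
go([(.410,-.2985,.205)],84)
im=camera('wrist'); cv2.imwrite(f'pics/w23.png',im[:,:,::-1])
E
```

```text
t 30.7 at [ 0.417  -0.2935  0.2149] yaw 84.5 j [-0.72  0.06  1.92  0.    1.14 -0.62]
0 [-0.19, -0.22, 0.33] [0.013, 0.004, 0.008]
--
```

View pics/w23.png

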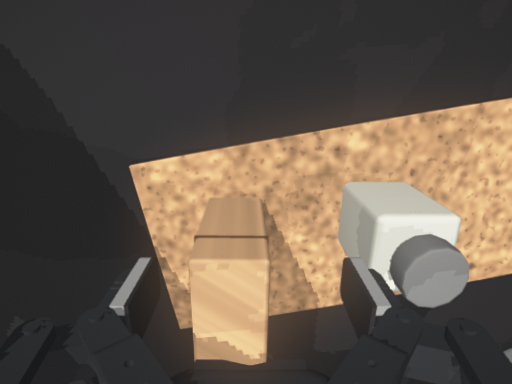

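apply_moves([
  {"slide": [-0.17, -0.26, 0.2], "rot": [0.013, 0, 0], "grip": 0},
  {"slide": [0, 0, 0.1], "rot": [0, 0, 0], "grip": 0.2},
  {"slide": [0, 0, 0], "rot": [0, 0, 0], "grip": 0.6},
  {"slide": [0, 0, 0], "rot": [0, 0, 0], "grip": 0.8},
  {"slide": [0, 0, 0], "rot": [0, 0, 0], "grip": 0.8},
  {"slide": [0, 0, 0], "rot": [0, 0, 0], "grip": 0.8},
  {"slide": [0, 0, 0], "rot": [0, 0, 0], "grip": 0.8},
  {"slide": [0, 0, 0], "rot": [0, 0, 0], "grip": 0.8},
])

```text
time: 31.42
eef_pos: [0.4115, -0.3001, 0.2138]
eef_rot: [0.74, 0.672, -0.001, 0.006]
ft_force: [-0.1, 0.6, 0.2]
finger_gap: 0.0314
```

apply_moves([
  {"slide": [0, 0, -0.4], "rot": [0.01, 0, 0], "grip": 0.82},
  {"slide": [0, 0, -0.8], "rot": [0, 0, 0], "grip": 0.82},
  {"slide": [0, 0, -0.9], "rot": [0, 0, 0], "grip": 0.82},
  {"slide": [0, 0, -0.9], "rot": [0, 0, 0], "grip": 0.82},
  {"slide": [0.3, 0, -0.7], "rot": [0, 0, 0], "grip": 0.82},
  {"slide": [0.8, 0.4, -0.2], "rot": [0, 0, 0], "grip": 0.82},
  {"slide": [0.93, 0.67, 0], "rot": [0, 0, 0], "grip": 0.82},
  {"slide": [0.93, 0.67, 0], "rot": [0, 0, 0], "grip": 0.82},
])

```text
time: 32.08
eef_pos: [0.4701, -0.2169, 0.3348]
eef_rot: [0.743, 0.669, -0.005, 0.002]
ft_force: [0.1, -1.3, -1.0]
finger_gap: 0.0317
```

```bash
python3 - <<'E'
from h import *
go([(.606,-.0795,.31)],84)
im=camera('side'); cv2.imwrite('pics/s24.png',im[:,:,::-1])
E
```

```text
t 32.08 at [ 0.4701 -0.2169  0.3348] yaw 84.0 j [-0.53 -0.05  1.8  -0.01  1.39 -0.42]
0 [0.93, 0.75, 0.14] [-0.005, 0.01, 0.0]
1 [0.93, 0.75, 0.15] [0.0, 0.0, 0.0]
2 [0.93, 0.74, 0.15] [0.0, 0.0, 0.0]
3 [0.93, 0.74, 0.16] [0.0, 0.0, 0.0]
4 [0.93, 0.75, 0.15] [0.0, 0.0, 0.0]
5 [0.38, 0.29, 0.07] [0.0, 0.0, 0.0]
--
```

View pics/s24.png

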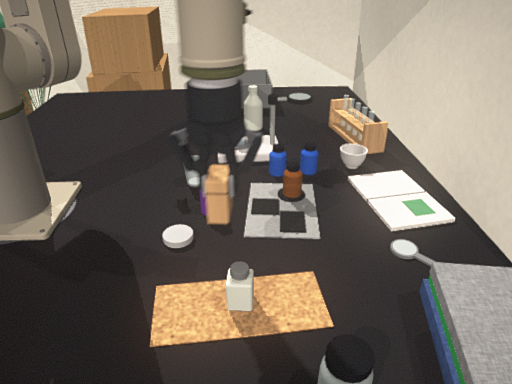

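apply_moves([
  {"slide": [0.93, 0.75, 0], "rot": [0, 0, 0], "grip": 0.82},
  {"slide": [0.93, 0.75, 0], "rot": [0, 0, 0], "grip": 0.82},
  {"slide": [0.93, 0.75, 0.05], "rot": [0, 0, 0], "grip": 0.82},
  {"slide": [0.8, 0.7, 0], "rot": [0, 0, 0], "grip": 0.82},
  {"slide": [0.4, 0.4, 0], "rot": [0, 0, 0], "grip": 0.82},
  {"slide": [0.1, 0.1, 0], "rot": [0, 0, 0], "grip": 0.82},
  {"slide": [0, 0, 0], "rot": [0, 0, 0], "grip": 0.82},
])

```text
time: 32.72
eef_pos: [0.5946, -0.0925, 0.3322]
eef_rot: [0.741, 0.671, -0.003, 0.002]
ft_force: [0.0, -0.9, -0.1]
finger_gap: 0.0317
```

```bash
python3 - <<'E'
from h import *
go([(.606,-.0795,.24)],84)
E
```

```text
t 32.72 at [ 0.5946 -0.0925  0.3322] yaw 84.3 j [-0.24  0.18  1.57 -0.01  1.39 -0.14]
0 [0.15, 0.1, 0.93] [-0.001, 0.007, 0.006]
1 [0.14, 0.1, 0.93] [0.0, 0.0, 0.0]
2 [0.14, 0.1, 0.93] [0.0, 0.0, 0.0]
3 [0.05, 0.03, 0.28] [0.0, 0.0, 0.0]
--
```

apply_moves([
  {"slide": [0.45, 0.3, 0.6], "rot": [0, 0.007, 0.006], "grip": 0.82},
  {"slide": [0, 0, 0.9], "rot": [0, 0, 0], "grip": 0.82},
  {"slide": [0, 0, 0.9], "rot": [0, 0, 0], "grip": 0.82},
  {"slide": [0, 0, 0.6], "rot": [0, 0, 0], "grip": 0.82},
  {"slide": [0, 0, 0], "rot": [0, 0, 0], "grip": 0.82},
])

```text
time: 33.13
eef_pos: [0.6038, -0.0836, 0.2415]
eef_rot: [0.744, 0.668, 0.0, 0.002]
ft_force: [-1.0, 0.1, -1.8]
finger_gap: 0.0319
```

```bash
python3 - <<'E'
from h import *
go([(.606,-.0795,.22)],84)
im=camera('side');cv2.imwrite('pics/s25.png',cv2.resize(im[100:250,220:360,::-1],None,fx=4,fy=4,interpolation=cv2.INTER_CUBIC))
im=camera('wrist'); cv2.imwrite(f'pics/w25.png',im[:,:,::-1])
E
```

```text
t 33.13 at [ 0.6038 -0.0836  0.2415] yaw 83.9 j [-0.22  0.29  1.62 -0.    1.23 -0.11]
0 [0.15, 0.06, 0.72] [0.003, 0.002, -0.002]
--
```

View pics/s25.png

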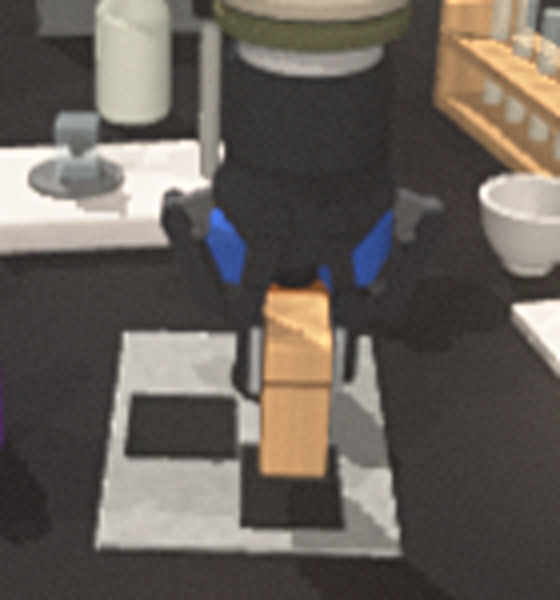

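View pics/w25.png

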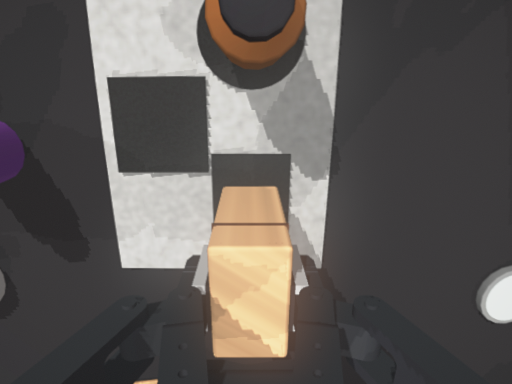

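```bash
python3 - <<'E'
from h import *
o=get_obs(); z=o['eef_pos'][2]-.2108; print(z)
w=lambda p,z:cast('wrist',p,z,o)[:,:2]
f=lambda p,z:cast('side',(np.array(p,float)+.5)/4-.5+[220,100],z)[:,:2]
u=np.array([-.1045,-.9945])*-1  # board y
u=np.array([.1045,.9945])
a=w([(221,187),(279,187)],z).mean(0)-u*.027; b=w([(211,153),(290,153)],.007).mean(0)-u*.036
print('wrist box',a,'pad',b,b-a)
a=f([(262,475),(328,475)],z).mean(0)+u*.027; b=f([(242,525),(343,525)],.007).mean(0)+u*.036
print('side box',a,'pad',b,b-a)
E
```

```text
0.03449702171495339
wrist box [ 0.60747709 -0.08395447] pad [ 0.60862051 -0.07841026] [0.00114342 0.00554421]
side box [ 0.60453322 -0.08567386] pad [ 0.60495815 -0.08064765] [0.00042494 0.00502622]
```

apply_moves([
  {"slide": [0.18, 0, 0.45], "rot": [0, 0, 0], "grip": 0.82},
  {"slide": [0, 0, 0.2], "rot": [0, 0, 0], "grip": 0.82},
  {"slide": [0, 0, 0], "rot": [0, 0, 0], "grip": 0.82},
])

```text
time: 33.48
eef_pos: [0.6074, -0.08, 0.2296]
eef_rot: [0.745, 0.667, 0.004, 0.007]
ft_force: [-0.1, -0.2, -1.5]
finger_gap: 0.0313
```

apply_moves([
  {"slide": [0.02, -0.05, 0.25], "rot": [0.018, 0, -0.005], "grip": 0.82},
  {"slide": [0, 0, 0.12], "rot": [0, 0, 0], "grip": 0.82},
  {"slide": [0, 0, 0], "rot": [0, 0, 0], "grip": 0.82},
])

```text
time: 33.73
eef_pos: [0.6066, -0.0793, 0.2194]
eef_rot: [0.743, 0.67, -0.002, 0.0]
ft_force: [0.7, -0.2, -0.9]
finger_gap: 0.0316
```

apply_moves([
  {"slide": [0, 0, 0.08], "rot": [0, 0, 0], "grip": 0.82},
  {"slide": [0, 0, 0.05], "rot": [0, 0, 0], "grip": 0.82},
  {"slide": [0, 0, 0], "rot": [0, 0, 0], "grip": 0.82},
])

```text
time: 33.98
eef_pos: [0.6072, -0.0792, 0.2169]
eef_rot: [0.743, 0.67, -0.002, 0.001]
ft_force: [0.7, 0.1, -0.9]
finger_gap: 0.0316
```

```bash
python3 - <<'E'
from h import *
im=camera('side');cv2.imwrite('pics/s26.png',cv2.resize(im[100:250,220:360,::-1],None,fx=4,fy=4,interpolation=cv2.INTER_CUBIC))
E
```

```text
(no output)
```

View pics/s26.png

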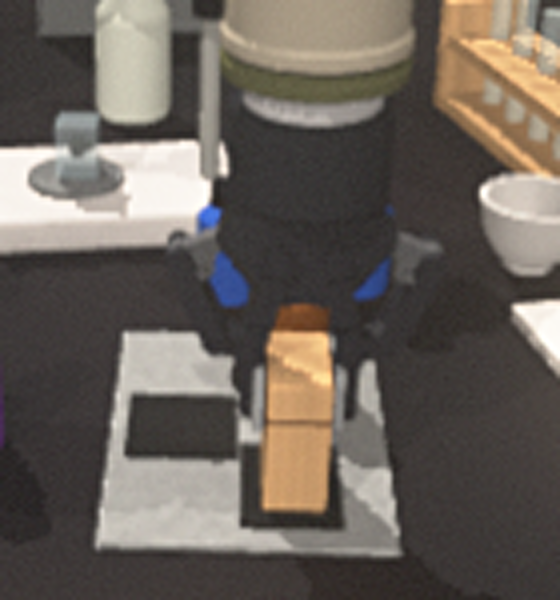

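apply_moves([
  {"slide": [0, 0, 0.03], "rot": [0, 0, 0], "grip": 0.82},
  {"slide": [0, 0, 0], "rot": [0, 0, 0], "grip": 0.4},
  {"slide": [0, 0, 0], "rot": [0, 0, 0], "grip": 0.2},
  {"slide": [0, 0, 0], "rot": [0, 0, 0], "grip": 0.1},
  {"slide": [0, 0, -0.4], "rot": [0, 0, 0], "grip": 0.1},
  {"slide": [0, 0, -0.9], "rot": [0, 0, 0], "grip": 0},
  {"slide": [0, 0, -0.9], "rot": [0, 0, 0], "grip": 0},
  {"slide": [-0.2, 0, -0.9], "rot": [0, 0, 0], "grip": 0},
])

```text
time: 34.7
eef_pos: [0.604, -0.0836, 0.3056]
eef_rot: [0.742, 0.67, -0.006, -0.005]
ft_force: [-0.3, 0.0, -0.4]
finger_gap: 0.0854
```

apply_moves([
  {"slide": [-0.6, -0.1, -0.4], "rot": [0, 0, 0.12], "grip": 0},
])

```text
time: 34.78
eef_pos: [0.6006, -0.0999, 0.3228]
eef_rot: [0.78, 0.626, -0.004, -0.003]
ft_force: [0.3, -0.0, 1.3]
finger_gap: 0.0853
```

```bash
python3 - <<'E'
from h import *
go([(.496,-.290,.32)],-6)
E
```

```text
t 34.78 at [ 0.6006 -0.0999  0.3228] yaw 77.5 j [-0.25  0.21  1.55 -0.    1.39 -0.03]
0 [-0.93, -0.27, 0.02] [0.0, 0.001, 0.12]
1 [-0.93, -0.16, 0.02] [-0.001, 0.001, 0.12]
2 [-0.93, -0.04, 0.01] [0.0, 0.001, 0.12]
3 [-0.93, 0.07, 0.01] [-0.001, 0.001, 0.12]
4 [-0.93, 0.19, 0.01] [-0.001, 0.001, 0.12]
5 [-0.93, 0.3, 0.02] [0.0, 0.001, 0.12]
6 [-0.93, 0.43, 0.01] [-0.001, 0.001, 0.12]
7 [-0.43, 0.27, 0.01] [-0.001, 0.0, 0.12]
8 [0.0, 0.0, 0.0] [0.0, 0.0, 0.12]
9 [0.0, 0.0, 0.0] [0.0, 0.001, 0.12]
10 [0.0, 0.0, 0.0] [-0.001, 0.0, 0.12]
11 [0.0, 0.0, 0.0] [0.0, 0.001, 0.12]
12 [0.0, 0.0, 0.0] [-0.001, 0.0, 0.017]
--
```

apply_moves([
  {"slide": [-0.93, -0.27, 0], "rot": [0, 0, 0.12], "grip": 0},
  {"slide": [-0.93, -0.16, 0], "rot": [0, 0, 0.12], "grip": 0},
  {"slide": [-0.93, -0.04, 0], "rot": [0, 0, 0.12], "grip": 0},
  {"slide": [-0.93, 0.07, 0], "rot": [0, 0, 0.12], "grip": 0},
  {"slide": [-0.93, 0.19, 0], "rot": [0, 0, 0.12], "grip": 0},
  {"slide": [-0.93, 0.3, 0], "rot": [0, 0, 0.12], "grip": 0},
  {"slide": [-0.6, 0.3, 0], "rot": [0, 0, 0.12], "grip": 0},
  {"slide": [-0.2, 0.1, 0], "rot": [0, 0, 0.12], "grip": 0},
])

```text
time: 35.45
eef_pos: [0.5004, -0.2798, 0.3406]
eef_rot: [0.984, 0.175, 0.004, 0.006]
ft_force: [0.6, -0.5, 0.5]
finger_gap: 0.0856
```

```bash
python3 - <<'E'
from h import *
go([(.496,-.290,.30)],-6)
E
```

```text
t 35.45 at [ 0.5004 -0.2798  0.3406] yaw 20.2 j [-0.6   0.09  1.65 -0.    1.39  0.62]
0 [-0.18, 0.17, 0.93] [0.003, -0.002, 0.12]
1 [-0.07, 0.09, 0.42] [0.003, -0.002, 0.12]
2 [0.0, 0.0, 0.0] [0.003, -0.002, 0.12]
3 [0.0, 0.0, 0.0] [0.002, -0.002, 0.097]
--
```

apply_moves([
  {"slide": [-0.1, 0.1, 0.6], "rot": [0.004, -0.002, 0.12], "grip": 0},
  {"slide": [0, 0.05, 0.5], "rot": [0.003, -0.002, 0.12], "grip": 0},
  {"slide": [0, 0, 0.2], "rot": [0.003, -0.002, 0.12], "grip": 0},
  {"slide": [0, 0, 0], "rot": [0.002, -0.002, 0.09], "grip": 0},
  {"slide": [0, 0, 0], "rot": [0, 0, 0], "grip": 0},
])

```text
time: 35.87
eef_pos: [0.4975, -0.2901, 0.3068]
eef_rot: [0.998, -0.062, 0.003, 0.001]
ft_force: [0.7, -0.2, 1.2]
finger_gap: 0.0853
```

```bash
python3 - <<'E'
from h import *
o=get_obs()
go([(.496,-.290,.205)],-6)
im=camera('wrist'); cv2.imwrite(f'pics/w27.png',im[:,:,::-1])
im=camera('top'); cv2.imwrite('pics/t27.png',cv2.resize(im[130:240,190:340,::-1],None,fx=5,fy=5,interpolation=cv2.INTER_CUBIC))
print(proj('wrist',(.496,-.29,.077),o))
E
```

```text
t 35.87 at [ 0.4975 -0.2901  0.3068] yaw -7.1 j [-0.62  0.13  1.67  0.    1.34  1.08]
0 [-0.02, 0.0, 0.93] [0.003, -0.005, -0.019]
1 [-0.01, 0.0, 0.93] [0.0, 0.0, 0.0]
2 [-0.02, 0.0, 0.93] [0.0, 0.0, 0.0]
3 [0.0, 0.0, 0.6] [0.0, 0.0, 0.0]
--
[[250.02014669 221.58397797]]
```

View pics/w27.png

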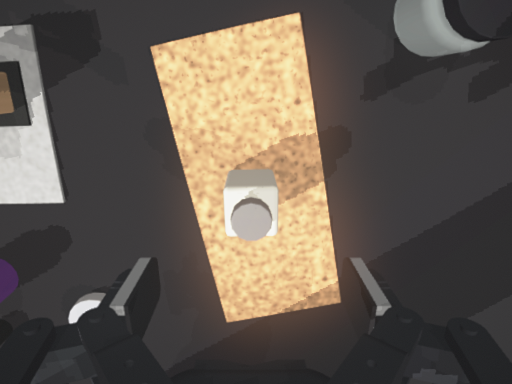

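View pics/t27.png

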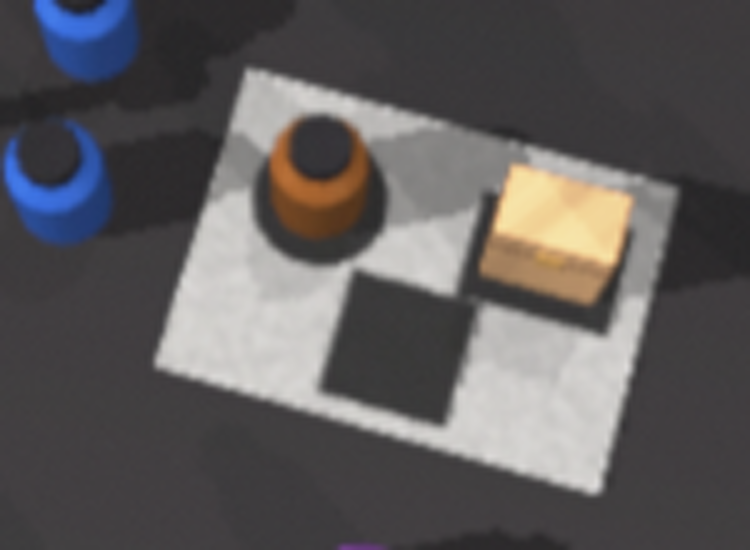

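apply_moves([
  {"slide": [0, 0, 0.8], "rot": [0, 0, -0.01], "grip": 0},
  {"slide": [0, 0, 0.9], "rot": [0, 0, 0], "grip": 0},
  {"slide": [0, 0, 0.9], "rot": [0, 0, 0], "grip": 0},
  {"slide": [0, 0, 0.6], "rot": [0, 0, 0], "grip": 0},
  {"slide": [0, 0, 0.1], "rot": [0, 0, 0], "grip": 0},
  {"slide": [0, 0, 0], "rot": [0, 0, 0], "grip": 0},
])

```text
time: 36.47
eef_pos: [0.5016, -0.2916, 0.2125]
eef_rot: [0.999, -0.041, 0.008, 0.005]
ft_force: [0.1, -1.5, 0.3]
finger_gap: 0.0856
```

apply_moves([
  {"slide": [0, 0, 0], "rot": [0, 0, 0], "grip": 0.3},
  {"slide": [0, 0, 0], "rot": [0, 0, 0], "grip": 0.6},
  {"slide": [0, 0, 0], "rot": [0, 0, 0], "grip": 0.75},
  {"slide": [0, 0, 0], "rot": [0, 0, 0], "grip": 0.75},
  {"slide": [0, 0, 0], "rot": [0, 0, 0], "grip": 0.75},
  {"slide": [0, 0, 0], "rot": [0, 0, 0], "grip": 0.75},
  {"slide": [0, 0, 0], "rot": [0, 0, 0], "grip": 0.75},
])

```text
time: 37.05
eef_pos: [0.5042, -0.293, 0.2203]
eef_rot: [0.999, -0.039, 0.013, 0.008]
ft_force: [0.1, 0.6, -0.3]
finger_gap: 0.0388
```

apply_moves([
  {"slide": [0, 0, 0], "rot": [0, 0, 0], "grip": 0.4},
  {"slide": [0, 0, 0], "rot": [0, 0, 0], "grip": 0.1},
  {"slide": [0, 0, 0], "rot": [0, 0, 0], "grip": 0},
])

```text
time: 37.3
eef_pos: [0.5044, -0.2932, 0.221]
eef_rot: [0.999, -0.039, 0.013, 0.008]
ft_force: [-0.5, 1.0, -0.5]
finger_gap: 0.0732
```

```bash
python3 - <<'E'
from h import *
go([(.496,-.290,.203)],-5.5)
im=camera('wrist'); cv2.imwrite(f'pics/w28.png',im[:,:,::-1])
E
```

```text
t 37.3 at [ 0.5044 -0.2932  0.221 ] yaw -4.5 j [-0.61  0.23  1.72  0.    1.15  1.03]
0 [-0.3, -0.09, 0.59] [0.015, -0.027, 0.018]
--
```

View pics/w28.png

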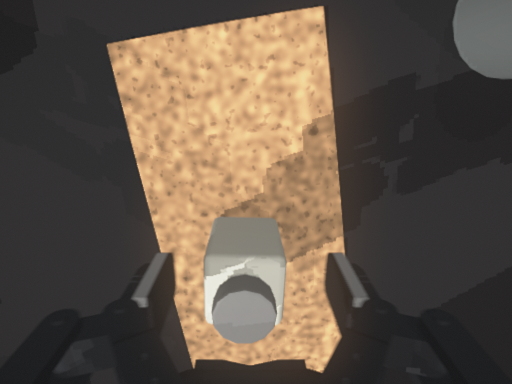

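apply_moves([
  {"slide": [-0.25, -0.1, 0.5], "rot": [0.015, -0.027, 0.018], "grip": 0},
  {"slide": [0, 0, 0.2], "rot": [0, 0, 0], "grip": 0},
  {"slide": [0, 0, 0], "rot": [0, 0, 0], "grip": 0},
])

```text
time: 37.6
eef_pos: [0.4969, -0.2896, 0.198]
eef_rot: [0.999, -0.049, -0.001, -0.0]
ft_force: [-0.1, 0.2, 0.3]
finger_gap: 0.0853
```

```bash
python3 - <<'E'
from h import *
go([(.496,-.290,.203)],-5.5)
E
```

```text
t 37.6 at [ 0.4969 -0.2896  0.198 ] yaw -5.6 j [-0.62  0.26  1.74 -0.    1.15  1.05]
0 [-0.03, 0.01, -0.17] [-0.001, 0.002, -0.002]
--
```

Good; height will creep up a little on closing.

apply_moves([
  {"slide": [0, 0, 0], "rot": [0, 0, 0], "grip": 0.4},
  {"slide": [0, 0, 0], "rot": [0, 0, 0], "grip": 0.75},
  {"slide": [0, 0, 0], "rot": [0, 0, 0], "grip": 0.75},
  {"slide": [0, 0, 0], "rot": [0, 0, 0], "grip": 0.75},
  {"slide": [0, 0, 0], "rot": [0, 0, 0], "grip": 0.75},
  {"slide": [0, 0, 0], "rot": [0, 0, 0], "grip": 0.75},
])

```text
time: 38.1
eef_pos: [0.4963, -0.2894, 0.1964]
eef_rot: [0.999, -0.049, -0.002, -0.001]
ft_force: [0.4, -0.2, -0.4]
finger_gap: 0.0396
```

apply_moves([
  {"slide": [0, 0, -0.4], "rot": [0, 0, 0], "grip": 0.78},
  {"slide": [0, 0, -0.8], "rot": [0, 0, 0], "grip": 0.78},
  {"slide": [0, 0, -0.9], "rot": [0, 0, 0], "grip": 0.78},
  {"slide": [0, 0, -0.9], "rot": [0, 0, 0], "grip": 0.78},
  {"slide": [0, -0.3, -0.7], "rot": [0, 0, 0], "grip": 0.78},
  {"slide": [0.05, -0.8, -0.2], "rot": [0, 0, 0], "grip": 0.78},
  {"slide": [0.11, -0.93, 0], "rot": [0, 0, 0], "grip": 0.78},
  {"slide": [0.11, -0.93, 0], "rot": [0, 0, 0], "grip": 0.78},
])

```text
time: 38.77
eef_pos: [0.5125, -0.2038, 0.3256]
eef_rot: [0.999, -0.053, -0.001, -0.0]
ft_force: [0.2, 0.5, -1.0]
finger_gap: 0.0396
```

```bash
python3 - <<'E'
from h import *
go([(.555,-.0195,.31)],-6)
E
```

```text
t 38.77 at [ 0.5125 -0.2038  0.3256] yaw -6.0 j [-0.47  0.05  1.72 -0.    1.37  1.2 ]
0 [0.11, -0.93, 0.08] [-0.001, 0.003, 0.0]
1 [0.11, -0.93, 0.08] [0.0, 0.0, 0.0]
2 [0.12, -0.93, 0.08] [0.0, 0.0, 0.0]
3 [0.11, -0.93, 0.08] [0.0, 0.0, 0.0]
4 [0.12, -0.93, 0.07] [0.0, 0.0, 0.0]
5 [0.11, -0.93, 0.07] [0.0, 0.0, 0.0]
6 [0.09, -0.68, 0.06] [0.0, 0.0, 0.0]
--
```

apply_moves([
  {"slide": [0.11, -0.93, 0], "rot": [0, 0, 0], "grip": 0.78},
  {"slide": [0.11, -0.93, 0], "rot": [0, 0, 0], "grip": 0.78},
  {"slide": [0.11, -0.93, 0], "rot": [0, 0, 0], "grip": 0.78},
  {"slide": [0.11, -0.93, 0], "rot": [0, 0, 0], "grip": 0.78},
  {"slide": [0.11, -0.8, 0], "rot": [0, 0, 0], "grip": 0.78},
  {"slide": [0.1, -0.5, 0], "rot": [0, 0, 0], "grip": 0.78},
  {"slide": [0, -0.1, 0], "rot": [0, 0, 0], "grip": 0.78},
  {"slide": [0, 0, 0], "rot": [0, 0, 0], "grip": 0.78},
])

```text
time: 39.43
eef_pos: [0.5495, -0.0408, 0.337]
eef_rot: [0.999, -0.05, 0.004, -0.0]
ft_force: [0.1, 0.1, -0.8]
finger_gap: 0.0395
```

```bash
python3 - <<'E'
from h import *
go([(.555,-.0195,.225)],-6)
E
```

```text
t 39.43 at [ 0.5495 -0.0408  0.337 ] yaw -5.8 j [-0.17  0.04  1.71  0.    1.38  1.5 ]
0 [0.02, -0.18, 0.93] [-0.001, -0.009, 0.004]
1 [0.03, -0.18, 0.93] [0.0, 0.0, 0.0]
2 [0.03, -0.18, 0.93] [0.0, 0.0, 0.0]
3 [0.02, -0.18, 0.93] [0.0, 0.0, 0.0]
--
```

apply_moves([
  {"slide": [0.1, -0.7, 0.3], "rot": [0, -0.009, 0], "grip": 0.78},
  {"slide": [0, 0, 0.9], "rot": [0, 0, 0], "grip": 0.78},
  {"slide": [0, 0, 0.9], "rot": [0, 0, 0], "grip": 0.78},
  {"slide": [0, 0, 0.9], "rot": [0, 0, 0], "grip": 0.78},
  {"slide": [0, 0, 0.4], "rot": [0, 0, 0], "grip": 0.78},
  {"slide": [0, 0, 0], "rot": [0, 0, 0], "grip": 0.78},
])

```text
time: 39.93
eef_pos: [0.5565, -0.0243, 0.2385]
eef_rot: [0.999, -0.052, 0.005, 0.001]
ft_force: [-0.6, 0.8, -1.1]
finger_gap: 0.0394
```

```bash
python3 - <<'E'
from h import *
go([(.555,-.0195,.20)],-6)
im=camera('side');cv2.imwrite('pics/s30.png',cv2.resize(im[100:250,220:360,::-1],None,fx=4,fy=4,interpolation=cv2.INTER_CUBIC))
im=camera('wrist'); cv2.imwrite(f'pics/w30.png',im[:,:,::-1]); print(get_obs()['eef_pos'])
E
```

```text
t 39.93 at [ 0.5565 -0.0243  0.2385] yaw -5.9 j [-0.14  0.15  1.78 -0.    1.2   1.54]
0 [-0.06, -0.11, 0.93] [0.002, -0.009, 0.001]
1 [-0.01, -0.04, 0.35] [0.0, 0.0, 0.0]
--
[ 0.55741225 -0.02426467  0.24101319]
```

View pics/s30.png

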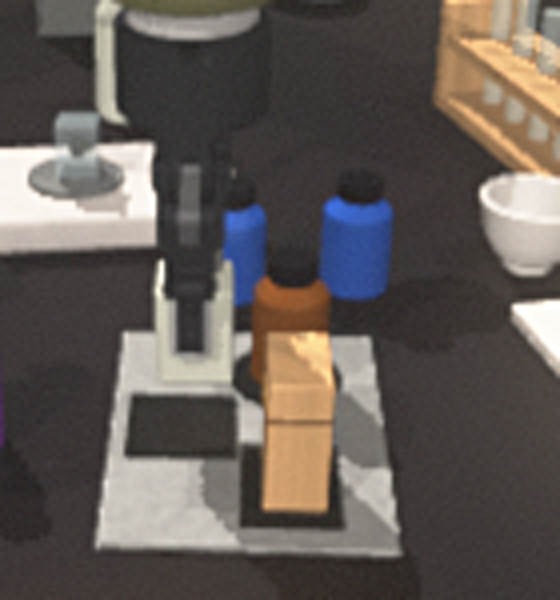

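View pics/w30.png

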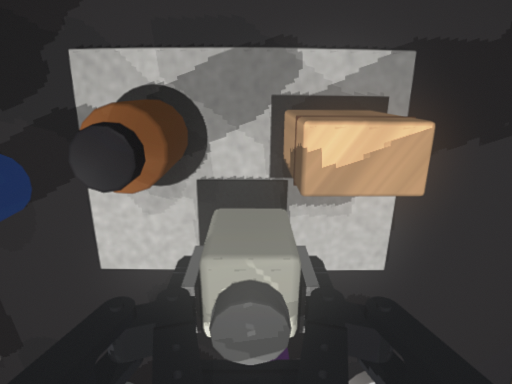

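```bash
python3 - <<'E'
from h import *
o=get_obs(); o['eef_pos']=o['eef_pos'].copy(); z=o['eef_pos'][2]-.1934; print(z)
w=lambda p,z:cast('wrist',p,z,o)[:,:2]
f=lambda p,z:cast('side',(np.array(p,float)+.5)/4-.5+[220,100],z)[:,:2]
ux=np.array([.9945,-.1045]);uy=np.array([.1045,.9945])
a=w([(211,209),(289,209)],z).mean(0)-ux*.02; b=w([(197,179),(287,179)],.007).mean(0)-ux*.03
print('wrist',a,b,b-a)
a=f([(159,382),(233,383)],z).mean(0)+uy*.02; b=f([(124,457),(236,459)],.007).mean(0)+uy*.03
print('side',a,b,b-a)
E
```

```text
0.047613186433086596
wrist [ 0.56023594 -0.02430862] [ 0.55662098 -0.01872467] [-0.00361496  0.00558395]
side [ 0.56055882 -0.02484677] [ 0.55280149 -0.02471495] [-0.00775732  0.00013182]
```

apply_moves([
  {"slide": [-0.16, -0.12, 0.5], "rot": [0, -0.009, 0], "grip": 0.78},
  {"slide": [0, 0, 0.4], "rot": [0, 0, 0], "grip": 0.78},
  {"slide": [0, 0, 0.1], "rot": [0, 0, 0], "grip": 0.78},
  {"slide": [0, 0, 0], "rot": [0, 0, 0], "grip": 0.78},
])

```text
time: 40.37
eef_pos: [0.5554, -0.0211, 0.214]
eef_rot: [0.999, -0.052, 0.005, 0.001]
ft_force: [-0.3, -1.3, -0.5]
finger_gap: 0.0396
```

```bash
python3 - <<'E'
from h import *
im=camera('side');cv2.imwrite('pics/s31.png',cv2.resize(im[100:250,220:360,::-1],None,fx=4,fy=4,interpolation=cv2.INTER_CUBIC))
im=camera('wrist'); cv2.imwrite(f'pics/w31.png',im[:,:,::-1]); print(get_obs()['eef_pos'],get_obs()['eef_rot'])
E
```

```text
[ 0.55562413 -0.02119147  0.21468631] [ 0.99861462 -0.05227845  0.00581925  0.00139025]
```

View pics/s31.png

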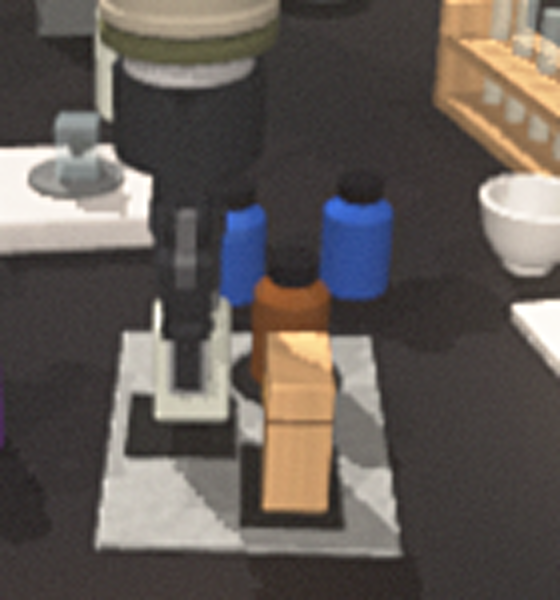

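View pics/w31.png

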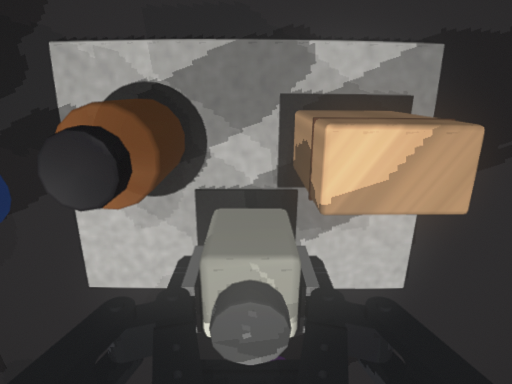

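```bash
python3 - <<'E'
from h import *
o=get_obs(); z=o['eef_pos'][2]-.1934; print(z)
w=lambda p,z:cast('wrist',p,z,o)[:,:2]
f=lambda p,z:cast('side',(np.array(p,float)+.5)/4-.5+[220,100],z)[:,:2]
ux=np.array([.9945,-.1045]);uy=np.array([.1045,.9945])
a=w([(211,209),(289,209)],z).mean(0)-ux*.02; b=w([(196,188),(297,188)],.007).mean(0)-ux*.03
print('wrist',a,b,b-a)
a=f([(157,416),(229,418)],z).mean(0)+uy*.02; b=f([(124,457),(236,459)],.007).mean(0)+uy*.03
print('side',a,b,b-a)
E
```

```text
0.021286307695166123
wrist [ 0.55833895 -0.02132174] [ 0.55615436 -0.01909452] [-0.00218459  0.00222722]
side [ 0.55991189 -0.0172532 ] [ 0.55280149 -0.02471495] [-0.0071104  -0.00746175]
```

apply_moves([
  {"slide": [-0.1, 0, 0.2], "rot": [0, -0.01, 0], "grip": 0.78},
  {"slide": [0, 0, 0.15], "rot": [0, 0, 0], "grip": 0.78},
  {"slide": [0, 0, 0], "rot": [0, 0, 0], "grip": 0.78},
])

```text
time: 40.72
eef_pos: [0.5533, -0.0209, 0.2048]
eef_rot: [0.999, -0.052, 0.002, 0.001]
ft_force: [0.3, -0.3, -0.8]
finger_gap: 0.0398
```

```bash
python3 - <<'E'
from h import *
im=camera('side');cv2.imwrite('pics/s32.png',cv2.resize(im[150:230,230:320,::-1],None,fx=7,fy=7,interpolation=cv2.INTER_CUBIC))
im=camera('wrist'); cv2.imwrite(f'pics/w32.png',im[:,:,::-1]); o=get_obs();print(o['eef_pos'],o['eef_rot'])
S=lambda P:((proj('side',P)-[230,150]+.5)*7-.5).round().tolist()
R0=R.from_euler('z',-6,degrees=True).as_matrix()
for h,c in [(.03,(.555,-.0195,.007)),(.02,(.555,-.0195,.007)),(.02,(.555,-.0195,o['eef_pos'][2]-.1934))]:
    print(S([np.array(c)+R0@[x*h,y*h,0] for x,y in [(-1,1),(1,1),(1,-1),(-1,-1)]]))
E
```

```text
[ 0.55343903 -0.02087227  0.2052958 ] [ 0.99863794 -0.05212983  0.00182077  0.00119994]
[[164.0, 335.0], [349.0, 340.0], [350.0, 444.0], [153.0, 439.0]]
[[193.0, 353.0], [318.0, 356.0], [317.0, 425.0], [187.0, 422.0]]
[[193.0, 340.0], [319.0, 343.0], [318.0, 412.0], [187.0, 409.0]]
```

View pics/s32.png

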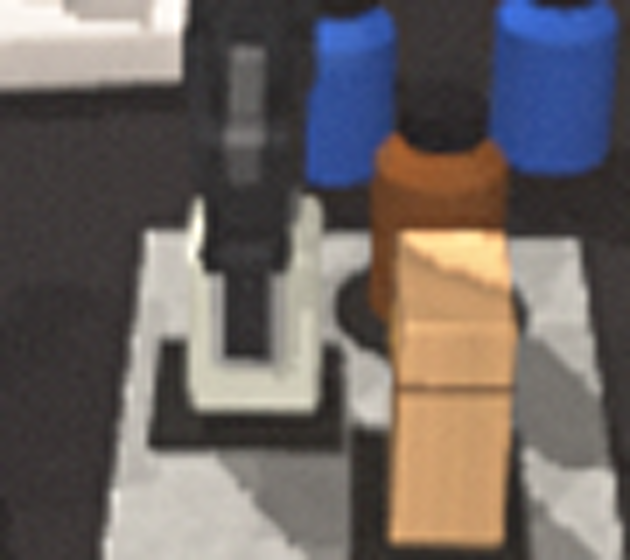

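View pics/w32.png

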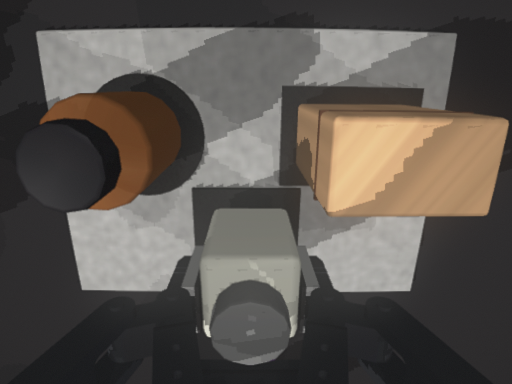

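apply_moves([
  {"slide": [0, 0, 0.12], "rot": [0, 0, 0], "grip": 0.78},
  {"slide": [0, 0, 0.06], "rot": [0, 0, 0], "grip": 0.78},
  {"slide": [0, 0, 0], "rot": [0, 0, 0], "grip": 0.78},
])

```text
time: 41.07
eef_pos: [0.5539, -0.021, 0.2001]
eef_rot: [0.999, -0.052, 0.003, 0.001]
ft_force: [-0.1, 0.8, -0.0]
finger_gap: 0.0394
```

apply_moves([
  {"slide": [0, 0, 0.03], "rot": [0, 0, 0], "grip": 0.78},
  {"slide": [0, 0, 0], "rot": [0, 0, 0], "grip": 0.5},
  {"slide": [0, 0, 0], "rot": [0, 0, 0], "grip": 0.2},
  {"slide": [0, 0, 0], "rot": [0, 0, 0], "grip": 0.1},
  {"slide": [0, 0, -0.4], "rot": [0, 0, 0], "grip": 0.1},
  {"slide": [0, 0, -0.9], "rot": [0, 0, 0], "grip": 0.1},
  {"slide": [0, 0, -0.9], "rot": [0, 0, 0], "grip": 0},
  {"slide": [0, 0, -0.9], "rot": [0, 0, 0], "grip": 0},
])

```text
time: 41.73
eef_pos: [0.5506, -0.0204, 0.2905]
eef_rot: [0.999, -0.052, -0.004, 0.001]
ft_force: [0.7, -0.3, -0.5]
finger_gap: 0.0857
```

apply_moves([
  {"slide": [0, 0.5, -0.7], "rot": [0, 0, 0], "grip": 0},
  {"slide": [0, 0.9, -0.3], "rot": [0, 0, 0], "grip": 0},
  {"slide": [0, 0.93, 0], "rot": [0, 0, 0], "grip": 0},
  {"slide": [0, 0.93, 0], "rot": [0, 0, 0], "grip": 0},
  {"slide": [0, 0.93, 0], "rot": [0, 0, 0], "grip": 0},
  {"slide": [0, 0.93, 0], "rot": [0, 0, 0], "grip": 0},
  {"slide": [0, 0.6, 0], "rot": [0, 0, 0], "grip": 0},
  {"slide": [0, 0, 0], "rot": [0, 0, 0], "grip": 0},
])

```text
time: 42.4
eef_pos: [0.535, -0.1969, 0.3427]
eef_rot: [0.999, -0.049, 0.008, 0.003]
ft_force: [0.6, -0.9, 0.1]
finger_gap: 0.0854
```

```bash
python3 - <<'E'
from h import *
im=camera('top'); cv2.imwrite('pics/t40.png',cv2.resize(im[130:240,190:340,::-1],None,fx=5,fy=5,interpolation=cv2.INTER_CUBIC))
cv2.imwrite('pics/t40b.png',cv2.resize(im[130:290,90:290,::-1],None,fx=4,fy=4,interpolation=cv2.INTER_CUBIC))
im=camera('side'); cv2.imwrite('pics/s40.png',im[:,:,::-1])
E
```

```text
(no output)
```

View pics/t40.png

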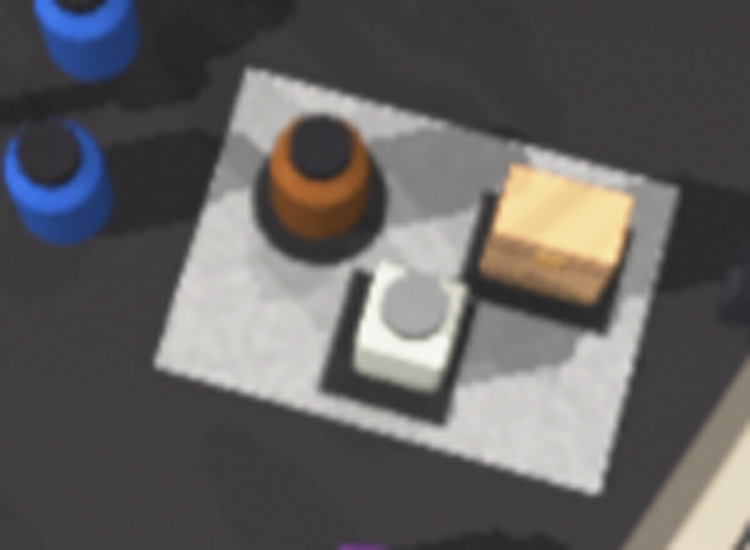

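View pics/t40b.png

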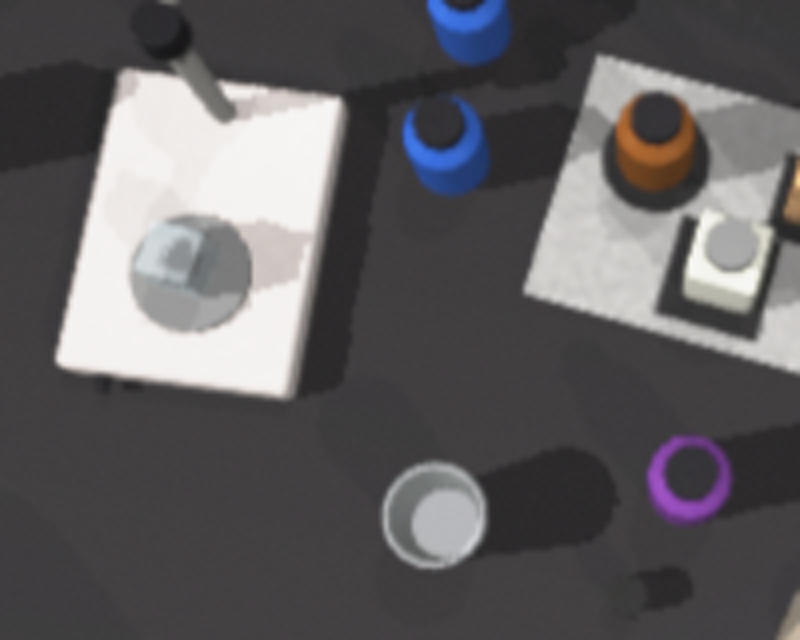

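View pics/s40.png

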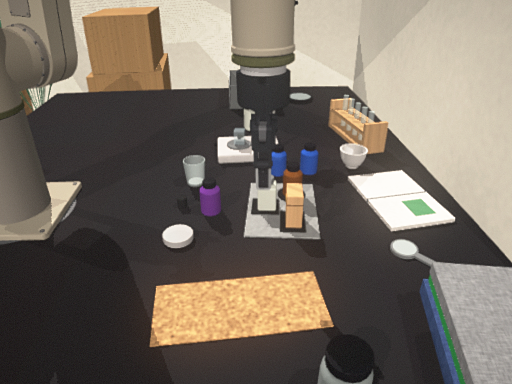

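```bash
python3 - <<'E'
from h import *
c=lambda pts:(np.array(pts,float)+.5)/5-.5+[190,130]
T=lambda p,z:cast('top',c(p),z)[:,:2].round(4)
print('bottle cap',T([(321,147)],.083),'pad .6175 .0271')
print('flask cap',T([(415,304)],.081)); p=T([(355,270),(475,300),(446,423),(319,391)],.007); print('pad',p.mean(0))
x=T([(512,167),(632,197),(606,270),(491,238)],.081); y=T([(483,192),(634,231),(608,335),(460,294)],.007)
print('box',x.mean(0),x.tolist(),'pad',y.mean(0))
print('beaker',T([((199-190+.5)*5,0)],0)*0, cast('top',[((435+.5)/4-.5+90,(515+.5)/4-.5+130)],.062))
S=cast('top',(np.array([(191,273)],float)+.5)/4-.5+[90,130],.03)[0]
b=cast('top',(np.array([(152,221),(202,235),(186,286),(134,270)],float)+.5)/4-.5+[90,130],.07).mean(0)
print('stage',S,'block',b)
E
```

```text
bottle cap [[0.6177 0.0281]] pad .6175 .0271
flask cap [[ 0.5569 -0.0228]]
pad [ 0.554975 -0.019925]
box [ 0.605075 -0.07755 ] [[0.6239, -0.0539], [0.6196, -0.1064], [0.5857, -0.1], [0.5911, -0.0499]] pad [ 0.6055  -0.08035]
beaker [[0. 0.]] [[0.39179197 0.10476686 0.062     ]]
stage [0.50029602 0.26864116 0.03      ] block [0.50185874 0.27058786 0.07      ]
```

All four are within about 4 mm of their targets, upright and clear of the robot. Handing in.

```bash
python3 -c "
from rig import *
print(get_obs()['time'], get_obs()['joint_vel'].round(3)); print(close_job())"
```

```text
42.5 [ 0.035  0.001  0.016  0.008 -0.004  0.01 ]
the job is handed in; nothing more can be done
None
```

I moved the bottle, the flask and the slide box onto the cork mat, stood the block on the viewer's stage, and set each of the three back on its own pad. The job was handed in at 42.5 s with the gripper open and clear of everything; no verdict is reported.

Final check from the top camera (limit 12 mm):

| Thing | Distance from its middle |
|---|---|
| Bottle | about 1 mm |
| Flask | about 3.5 mm |
| Slide box | about 3 mm, lined up with its pad by eye |
| Block | about 2.5 mm |

- **Upright:** all four stood upright in the last pictures. The beaker showed only about 2 mm of change, within measuring error.
- **Disagreement:** while placing the flask, the side and wrist cameras differed by about 5–7 mm across the pad. I placed it between the two, and the top view then put it 3.5 mm off.
- **Regrasp:** the first grip on the flask when taking it off the mat had crept too high, so I opened, went lower and gripped again. It stayed upright.

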